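Read the finish tins and put them into stock

TASK

Read in the finish tins. Open the reader's rail with its lock knob (pull the knob up, turn it from the white dot to the green dot, push it fully home), stand every tin upright in the middle of a bay of its own, any bay, with its code label squarely facing the red window of the reading block, and let go; when all stand right, lock the rail for reading in the same way (pull up, turn back to the white dot, push home). Then open it once more (pull up, green dot, push home), leave it open and stand all the tins upright in the orange stock tray, leaving the other things on the bench where they are.

Things in the scene. Friction and masses are not known exactly. Their poses are not given: they have to be found in the camera images.
- reader: tin reader, fixed to the bench, slightly turned: aluminium shelf plate, its upper face 8 mm above the bench, with four bays in a row along y, a grey reading block behind them and a black knob console at the -y end. Origin at bench level on the line of the bay centres; +x points from the bays to the reading block, z up. The plate spans x -95 to +75 mm and y -250 to +250 mm.
- block_top (a point): centre of the reading block's upper face, 36 mm above the bench; the block is 41 mm deep (x) and 395 mm long (y); its reading face, with a red window behind every bay, looks to the reader's -x and stands 34 mm from the bay centres; a red tick on its top marks every bay
- bay0 (a point): centre of bay 0 (a square 66 mm outlined in black), on the shelf's upper face, 8 mm above the bench; neighbouring bays are 95 mm apart; axes as the reader's
- bay1 (a point): centre of bay 1 (a square 66 mm outlined in black), on the shelf's upper face, 8 mm above the bench; neighbouring bays are 95 mm apart; axes as the reader's
- bay2 (a point): centre of bay 2 (a square 66 mm outlined in black), on the shelf's upper face, 8 mm above the bench; neighbouring bays are 95 mm apart; axes as the reader's
- bay3 (a point): centre of bay 3 (a square 66 mm outlined in black), on the shelf's upper face, 8 mm above the bench; neighbouring bays are 95 mm apart; axes as the reader's
- rail (a joint): yellow retaining rail along the front of the bays, 10 mm deep, 385 mm long, top 25 mm above the bench, driven only by the knob. 0 m = closed: inner face 34 mm from the bay centres, away from the block (a 60 mm tin then has 8 mm play between rail and block). 0.045 m = open, slid 45 mm away from the block. As it closes it pushes tins that stand short towards the block.
- knob_lift (a joint): lock knob's height: 0 m = pushed home, 0.014 m = fully pulled straight up. Stays where it is left; about 4 N moves it. The knob can be turned only when raised more than 0.010 m, and pushed home only at the white or the green dot.
- knob_turn (a joint): lock knob turned: 0 rad = red pointer at the white dot on the console (points to -x of the reader; console 130 x 95 mm, its top 50 mm above the bench), 1.2 rad = pointer at the green dot, counter-clockwise seen from above; stops at both ends; pushed home it has 0.2 rad of play at most, pulled out about 0.1 N m turns it; stays where it is left.
- knob_grip (a point): on the knob's upright axis, 12 mm below the top of its steel grip bar (48 long, 14 thick, 34 mm high, on a round skirt 48 mm wide, 8 mm high). Knob home: this point 82, skirt top 60, bar top 94 mm above the bench. x axis along the bar, red pointer at its -x end, y across its thickness; at the white dot the bar lies along the reader's x. Rises and turns with the knob.
- tin_blue: closed blue tin of wood finish, a plain squat cylinder 60 mm in diameter and 60 mm high, about 0.22 kg, standing upright; origin at the centre of its underside, z up, x towards the middle of its white code label. A red tick on the silver lid points to the label's side. It may be absent.
- tin_blue_label (a point): middle of the code label on the side of the blue tin, 30 mm from the tin's axis, 30 mm above its underside
- tin_green: closed green tin of wood finish, a plain squat cylinder 60 mm in diameter and 60 mm high, about 0.22 kg, standing upright; origin at the centre of its underside, z up, x towards the middle of its white code label. A red tick on the silver lid points to the label's side. It may be absent.
- tin_green_label (a point): middle of the code label on the side of the green tin, 30 mm from the tin's axis, 30 mm above its underside
- tin_amber: closed orange tin of wood finish, a plain squat cylinder 60 mm in diameter and 60 mm high, about 0.22 kg, standing upright; origin at the centre of its underside, z up, x towards the middle of its white code label. A red tick on the silver lid points to the label's side. It may be absent.
- tin_amber_label (a point): middle of the code label on the side of the orange tin, 30 mm from the tin's axis, 30 mm above its underside
- tin_grey: closed grey tin of wood finish, a plain squat cylinder 60 mm in diameter and 60 mm high, about 0.22 kg, standing upright; origin at the centre of its underside, z up, x towards the middle of its white code label. A red tick on the silver lid points to the label's side. It may be absent.
- tin_grey_label (a point): middle of the code label on the side of the grey tin, 30 mm from the tin's axis, 30 mm above its underside
- stock_tray: open orange stock tray, fixed to the bench: 200 x 200 mm outside, walls 4 mm thick, 25 mm high above the bench, inner floor about 4 mm above the bench; origin at bench level in its middle, x and y along its sides; slightly turned
- cork_block: cork sanding block 40 x 50 x 26 mm; not part of the job, to be left alone; origin at the centre of its underside
- tape_roll: roll of blue tape, 90 mm in diameter, 24 mm high, lying flat; not part of the job, to be left alone; origin at the centre of its underside
- glue_bottle: white glue bottle, 48 mm in diameter, 130 mm high; not part of the job, to be left alone; origin at the centre of its underside
- spray_can: green spray can, 56 mm in diameter, 170 mm high; not part of the job, to be left alone; origin at the centre of its underside
- offcut: wooden offcut 30 x 40 x 18 mm; not part of the job, to be left alone; origin at the centre of its underside

How it is judged:
By the outcome, as a careful person would: the job done as asked, in the order asked, and still so for the second after the job is handed in, with the robot touching nothing.
Of tin_blue, tin_green, tin_amber, tin_grey only 2 to 4 are there at a start; the rules pass over those that are not, and their reading is None.
At some moment in a run one of tin_blue, tin_green, tin_amber, tin_grey may be knocked a few centimetres aside while the robot is not near it.
It also fails if it takes over 210 s, if anything falls off the work surface, if the arm or the gripper's body presses on something with over 40 N, if the wrist force passes 120 N, or if a joint passes its speed limit or range.

ROBOT

A 6-joint arm with a two-finger parallel gripper is mounted at the origin on the work surface. World frame = base frame: x ahead of the robot, y to its left, z up, the work surface at z = 0. Lengths are in m, angles in rad, forces in N, time in s.
With the tool pointing down it reaches from about 0.325 to 0.775 m from the base axis. Payload 5.5 kg.
Tool frame: the origin (TCP) lies at the very end of the fingers, on their centre line; the grasp point (between the pads) lies 19 mm behind it; z points along the fingers, y is the direction in which the jaws open and shut (so a half turn about z gives the same grasp; the last joint's range is limited). The gripper opens to 85 mm and grips with 20 to 120 N. Pads are 22 mm wide; open, the fingers measure 114 mm over their backs; the gripper's body (76 mm by 85 mm) begins 54 mm behind the grasp point. The pads swing forward as they close: fully open they stand 13 mm farther back than shut.
Start: joints at [1.14, 0.091, 1.231, -0, 1.82, -0.057], TCP at [0.219, 0.559, 0.231] pointing down, gripper open.
Joint ranges: [-2.87, 2.87], [-0.86, 2.18], [0.17, 2.46], [-1.51, 4.65], [0.06, 2.69], [-2.65, 2.65]. Speed limits (rad/s): [2.57, 2.57, 3.01, 3.14, 3.14, 3.14].

INTERFACE

Orientations are given as a 3x3 rotation matrix whose columns are the frame's x, y, z axes.
In Python, from plant import state, read_camera, camera_params, finish_job, outline_of gives the robot as it stands. The module is installed in compiled form; this text tells all that it offers.
- The arm moves only by the tool drive_tool, never from a script. Its argument "plan" is a list of rows, each an object with "translation": the shift along the tool's x, y, z in mm, a list of three; "angular": the turn, a rotation vector about the tool's x, y, z in degrees, a list of three. In form: [{"translation": [tx, ty, tz], "angular": [ax, ay, az]}, ...]. A call has 1 to 8 rows; each row shifts and turns the commanded pose from where the row before left it, along the tool's axes as they then stand; what a row does not reach is not made up. A row lasts 1/8 s, in which the tool goes at most 62.5 mm and 10.7 degrees, less where a joint would pass 70% of its speed; a pose out of reach is approached as far as the arm can. A call with a gripper value outside its range is refused whole. "grip" is the closure, from -1 (fully open) to 1 (shut), set as the call begins (left out, the last holds). The fingers move at their own pace and stop on an object; "grip_force" is the grip in N (left out, the last holds). Time passes only in rows, so rows that do not move let the fingers close. It gives the time, the measured TCP pose, the force and the opening at its end, in the units of the state.
- state(): the state, without advancing time (a new reading comes with each control period).
- read_camera(name): name is "scene" or "top"; returns the picture (480x640x3 uint8, blue, green, red); there is no depth.
- camera_params(name): a dict with "fovy" (degrees; the focal length in pixels is half the picture's height over the tangent of half this angle, whatever the lens; pixels are square), "cx", "cy" (the principal point, pixels), "rvec" (rotation vector, rad) and "tvec" (3), from world to camera coordinates, as OpenCV has them. Camera axes: x right, y down, z forward; pixel columns grow to the right and rows downward; lengths in m; the calibration is good to about 2 mm. A picture is of the moment at which its call begins. camera_params takes no time and is no camera call.
- finish_job(): hands the job in, once; it reports no verdict.
Trained networks look in the newest picture that a camera, given by its name, has taken for a name from the list of things; names that differ only in an ending like _2 or _b are one class to them, and where a whole thing is asked for, a point or a joint stands for the part that bears it (a point fixed in the world has none). Each returns a list of dicts, best first, with "confidence" (0 to 1); they miss things now and then, are a little off and sometimes report something else, mostly with a low value. They report only what shows in the picture. A call takes as long as a camera call.
- outline_of(camera, name): "region" (480x640 bool, what is visible of it) and "position" ([column, row] in pixels, amid what is visible of it).
The state is a dict: "t": time; "qpos": joint angles; "joint_velocities": joint speeds; "tau": joint torques, N m; "tcp_pos": TCP position; "tcp_rot": TCP orientation; "wrist_force": force on the tool from outside, world axes, zero at the start; "moment": the same for the moment, N m; "opening": finger opening in m.
Only numpy, scipy, OpenCV 4.12 (cv2) and the standard library are available. Lean on these libraries where they do the work, as an engineer would, in place of code of your own. Each camera call takes 0.05 s, during which the arm holds its last target.

## Working session

There is one attempt and no reset: what is moved stays moved. The work goes in short steps, Python scripts to look and compute and a tool call to move; the robot and the scene stay as the last step left them, time stands still between calls to the robot, and variables do not carry over. Pictures are saved under pics/ and viewed, and the job is handed in when it is done.

Besides the shell and the picture viewer there is one more tool, called after "Emit:" in YAML: its name, and indented under it one key for each argument. drive_tool: Moves the arm, as the interface text tells. Its arguments: {"type":"object","properties":{"plan":{"type":"array","items":{"type":"object","properties":{"translation":{"type":"array","items":{"type":"number"}},"angular":{"type":"array","items":{"type":"number"}}}}},"grip":{"type":"number"},"grip_force":{"type":"number"}},"required":["plan"]}

```bash
mkdir -p pics; ls; python3 - <<'E'
from plant import *
import cv2
for n in ("scene","top"):
    cv2.imwrite(f"pics/{n}0.png",read_camera(n)); print(n,camera_params(n))
s=state(); print(s)
E
```

```text
pics
scene {'fovy': 54.137581045254805, 'cx': 326.99398177502286, 'cy': 244.41085440063688, 'rvec': array([ 0.82201096,  2.64428489, -1.01463017]), 'tvec': array([ 0.44165847, -0.22277423,  1.30261577])}
top {'fovy': 46.0215223835151, 'cx': 325.41122961799795, 'cy': 253.665702567402, 'rvec': array([ 2.14427817, -2.1299407 ,  0.19110215]), 'tvec': array([0.05085746, 0.56105923, 1.47050032])}
{'t': 0.1, 'qpos': array([ 1.14026599e+00,  9.18072972e-02,  1.23176505e+00,  2.89293980e-05,
        1.81976965e+00, -5.67182521e-02]), 'joint_velocities': array([-0.00165631, -0.00082743, -0.00105382, -0.00059382, -0.000999  ,
       -0.00097971]), 'tau': array([ 2.80226057e-03, -4.60218716e+01, -4.19218755e+01, -8.72231567e-05,
        1.06738298e-02, -4.91475319e-06]), 'tcp_pos': array([0.21900285, 0.55834581, 0.23024995]), 'tcp_rot': array([[-9.30944611e-01,  3.65159638e-01, -7.55572285e-04],
       [ 3.65160397e-01,  9.30943282e-01, -1.57800497e-03],
       [ 1.27171220e-04, -1.74494030e-03, -9.99998470e-01]]), 'wrist_force': array([ 0.49667867, -0.40283058, -0.2378186 ]), 'moment': array([-0.01672962, -0.03693015,  0.03990107]), 'opening': 0.08499728278400184}
```

View pics/scene0.png

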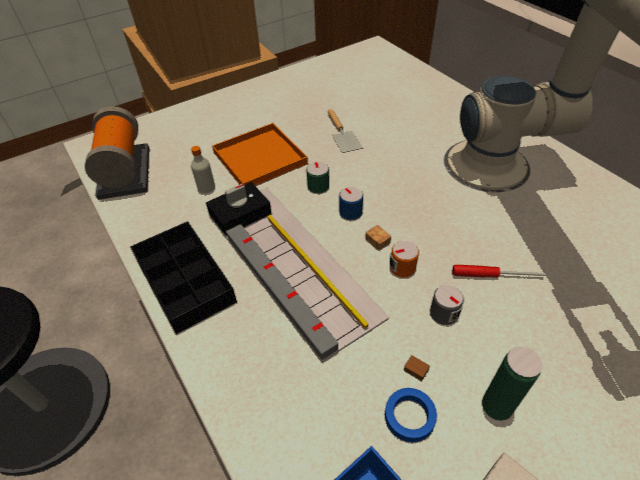

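View pics/top0.png

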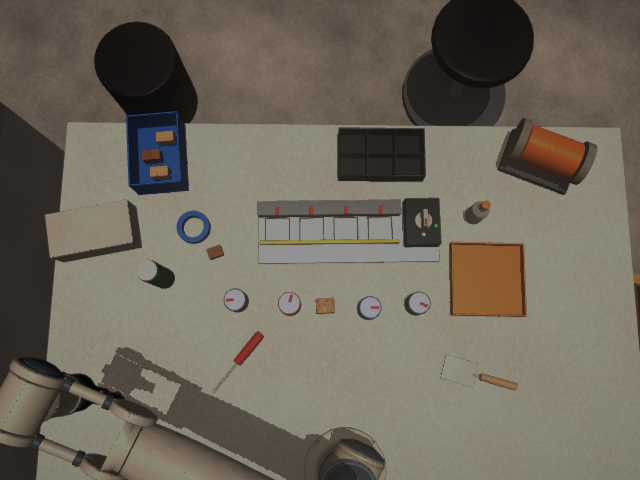

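```bash
cat > h.py <<'E'
import numpy as np, cv2
from plant import *
from scipy.spatial.transform import Rotation as Rn
def cam(n):
    p=camera_params(n); f=240/np.tan(np.radians(p['fovy']/2))
    K=np.array([[f,0,p['cx']],[0,f,p['cy']],[0,0,1.]]); R=cv2.Rodrigues(p['rvec'])[0]
    return K,R,np.array(p['tvec']).ravel()
def ray(n,uv):
    K,R,t=cam(n); uv=np.atleast_2d(np.asarray(uv,float))
    d=(np.linalg.inv(K)@np.c_[uv,np.ones(len(uv))].T).T@R   # R^T d
    return -R.T@t,d
def at_z(n,uv,z):
    c,d=ray(n,uv); return c+d*((z-c[2])/d[:,2])[:,None]
def proj(n,X):
    K,R,t=cam(n); x=np.atleast_2d(X)@R.T+t; x=x@K.T; return x[:,:2]/x[:,2:]
def blobs(mask,minA=4,w=None):
    k,l,st,c=cv2.connectedComponentsWithStats(mask.astype(np.uint8),connectivity=8)
    return [(c[i],st[i,4]) for i in range(1,k) if st[i,4]>=minA]
E
python3 - <<'E'
from h import *
im={n:read_camera(n) for n in("scene","top")}
cv2.imwrite("pics/t1.png",cv2.resize(im["top"][180:330,180:540],None,fx=2.2,fy=2.2,interpolation=cv2.INTER_CUBIC))
cv2.imwrite("pics/s1.png",cv2.resize(im["scene"][130:400,190:520],None,fx=2.2,fy=2.2,interpolation=cv2.INTER_CUBIC))
for n in im:
    b,g,r=[im[n][...,i].astype(int) for i in range(3)]
    for c,a in blobs((r>120)&(r-g>80)&(r-b>70)&(g<90)): print(n,c.round(1),a,at_z(n,c,.036).round(4)[0],at_z(n,c,.06).round(4)[0])
for n in im:
  for k in ["tin_blue","tin_green","tin_amber","tin_grey","stock_tray","knob_grip","rail","reader","cork_block"]:
    for o in outline_of(n,k)[:2]:
        print(n,k,round(o['confidence'],2),np.round(o['position'],1),o['region'].sum(),at_z(n,o['position'],.03).round(3)[0])
E
```

```text
scene [118.2 131.5] 499 [ 0.799  -0.6987  0.036 ] [ 0.803  -0.6592  0.06  ]
scene [ 97.5 132.9] 177 [ 0.8509 -0.7278  0.036 ] [ 0.8533 -0.6874  0.06  ]
scene [104.8 123.2] 4 [ 0.8186 -0.7648  0.036 ] [ 0.8221 -0.7233  0.06  ]
scene [275.5 132.6] 8 [ 0.4254 -0.4241  0.036 ] [ 0.4406 -0.3928  0.06  ]
scene [249.2 139. ] 4 [ 0.502 -0.441  0.036] [ 0.5149 -0.4092  0.06  ]
scene [197.  149.4] 5 [ 0.6443 -0.4832  0.036 ] [ 0.6529 -0.4501  0.06  ]
scene [295.9 153.1] 11 [ 0.4275 -0.3079  0.036 ] [ 0.4427 -0.2801  0.06  ]
scene [219.  153.2] 6 [ 0.6013 -0.4316  0.036 ] [ 0.6112 -0.4001  0.06  ]
scene [223.5 158.4] 8 [ 0.6012 -0.4032  0.036 ] [ 0.6112 -0.3726  0.06  ]
scene [288.8 162. ] 6 [ 0.4635 -0.2858  0.036 ] [ 0.4777 -0.2587  0.06  ]
scene [316.2 164.3] 12 [ 0.4087 -0.2346  0.036 ] [ 0.4244 -0.209   0.06  ]
scene [233.1 170.3] 7 [ 0.6025 -0.342   0.036 ] [ 0.6125 -0.3132  0.06  ]
scene [238.  175.6] 5 [ 0.6019 -0.3149  0.036 ] [ 0.6119 -0.2869  0.06  ]
scene [242.  180.7] 6 [ 0.6027 -0.2906  0.036 ] [ 0.6126 -0.2633  0.06  ]
scene [248.4 180.2] 5 [ 0.5882 -0.2825  0.036 ] [ 0.5985 -0.2
[... 2229 characters left out ...]
03 ]
top tin_green 0.93 [417.4 301.4] 474 [ 0.436 -0.193  0.03 ]
top tin_green 0.5 [237.1 299.7] 487 [0.437 0.29  0.03 ]
top tin_amber 0.7 [288.4 301.9] 416 [0.432 0.153 0.03 ]
top tin_grey 0.9 [236.2 300.1] 450 [0.436 0.292 0.03 ]
top tin_grey 0.6 [477. 211.] 424 [ 0.686 -0.363  0.03 ]
top stock_tray 0.79 [486.1 283.3] 5541 [ 0.486 -0.38   0.03 ]
top stock_tray 0.46 [417.8 299.1] 477 [ 0.442 -0.194  0.03 ]
top knob_grip 0.7 [424.7 219.9] 233 [ 0.66  -0.218  0.03 ]
top knob_grip 0.42 [346.  231.4] 11208 [ 0.626 -0.002  0.03 ]
top rail 0.71 [327.4 240. ] 609 [0.602 0.049 0.03 ]
top reader 0.69 [349.5 230.8] 11323 [ 0.628 -0.011  0.03 ]
top cork_block 0.77 [328.1 305.3] 283 [0.424 0.046 0.03 ]
```

View pics/t1.png

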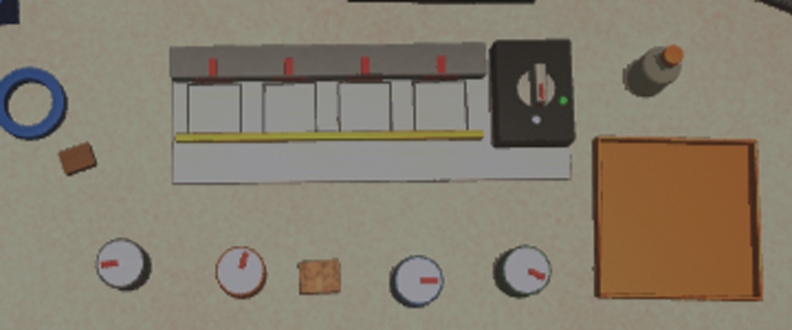

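View pics/s1.png

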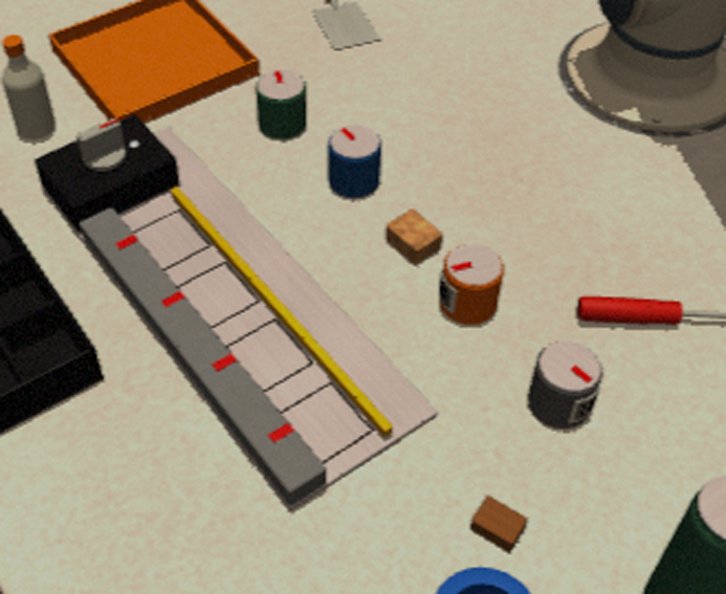

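```bash
python3 - <<'E'
from h import *
T=read_camera("top");S=read_camera("scene")
def z(im,x0,y0,w,h,f,fn):
    o=cv2.resize(im[y0:y0+h,x0:x0+w],None,fx=f,fy=f,interpolation=cv2.INTER_CUBIC)
    for x in range((x0+9)//10*10,x0+w,10):
        cv2.putText(o,str(x),(int((x-x0+.5)*f),10),0,.35,(255,0,255),1); cv2.line(o,(int((x-x0+.5)*f),12),(int((x-x0+.5)*f),16),(255,0,255),1)
    for y in range((y0+9)//10*10,y0+h,10):
        cv2.putText(o,str(y),(0,int((y-y0+.5)*f)),0,.35,(255,0,255),1); cv2.line(o,(24,int((y-y0+.5)*f)),(30,int((y-y0+.5)*f)),(255,0,255),1)
    cv2.imwrite("pics/"+fn,o)
z(T,250,192,100,80,8,"z1.png"); z(T,345,192,100,80,8,"z2.png"); z(S,300,280,100,80,8,"z3.png"); z(S,200,180,100,80,8,"z4.png")
E
```

```text
(no output)
```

View pics/z1.png

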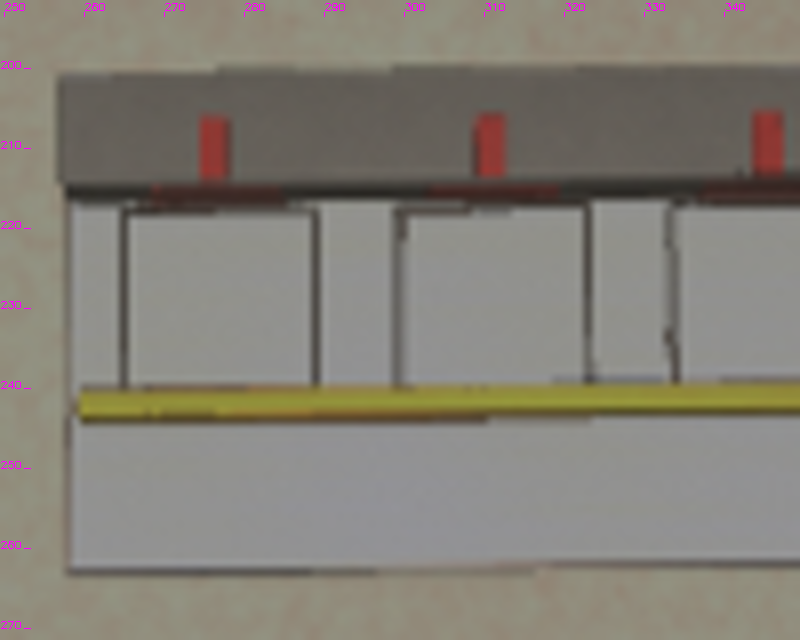

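View pics/z2.png

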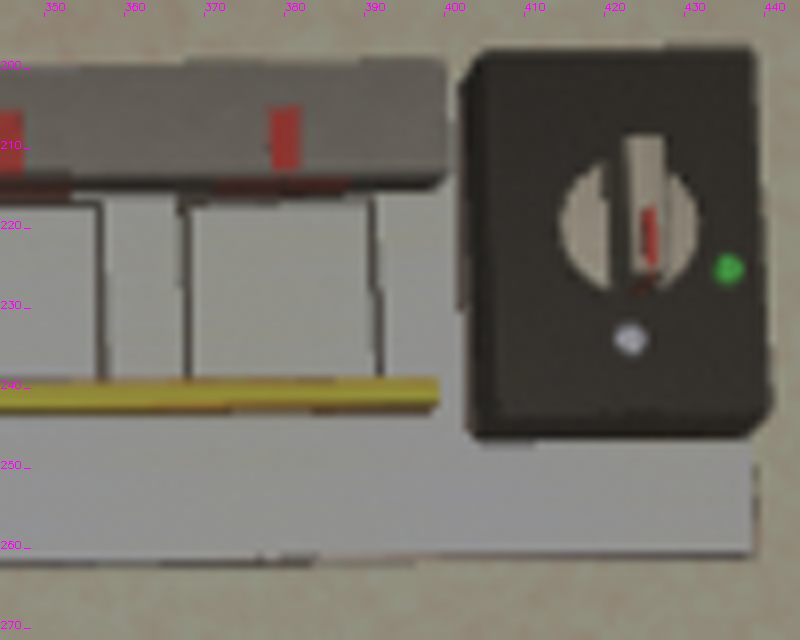

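View pics/z3.png

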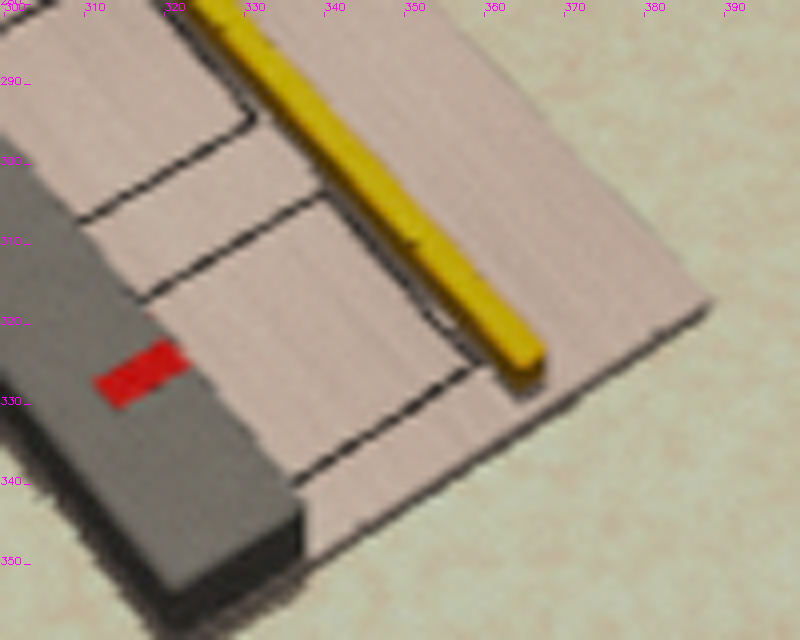

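View pics/z4.png

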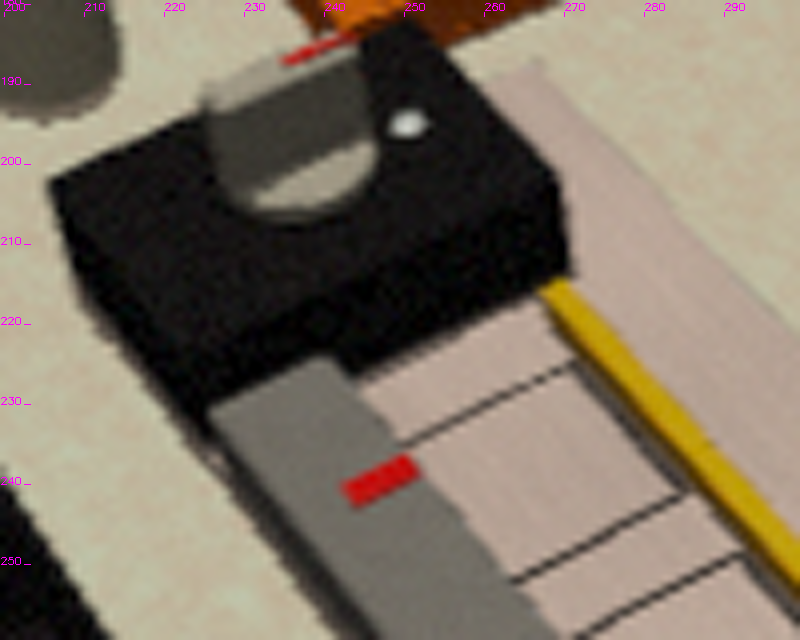

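```bash
cat > fit.py <<'E'
from h import *
from scipy.optimize import least_squares
P=[("top",258,263,-95,'p',250,8),("top",438.5,261,-95,'p',-250,8),
("top",256.75,201,75,'b',197.5,36),("top",257.25,214.4,34,'b',197.5,36),("top",400.1,199,75,'b',-197.5,36),("top",400.1,213.75,34,'b',-197.5,36),
("top",275.9,210.5,None,'y',0,36),("top",310.5,210,None,'y',-95,36),("top",345.5,209.5,None,'y',-190,36),("top",380,209.2,None,'y',-285,36),
("scene",317.3,326.3,None,'y',0,36),("scene",291.6,294.2,None,'y',-95,36),("scene",268.4,265.5,None,'y',-190,36),("scene",247.2,239.6,None,'y',-285,36),
("scene",388.25,317.4,-95,'p',250,8),("scene",337.25,343.25,34,'b',197.5,36),("scene",321.4,353.25,75,'b',197.5,36),("scene",240.1,224.1,34,'b',-197.5,36),("scene",225.5,230.75,75,'b',-197.5,36),
("scene",358.9,325.1,-33,'y',33,8),("scene",340.5,303.5,-33,'y',-33,8),("scene",271.4,225.1,-33,'y',-318,8),("scene",285.1,241,-33,'y',-252,8),("scene",267,187,-95,'p',-250,8)]
def run(cams):
    Q=[p for p in P if p[0] in cams]
    def f(v):
        X,Y,th,yb,yc,xt=v; c,s=np.cos(th),np.sin(th); r=[]
        for n,u,w,x,k,y,z in Q:
            x=xt*1000 if x is None else x
            yy=y/1e3+{'p':0,'b':yc,'y':yb}[k]; xx=x/1e3
            r+=list((proj(n,[X+c*xx-s*yy,Y+s*xx+c*yy,z/1e3])[0]-[u,w]))
        return np.array(r)
    s=least_squares(f,[.63,0,.02,.19,.05,.05],loss='soft_l1')
    print(cams,s.x.round(4)); print(f(s.x).reshape(-1,2).round(1).tolist())
    X,Y,th,yb,*_=s.x; c,s_=np.cos(th),np.sin(th)
    for i in range(4):
        y=yb-.095*i; print(' bay',(X-s_*y).round(4),(Y+c*y).round(4))
run(["top"]);run(["scene"]);run(["top","scene"])
for n,uv,z in [("top",(425.1,217.1),.094),("top",(423.1,219.5),.06),("scene",(233,185.5),.094),("scene",(0,0),.06)][:2]: print(at_z(n,uv,z))
E
python3 fit.py
```

```text
['top'] [ 0.6393 -0.0074  0.0188  0.1971  0.0528  0.0465]
[[-0.6, 0.1], [0.6, 0.1], [-0.1, -0.6], [-0.7, 0.6], [0.1, -0.0], [0.6, -0.3], [0.1, -0.2], [0.2, -0.0], [-0.2, 0.1], [-0.1, 0.1]]
 bay 0.6356 0.1897
 bay 0.6374 0.0947
 bay 0.6392 -0.0002
 bay 0.641 -0.0952
['scene'] [ 0.6402 -0.0101  0.0168  0.1965  0.053   0.0462]
[[-0.1, -0.0], [-0.1, 0.1], [-0.0, 0.0], [0.3, -0.0], [0.6, -0.3], [1.1, -0.5], [-0.7, 0.8], [0.6, -0.8], [-0.3, -0.1], [0.0, 0.2], [-0.7, 0.0], [-0.3, 0.0], [0.2, 0.3], [-0.4, -0.0]]
 bay 0.6369 0.1864
 bay 0.6385 0.0914
 bay 0.6401 -0.0035
 bay 0.6416 -0.0985Traceback (most recent call last):
  File "fit.py", line 23, in <module>
    run(["top"]);run(["scene"]);run(["top","scene"])
                                ~~~^^^^^^^^^^^^^^^^^
  File "fit.py", line 18, in run
    s=least_squares(f,[.63,0,.02,.19,.05,.05],loss='soft_l1')
    return func(*args, **kwargs)
    result = trf(vector_fun.fun, vector_fun.jac, x0, f0, J0, lb, ub, ftol, xtol,
                 gtol, max_nfev, x_scale, loss_function, tr_solver,
                 tr_options.copy(), verbose, callback=cal
[... 949 characters left out ...]
least_1d(self.fun(x, *self.args, **self.kwargs))
                      ~~~~~~~~^^^^^^^^^^^^^^^^^^^^^^^^^^^^^^
    return np.atleast_1d(self.fun(x))
                         ~~~~~~~~^^^
    return self.f(x, *self.args, **self.kwargs)
           ~~~~~~^^^^^^^^^^^^^^^^^^^^^^^^^^^^^^
  File "fit.py", line 16, in f
    r+=list((proj(n,[X+c*xx-s*yy,Y+s*xx+c*yy,z/1e3])[0]-[u,w]))
             ~~~~^^^^^^^^^^^^^^^^^^^^^^^^^^^^^^^^^^^
  File "h.py", line 15, in proj
    K,R,t=cam(n); x=np.atleast_2d(X)@R.T+t; x=x@K.T; return x[:,:2]/x[:,2:]
          ~~~^^^
  File "h.py", line 5, in cam
    p=camera_params(n); f=240/np.tan(np.radians(p['fovy']/2))
ValueError: time passes only in moves, steps and waits
```

```bash
cat > cams.py <<'E'
import numpy as np
CP={'scene':{'fovy': 54.137581045254805, 'cx': 326.99398177502286, 'cy': 244.41085440063688, 'rvec': np.array([ 0.82201096,  2.64428489, -1.01463017]), 'tvec': np.array([ 0.44165847, -0.22277423,  1.30261577])},
'top':{'fovy': 46.0215223835151, 'cx': 325.41122961799795, 'cy': 253.665702567402, 'rvec': np.array([ 2.14427817, -2.1299407 ,  0.19110215]), 'tvec': np.array([0.05085746, 0.56105923, 1.47050032])}}
E
sed -i 's/p=camera_params(n)/p=CP[n]/; s/^from plant import \*/from plant import *\nfrom cams import CP/' h.py
sed -i 's/,("scene",(233,185.5),.094),("scene",(0,0),.06)\]\[:2\]/]/' fit.py
python3 fit.py | tail -7
cat > tins.py <<'E'
from h import *
from scipy.optimize import least_squares
NM=["tin_blue","tin_green","tin_amber","tin_grey"]
def lid(n,im,reg):
    # silver lid pixels + red tick inside dilated region
    b,g,r=[im[...,i].astype(int) for i in range(3)]
    reg=cv2.dilate(reg.astype(np.uint8),np.ones((5,5)))>0
    return reg,b,g,r
def find(zu=0.0):
    out={}
    for n in("top","scene"):
        im=read_camera(n); b,g,r=[im[...,i].astype(int) for i in range(3)]
        for k in NM:
            o=outline_of(n,k)
            if not o: print(n,k,'none'); continue
            o=o[0]; reg=cv2.dilate(o['region'].astype(np.uint8),np.ones((5,5)))>0
            mx=np.maximum(np.maximum(r,g),b);mn=np.minimum(np.minimum(r,g),b)
            red=reg&(r-g>60)&(r-b>50)&(g<110)
            out[k,n]=(o,reg,mx,mn,red)
    return out
E
python3 - <<'E'
from h import *
T=read_camera("top");S=read_camera("scene")
tl=[cv2.resize(T[285:325,c-22:c+22],None,fx=8,fy=8,interpolation=cv2.INTER_CUBIC) for c in(418,370,289,235)]
sl=[cv2.resize(S[r-25:r+20,c-22:c+22],None,fx=8,fy=8,interpolation=cv2.INTER_CUBIC)[:320] for c,r in((318,176),(350,202),(404,258),(447,302))]
cv2.imwrite("pics/tins.png",cv2.resize(np.vstack([np.hstack(tl),np.hstack(sl)]),None,fx=.56,fy=.56))
E
```

```text
[[-0.1, -0.2], [1.1, -0.1], [0.4, -0.9], [-0.2, 0.3], [0.6, -0.2], [1.1, -0.5], [1.0, -0.4], [1.1, -0.2], [0.7, -0.0], [0.8, -0.1], [0.3, 0.2], [0.2, 0.3], [0.2, 0.3], [0.5, 0.2], [1.1, 0.0], [1.7, -0.1], [-0.1, 1.2], [0.8, -0.5], [-0.1, 0.2], [0.4, 0.4], [-0.4, 0.2], [-0.1, 0.2], [0.4, 0.5], [-0.2, 0.2]]
 bay 0.6365 0.1872
 bay 0.6382 0.0923
 bay 0.6399 -0.0027
 bay 0.6416 -0.0977
[[ 0.65249021 -0.2071764   0.094     ]]
[[ 0.65396122 -0.20806049  0.06      ]]
```

View pics/tins.png

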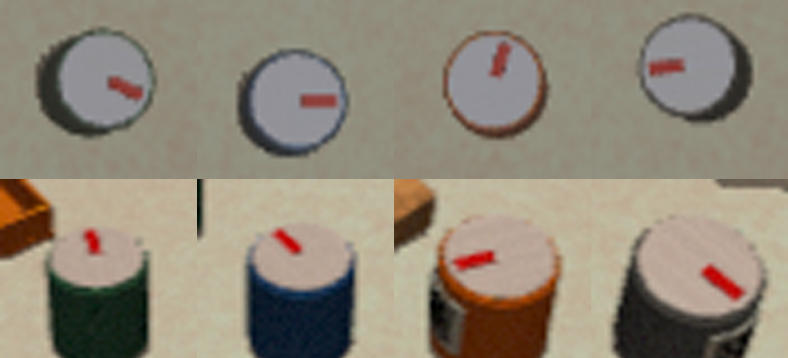

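```bash
cat > tins.py <<'E'
from h import *
NM=["tin_blue","tin_green","tin_amber","tin_grey"]
def clean(n,im,name,zt,guess=None,verbose=True):
    """lid centroid + tick dir from picture; guess= world xy or None -> network"""
    if guess is None:
        o=outline_of(n,name)
        if not o: return None
        o=o[0]; reg=cv2.dilate(o['region'].astype(np.uint8),np.ones((5,5)))>0; conf=o['confidence']
    else:
        reg=np.zeros((480,640),np.uint8); uv=proj(n,[guess[0],guess[1],zt])[0]; cv2.circle(reg,tuple(int(round(v)) for v in uv),18,1,-1); reg=reg>0; conf=9
    b,g,r=[im[...,i].astype(int) for i in range(3)]
    if n=="top": lidm=(b-g>-3)&(g>100)&(abs(r-b)<25)
    else: lidm=(r-g>8)&(b-g>-12)&(g>110)&(r-b<40)
    red=(r-g>45)&(r-b>35)&(g<115)&(abs(g-b)<35)
    m=(reg&(lidm)).astype(np.uint8)
    k,l,st,c=cv2.connectedComponentsWithStats(m)
    if k<2: return None
    i=1+np.argmax(st[1:,4]); L=l==i
    ys,xs=np.nonzero(L); hull=cv2.convexHull(np.c_[xs,ys].astype(np.int32))
    H=np.zeros((480,640),np.uint8); cv2.fillConvexPoly(H,hull,1)
    ys,xs=np.nonzero(H); cen=at_z(n,[[xs.mean(),ys.mean()]],zt)[0][:2]
    W=at_z(n,np.c_[xs,ys],zt); 
    c0,_=ray(n,[[0,0]]); 
    area=len(xs)*abs(np.linalg.det(np.array([at_z(n,[[xs.mean()+1,ys.mean()]],zt)[0]-W.mean(0),at_z(n,[[xs.mean(),ys.mean()+1]],zt)[0]-W.mean(0)])[:,:2]))
    Hd=cv2.dilate(H,np.ones((3,3)))>0
    wt=np.where(red&Hd,r-g-30,0); ys,xs=np.nonzero(wt>0); w=wt[ys,xs].astype(float)
    tick=None
    if len(xs)>=3:
        t=at_z(n,[[np.average(xs,weights=w),np.average(ys,weights=w)]],zt)[0][:2]-cen
        tick=(np.degrees(np.arctan2(t[1],t[0])).round(1),(np.hypot(*t)*1e3).round(1))
    if verbose: print(n,name,round(conf,2),cen.round(4),'diam',(2e3*np.sqrt(area/np.pi)).round(1),'tick',tick)
    return cen,tick
E
python3 - <<'E'
from tins import *
for n in("top","scene"):
    im=read_camera(n)
    for k in NM: clean(n,im,k,.06)
E
```

```text
top tin_green 0.76 [ 0.4306 -0.1915] diam 53.8 tick (np.float64(-111.9), np.float64(13.7))
scene tin_blue 0.96 [ 0.4366 -0.0804] diam 13.8 tick None
scene tin_green 0.83 [ 0.4369 -0.1702] diam 5.0 tick None
scene tin_grey 0.61 [0.4511 0.3132] diam 5.4 tick None
```

```bash
python3 - <<'E'
from h import *
T=read_camera("top");S=read_camera("scene")
for u,v in[(418,298),(370,303),(289,300),(233,295),(440,330),(330,330),(200,330)]: print('T',T[v-1:v+2,u-1:u+2].reshape(-1,3).mean(0).round(), T[v-1:v+2,u-1:u+2].reshape(-1,3).std(0).round())
for u,v in[(318,172),(352,196),(406,252),(440,294),(370,170),(480,320),(340,240)]: print('S',S[v-1:v+2,u-1:u+2].reshape(-1,3).mean(0).round())
E
```

```text
T [150. 145. 145.] [1. 0. 0.]
T [152. 146. 146.] [1. 1. 0.]
T [ 80.  82. 140.] [34. 30.  5.]
T [150. 145. 146.] [1. 0. 0.]
T [121. 138. 144.] [1. 2. 0.]
T [124. 140. 145.] [1. 2. 0.]
T [127. 143. 144.] [2. 2. 0.]
S [150. 163. 184.]
S [150. 163. 184.]
S [149. 162. 183.]
S [155. 170. 190.]
S [156. 181. 191.]
S [164. 191. 191.]
S [157. 183. 191.]
```

```bash
sed -i 's/lidm=(b-g>-3).*/lidm=(b-g>-6)\&(g>100)\&(abs(r-b)<25)/; s/else: lidm=.*/else: lidm=(r-g>13)\&(g-b<18)\&(g>120)/' tins.py
python3 - <<'E'
from tins import *
G={"tin_blue":(.424,-.064),"tin_green":(.433,-.185),"tin_amber":(.433,.152),"tin_grey":(.433,.29)}
for n in("top","scene"):
    im=read_camera(n)
    for k in NM: clean(n,im,k,.06,G[k])
E
```

```text
top tin_blue 9 [ 0.4179 -0.0641] diam 57.1 tick (np.float64(-92.1), np.float64(11.7))
top tin_green 9 [ 0.4303 -0.1919] diam 54.8 tick (np.float64(-111.1), np.float64(13.2))
top tin_amber 9 [0.4276 0.1503] diam 53.6 tick (np.float64(-22.5), np.float64(12.7))
top tin_grey 9 [0.4359 0.2936] diam 55.3 tick (np.float64(96.0), np.float64(13.4))
scene tin_blue 9 [ 0.4171 -0.0659] diam 53.5 tick (np.float64(-91.0), np.float64(13.5))
scene tin_green 9 [ 0.43   -0.1955] diam 53.5 tick (np.float64(-112.2), np.float64(14.3))
scene tin_amber 9 [0.4276 0.1476] diam 54.2 tick (np.float64(-20.0), np.float64(12.4))
scene tin_grey 9 [0.4358 0.2911] diam 56.2 tick (np.float64(97.8), np.float64(12.5))
```

```bash
cat > mv.py <<'E'
from h import *
import sys,json
def plan(*wps,cmd=None,hold=0):
    """wps: (x,y,z,a_deg[,vmax mm/row]) ; prints row calls"""
    s=state(); p=np.array(s['tcp_pos']); R=np.array(s['tcp_rot'])
    a=np.degrees(np.arctan2(R[1,0],R[0,0]))
    print('t',round(s['t'],2),'now',p.round(4),'a',a.round(1),'tilt',np.degrees(np.arccos(-R[2,2])).round(2),'q6',s['qpos'][5].round(2),'open',round(s['opening'],4),'F',s['wrist_force'].round(1))
    rows=[]
    for w in wps:
        t=np.array(w[:3]); at=w[3]; v=w[4] if len(w)>4 else 60
        da=at-a
        # choose direction keeping q6 in range
        q0=np.degrees(np.arctan2(t[1],t[0]))
        best=None
        for k in(-360,0,360):
            q6=q0-(a+da+k)+90
            # unwrapped a consistent w/ q6 now
            qn=np.degrees(np.arctan2(p[1],p[0]))-a+90
            off=round((np.degrees(s['qpos'][5])-qn)/360)*360
            q6+=off
            if abs(q6)<150 and (best is None or abs(da+k)<abs(best[0])): best=(da+k,q6)
        da,q6=best
        n=int(max(np.ceil(np.linalg.norm(t-p)*1e3/v),np.ceil(abs(da)/10.5),1))
        aa=np.radians(a)
        for i in range(n):
            th=aa+np.radians(da)*i/n; d=(t-p)*1e3/n
            x=np.array([np.cos(th),np.sin(th),0]); z=np.array([0,0,-1.]); y=np.cross(z,x)
            rows.append({"translation":[round(float(d@x),1),round(float(d@y),1),round(float(d@z),1)],"angular":[0,0,round(float(-da/n),2)]})
        print(' wp',w,'n',n,'q6 end',round(q6,0)); p=t;a=a+da
    for i in range(0,len(rows),8): print(json.dumps(rows[i:i+8]))
E
python3 -c "
from mv import *
plan((.653,-.209,.16,1),(.653,-.209,.115,1))"
```

```text
t 2.0 now [0.2191 0.5586 0.2313] a 158.6 tilt 0.0 q6 -0.06 open 0.0854 F [ 0.9  0.8 -0.1]
 wp (0.653, -0.209, 0.16, 1) n 16 q6 end 71.0
 wp (0.653, -0.209, 0.115, 1) n 1 q6 end 71.0
[{"translation": [-42.8, -34.8, 4.5], "angular": [0, 0, 9.85]}, {"translation": [-48.1, -26.9, 4.5], "angular": [0, 0, 9.85]}, {"translation": [-52.0, -18.3, 4.5], "angular": [0, 0, 9.85]}, {"translation": [-54.3, -9.1, 4.5], "angular": [0, 0, 9.85]}, {"translation": [-55.1, 0.3, 4.5], "angular": [0, 0, 9.85]}, {"translation": [-54.2, 9.7, 4.5], "angular": [0, 0, 9.85]}, {"translation": [-51.8, 18.8, 4.5], "angular": [0, 0, 9.85]}, {"translation": [-47.8, 27.4, 4.5], "angular": [0, 0, 9.85]}]
[{"translation": [-42.4, 35.2, 4.5], "angular": [0, 0, 9.85]}, {"translation": [-35.8, 41.9, 4.5], "angular": [0, 0, 9.85]}, {"translation": [-28.1, 47.4, 4.5], "angular": [0, 0, 9.85]}, {"translation": [-19.5, 51.5, 4.5], "angular": [0, 0, 9.85]}, {"translation": [-10.4, 54.1, 4.5], "angular": [0, 0, 9.85]}, {"translation": [-1.0, 55.1, 4.5], "angular": [0, 0, 9.85]}, {"translation": [8.4, 54.5, 4.5], "angular": [0, 0, 9.85]}, {"translation": [17.6, 52.2, 4.5], "angular": [0, 0, 9.85]}]
[{"translation": [0.0, 0.0, 45.0], "angular": [0, 0, -0.0]}]
```

Emit:
drive_tool:
  plan:
    - {"translation": [-42.8, -34.8, 4.5], "angular": [0, 0, 9.85]}
    - {"translation": [-48.1, -26.9, 4.5], "angular": [0, 0, 9.85]}
    - {"translation": [-52.0, -18.3, 4.5], "angular": [0, 0, 9.85]}
    - {"translation": [-54.3, -9.1, 4.5], "angular": [0, 0, 9.85]}
    - {"translation": [-55.1, 0.3, 4.5], "angular": [0, 0, 9.85]}
    - {"translation": [-54.2, 9.7, 4.5], "angular": [0, 0, 9.85]}
    - {"translation": [-51.8, 18.8, 4.5], "angular": [0, 0, 9.85]}
    - {"translation": [-47.8, 27.4, 4.5], "angular": [0, 0, 9.85]}
  grip: -1

```text
t: 3.0
tcp_pos: [0.4367, 0.1732, 0.1954]
tcp_rot: [[0.183, 0.983, 0.001], [0.983, -0.183, 0.0], [0.001, 0.001, -1.0]]
wrist_force: [0.9, 0.8, -0.0]
opening: 0.0849
```

Emit:
drive_tool:
  plan:
    - {"translation": [-42.4, 35.2, 4.5], "angular": [0, 0, 9.85]}
    - {"translation": [-35.8, 41.9, 4.5], "angular": [0, 0, 9.85]}
    - {"translation": [-28.1, 47.4, 4.5], "angular": [0, 0, 9.85]}
    - {"translation": [-19.5, 51.5, 4.5], "angular": [0, 0, 9.85]}
    - {"translation": [-10.4, 54.1, 4.5], "angular": [0, 0, 9.85]}
    - {"translation": [-1.0, 55.1, 4.5], "angular": [0, 0, 9.85]}
    - {"translation": [8.4, 54.5, 4.5], "angular": [0, 0, 9.85]}
    - {"translation": [17.6, 52.2, 4.5], "angular": [0, 0, 9.85]}

```text
t: 4.0
tcp_pos: [0.6536, -0.2106, 0.1591]
tcp_rot: [[1.0, 0.011, 0.0], [0.011, -1.0, 0.0], [0.0, -0.0, -1.0]]
wrist_force: [-0.3, 0.4, 0.4]
opening: 0.0852
```

```bash
python3 -c "
from mv import *
plan((.653,-.209,.11,1),(.653,-.209,.064,1,23))
T=read_camera('top');S=read_camera('scene')
cv2.imwrite('pics/k1.png',np.hstack([cv2.resize(T[190:290,380:480],(400,400)),cv2.resize(S[150:250,180:280],(400,400))]))"
```

```text
t 4.0 now [ 0.6536 -0.2106  0.1591] a 0.7 tilt 0.02 q6 1.2 open 0.0852 F [-0.3  0.4  0.4]
 wp (0.653, -0.209, 0.11, 1) n 1 q6 end 71.0
 wp (0.653, -0.209, 0.064, 1, 23) n 2 q6 end 71.0
[{"translation": [-0.6, -1.6, 49.1], "angular": [0, 0, -0.34]}, {"translation": [0.0, 0.0, 23.0], "angular": [0, 0, -0.0]}, {"translation": [0.0, 0.0, 23.0], "angular": [0, 0, -0.0]}]
```

View pics/k1.png

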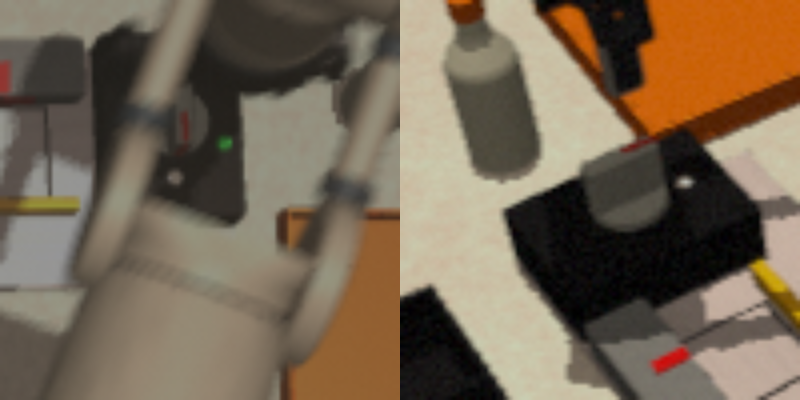

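Emit:
drive_tool:
  plan:
    - {"translation": [-0.6, -1.6, 49.1], "angular": [0, 0, -0.3]}
    - {"translation": [0, 0, 22], "angular": [0, 0, 0]}
    - {"translation": [0, 0, 22], "angular": [0, 0, 0]}
    - {"translation": [0, 0, 0], "angular": [0, 0, 0]}

```text
t: 4.6
tcp_pos: [0.6512, -0.2066, 0.064]
tcp_rot: [[1.0, 0.023, -0.003], [0.023, -1.0, 0.001], [-0.003, -0.001, -1.0]]
wrist_force: [0.9, -1.2, 0.5]
opening: 0.0858
```

Emit:
drive_tool:
  plan:
    - {"translation": [0, 0, 0], "angular": [0, 0, 0]}
    - {"translation": [0, 0, 0], "angular": [0, 0, 0]}
    - {"translation": [0, 0, 0], "angular": [0, 0, 0]}
    - {"translation": [0, 0, 0], "angular": [0, 0, 0]}
    - {"translation": [0, 0, 0], "angular": [0, 0, 0]}
    - {"translation": [0, 0, 0], "angular": [0, 0, 0]}
  grip: 1
  grip_force: 50

```text
t: 5.35
tcp_pos: [0.6526, -0.2092, 0.0673]
tcp_rot: [[1.0, 0.021, 0.002], [0.021, -1.0, -0.003], [0.002, 0.003, -1.0]]
wrist_force: [-0.2, -5.9, 0.2]
opening: 0.0134
```

```bash
python3 -c "
from mv import *
s=state();print(s['tcp_pos'],s['opening'],s['wrist_force'],s['moment'])"
```

```text
[ 0.65259334 -0.20918398  0.06728826] 0.013378497345136372 [-0.21944471 -5.88845496  0.21727338] [-0.73578715  0.03691436 -0.0293401 ]
```

Emit:
drive_tool:
  plan:
    - {"translation": [0, 0, -4], "angular": [0, 0, 0]}
    - {"translation": [0, 0, -4], "angular": [0, 0, 0]}
    - {"translation": [0, 0, -4], "angular": [0, 0, 0]}
    - {"translation": [0, 0, -2], "angular": [0, 0, 0]}
    - {"translation": [0, 0, 0], "angular": [0, 0, 0]}

```text
t: 5.98
tcp_pos: [0.6525, -0.2091, 0.0801]
tcp_rot: [[1.0, 0.021, 0.001], [0.021, -1.0, -0.003], [0.001, 0.003, -1.0]]
wrist_force: [2.5, -6.3, -2.0]
opening: 0.0133
```

Emit:
drive_tool:
  plan:
    - {"translation": [0, 0, -0.7], "angular": [0, 0, -8.5]}
    - {"translation": [0, 0, 0], "angular": [0, 0, -8.6]}
    - {"translation": [0, 0, 0], "angular": [0, 0, -8.6]}
    - {"translation": [0, 0, 0], "angular": [0, 0, -8.6]}
    - {"translation": [0, 0, 0], "angular": [0, 0, -8.6]}
    - {"translation": [0, 0, 0], "angular": [0, 0, -8.6]}
    - {"translation": [0, 0, 0], "angular": [0, 0, -8.6]}
    - {"translation": [0, 0, 0], "angular": [0, 0, -8.6]}

```text
t: 6.98
tcp_pos: [0.6532, -0.2106, 0.081]
tcp_rot: [[0.34, 0.94, 0.003], [0.94, -0.34, -0.005], [-0.004, 0.005, -1.0]]
wrist_force: [6.0, -9.7, -2.7]
opening: 0.0133
```

```bash
python3 -c "
from mv import *
plan()
print(state()['moment'])
T=read_camera('top');S=read_camera('scene')
cv2.imwrite('pics/k2.png',np.hstack([cv2.resize(T[190:290,380:480],(400,400)),cv2.resize(S[150:350,180:380],(400,400))]))"
```

```text
t 6.97 now [ 0.6532 -0.2106  0.081 ] a 70.1 tilt 0.35 q6 -0.01 open 0.0133 F [ 6.  -9.7 -2.7]
[-1.68256767 -0.92812507 -0.16499362]
```

View pics/k2.png

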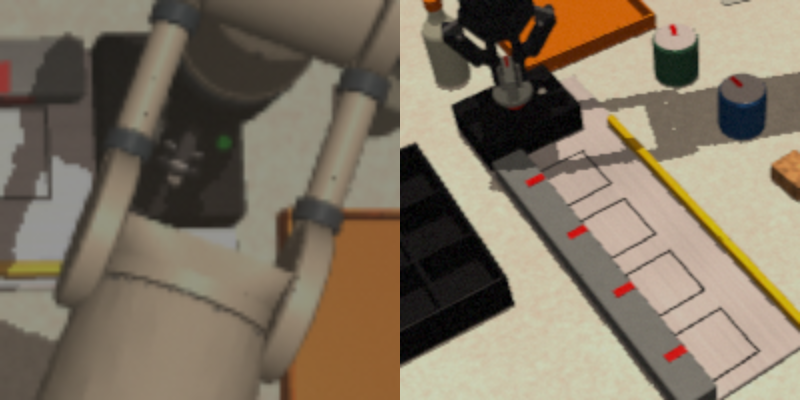

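Emit:
drive_tool:
  plan:
    - {"translation": [0, 0, 4], "angular": [0, 0, 0]}
    - {"translation": [0, 0, 4], "angular": [0, 0, 0]}
    - {"translation": [0, 0, 4], "angular": [0, 0, 0]}
    - {"translation": [0, 0, 3], "angular": [0, 0, 0]}
    - {"translation": [0, 0, 0.5], "angular": [0, 0, 0]}
    - {"translation": [0, 0, 0], "angular": [0, 0, 0]}

```text
t: 7.82
tcp_pos: [0.6533, -0.2107, 0.0672]
tcp_rot: [[0.344, 0.939, 0.004], [0.939, -0.344, -0.006], [-0.004, 0.006, -1.0]]
wrist_force: [2.6, -9.4, 2.4]
opening: 0.0129
```

Emit:
drive_tool:
  plan:
    - {"translation": [0, 0, 1.5], "angular": [0, 0, 0]}
    - {"translation": [0, 0, 0], "angular": [0, 0, 0]}
    - {"translation": [0, 0, 0], "angular": [0, 0, 0]}

```text
t: 8.2
tcp_pos: [0.6534, -0.2108, 0.0672]
tcp_rot: [[0.344, 0.939, 0.005], [0.939, -0.344, -0.006], [-0.004, 0.007, -1.0]]
wrist_force: [0.6, -8.0, 6.9]
opening: 0.0132
```

Emit:
drive_tool:
  plan:
    - {"translation": [0, 0, 0], "angular": [0, 0, 0]}
    - {"translation": [0, 0, 0], "angular": [0, 0, 0]}
    - {"translation": [0, 0, -20], "angular": [0, 0, 0]}
    - {"translation": [0, 0, -50], "angular": [0, 0, 0]}
  grip: -1

```text
t: 8.7
tcp_pos: [0.6508, -0.2064, 0.1317]
tcp_rot: [[0.342, 0.94, -0.006], [0.94, -0.342, 0.003], [0.0, -0.007, -1.0]]
wrist_force: [0.3, 0.2, 0.8]
opening: 0.0838
```

```bash
python3 -c "
from mv import *
plan((.430,-.194,.14,68.3),(.430,-.194,.085,68.3),(.430,-.194,.026,68.3,30))
"
```

```text
t 8.7 now [ 0.6508 -0.2064  0.1317] a 70.0 tilt 0.39 q6 -0.01 open 0.0838 F [0.3 0.2 0.8]
 wp (0.43, -0.194, 0.14, 68.3) n 4 q6 end -3.0
 wp (0.43, -0.194, 0.085, 68.3) n 1 q6 end -3.0
 wp (0.43, -0.194, 0.026, 68.3, 30) n 2 q6 end -3.0
[{"translation": [-16.0, -52.9, -2.1], "angular": [0, 0, 0.43]}, {"translation": [-16.3, -52.8, -2.1], "angular": [0, 0, 0.43]}, {"translation": [-16.7, -52.7, -2.1], "angular": [0, 0, 0.43]}, {"translation": [-17.1, -52.6, -2.1], "angular": [0, 0, 0.43]}, {"translation": [0.0, 0.0, 55.0], "angular": [0, 0, -0.0]}, {"translation": [0.0, 0.0, 29.5], "angular": [0, 0, -0.0]}, {"translation": [0.0, 0.0, 29.5], "angular": [0, 0, -0.0]}]
```

Emit:
drive_tool:
  plan:
    - {"translation": [-16.0, -52.9, -2.1], "angular": [0, 0, 0.4]}
    - {"translation": [-16.3, -52.8, -2.1], "angular": [0, 0, 0.4]}
    - {"translation": [-16.7, -52.7, -2.1], "angular": [0, 0, 0.4]}
    - {"translation": [-17.1, -52.6, -2.1], "angular": [0, 0, 0.4]}
    - {"translation": [0, 0, 0], "angular": [0, 0, 0]}

```text
t: 9.32
tcp_pos: [0.4291, -0.1945, 0.1439]
tcp_rot: [[0.37, 0.929, 0.002], [0.929, -0.37, -0.001], [-0.0, 0.002, -1.0]]
wrist_force: [0.5, -0.7, 0.9]
opening: 0.0854
```

```bash
python3 -c "
from mv import *
from tins import *
plan((.430,-.194,.085,68.3),(.430,-.194,.026,68.3,30))
G={'tin_blue':(.4175,-.065),'tin_green':(.430,-.194),'tin_amber':(.428,.149),'tin_grey':(.436,.292)}
for n in ('top','scene'):
  im=read_camera(n); cv2.imwrite('pics/g_%s.png'%n,im)
  for k in NM: clean(n,im,k,.06,G[k])
"
```

```text
t 9.32 now [ 0.4291 -0.1945  0.1439] a 68.3 tilt 0.11 q6 -0.12 open 0.0854 F [ 0.5 -0.7  0.9]
 wp (0.43, -0.194, 0.085, 68.3) n 1 q6 end -3.0
 wp (0.43, -0.194, 0.026, 68.3, 30) n 2 q6 end -3.0
[{"translation": [0.8, 0.7, 58.9], "angular": [0, 0, 0.01]}, {"translation": [0.0, 0.0, 29.5], "angular": [0, 0, -0.0]}, {"translation": [0.0, 0.0, 29.5], "angular": [0, 0, -0.0]}]
top tin_blue 9 [ 0.4194 -0.0609] diam 53.1 tick (np.float64(-97.4), np.float64(14.9))
top tin_amber 9 [0.4276 0.1503] diam 53.6 tick (np.float64(-24.9), np.float64(12.5))
top tin_grey 9 [0.436  0.2935] diam 55.6 tick (np.float64(96.6), np.float64(13.6))
scene tin_blue 9 [ 0.4179 -0.0641] diam 52.2 tick (np.float64(-93.9), np.float64(15.3))
scene tin_green 9 [ 0.4261 -0.222 ] diam 3.7 tick None
scene tin_amber 9 [0.4273 0.1477] diam 54.5 tick (np.float64(-21.9), np.float64(13.2))
scene tin_grey 9 [0.4362 0.2913] diam 55.6 tick (np.float64(99.5), np.float64(12.4))
```

View pics/g_scene.png

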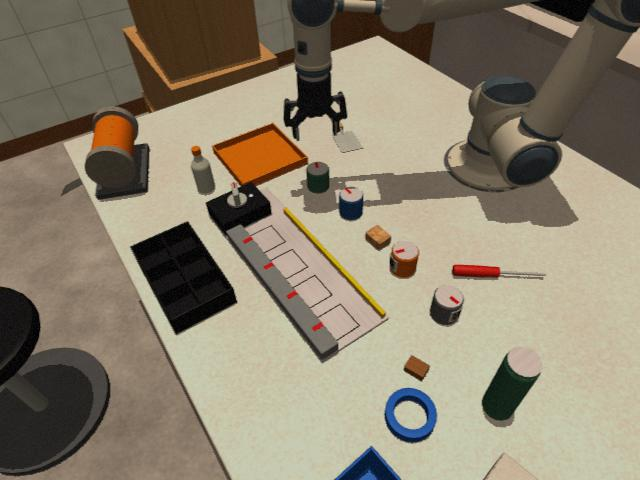

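Emit:
drive_tool:
  plan:
    - {"translation": [0.8, 0.7, 58.9], "angular": [0, 0, 0]}
    - {"translation": [0, 0, 29.5], "angular": [0, 0, 0]}
    - {"translation": [0, 0, 29.5], "angular": [0, 0, 0]}
    - {"translation": [0, 0, 0], "angular": [0, 0, 0]}

```text
t: 9.93
tcp_pos: [0.432, -0.1936, 0.0222]
tcp_rot: [[0.368, 0.93, -0.004], [0.93, -0.368, 0.003], [0.001, -0.005, -1.0]]
wrist_force: [-0.2, -0.3, 1.1]
opening: 0.0858
```

Emit:
drive_tool:
  plan:
    - {"translation": [0, 0, 0], "angular": [0, 0, 0]}
    - {"translation": [0, 0, 0], "angular": [0, 0, 0]}
    - {"translation": [0, 0, 0], "angular": [0, 0, 0]}
    - {"translation": [0, 0, 0], "angular": [0, 0, 0]}
  grip: 1
  grip_force: 40

```text
t: 10.42
tcp_pos: [0.4339, -0.1951, 0.0267]
tcp_rot: [[0.368, 0.93, 0.004], [0.93, -0.368, -0.002], [-0.0, 0.004, -1.0]]
wrist_force: [1.1, 1.2, 6.4]
opening: 0.0593
```

```bash
python3 -c "
from mv import *
plan((.430,-.194,.15,68.3),(.6415,-.0965,.15,181),(.6415,-.0965,.06,181),(.6415,-.0965,.0355,181,13))
"
```

```text
t 10.43 now [ 0.4339 -0.1951  0.0267] a 68.4 tilt 0.24 q6 -0.12 open 0.0593 F [1.1 1.2 6.4]
 wp (0.43, -0.194, 0.15, 68.3) n 3 q6 end -3.0
 wp (0.6415, -0.0965, 0.15, 181) n 11 q6 end -100.0
 wp (0.6415, -0.0965, 0.06, 181) n 2 q6 end -100.0
 wp (0.6415, -0.0965, 0.0355, 181, 13) n 2 q6 end -100.0
[{"translation": [-0.1, -1.3, -41.1], "angular": [0, 0, 0.03]}, {"translation": [-0.1, -1.3, -41.1], "angular": [0, 0, 0.03]}, {"translation": [-0.1, -1.3, -41.1], "angular": [0, 0, 0.03]}, {"translation": [15.3, 14.6, 0.0], "angular": [0, 0, -10.25]}, {"translation": [12.5, 17.1, 0.0], "angular": [0, 0, -10.25]}, {"translation": [9.3, 19.0, 0.0], "angular": [0, 0, -10.25]}, {"translation": [5.7, 20.4, 0.0], "angular": [0, 0, -10.25]}, {"translation": [2.0, 21.1, 0.0], "angular": [0, 0, -10.25]}]
[{"translation": [-1.8, 21.1, 0.0], "angular": [0, 0, -10.25]}, {"translation": [-5.5, 20.4, 0.0], "angular": [0, 0, -10.25]}, {"translation": [-9.0, 19.1, 0.0], "angular": [0, 0, -10.25]}, {"translation": [-12.3, 17.2, 0.0], "angular": [0, 0, -10.25]}, {"translation": [-15.2, 14.8, 0.0], "angular": [0, 0, -10.25]}, {"translation": [-17.6, 11.8, 0.0], "angular": [0, 0, -10.25]}, {"translation": [0.0, 0.0, 45.0], "angular": [0, 0, -0.0]}, {"translation": [0.0, 0.0, 45.0], "angular": [0, 0, -0.0]}]
[{"translation": [0.0, 0.0, 12.2], "angular": [0, 0, -0.0]}, {"translation": [0.0, 0.0, 12.2], "angular": [0, 0, -0.0]}]
```

Emit:
drive_tool:
  plan:
    - {"translation": [-0.1, -1.3, -41.1], "angular": [0, 0, 0]}
    - {"translation": [-0.1, -1.3, -41.1], "angular": [0, 0, 0]}
    - {"translation": [-0.1, -1.3, -41.1], "angular": [0, 0, 0]}
    - {"translation": [15.3, 14.6, 0.0], "angular": [0, 0, -10.25]}
    - {"translation": [12.5, 17.1, 0.0], "angular": [0, 0, -10.25]}
    - {"translation": [9.3, 19.0, 0.0], "angular": [0, 0, -10.25]}
    - {"translation": [5.7, 20.4, 0.0], "angular": [0, 0, -10.25]}
    - {"translation": [2.0, 21.1, 0.0], "angular": [0, 0, -10.25]}

```text
t: 11.42
tcp_pos: [0.5253, -0.1485, 0.1475]
tcp_rot: [[-0.5, 0.866, -0.0], [0.866, 0.5, 0.0], [0.0, -0.0, -1.0]]
wrist_force: [-0.1, 0.5, -3.2]
opening: 0.0589
```

Emit:
drive_tool:
  plan:
    - {"translation": [-1.8, 21.1, 0.0], "angular": [0, 0, -10.25]}
    - {"translation": [-5.5, 20.4, 0.0], "angular": [0, 0, -10.25]}
    - {"translation": [-9.0, 19.1, 0.0], "angular": [0, 0, -10.25]}
    - {"translation": [-12.3, 17.2, 0.0], "angular": [0, 0, -10.25]}
    - {"translation": [-15.2, 14.8, 0.0], "angular": [0, 0, -10.25]}
    - {"translation": [-17.6, 11.8, 0.0], "angular": [0, 0, -10.25]}
    - {"translation": [0, 0, 0], "angular": [0, 0, 0]}
    - {"translation": [0, 0, 0], "angular": [0, 0, 0]}

```text
t: 12.42
tcp_pos: [0.6395, -0.0959, 0.1474]
tcp_rot: [[-1.0, -0.017, -0.001], [-0.017, 1.0, -0.0], [0.001, -0.0, -1.0]]
wrist_force: [-1.4, -0.9, -1.4]
opening: 0.0589
```

```bash
python3 -c "
from mv import *
plan((.6413,-.097,.065,181),(.6413,-.097,.0355,181,15))
S=read_camera('scene');cv2.imwrite('pics/a1.png',cv2.resize(S[100:300,150:400],None,fx=3,fy=3))
"
```

```text
t 12.43 now [ 0.6395 -0.0959  0.1474] a -179.1 tilt 0.06 q6 -1.79 open 0.0589 F [-1.4 -0.9 -1.4]
 wp (0.6413, -0.097, 0.065, 181) n 2 q6 end -100.0
 wp (0.6413, -0.097, 0.0355, 181, 15) n 2 q6 end -100.0
[{"translation": [-0.9, -0.6, 41.2], "angular": [0, 0, -0.03]}, {"translation": [-0.9, -0.6, 41.2], "angular": [0, 0, -0.03]}, {"translation": [0.0, 0.0, 14.8], "angular": [0, 0, -0.0]}, {"translation": [0.0, 0.0, 14.8], "angular": [0, 0, -0.0]}]
```

View pics/a1.png

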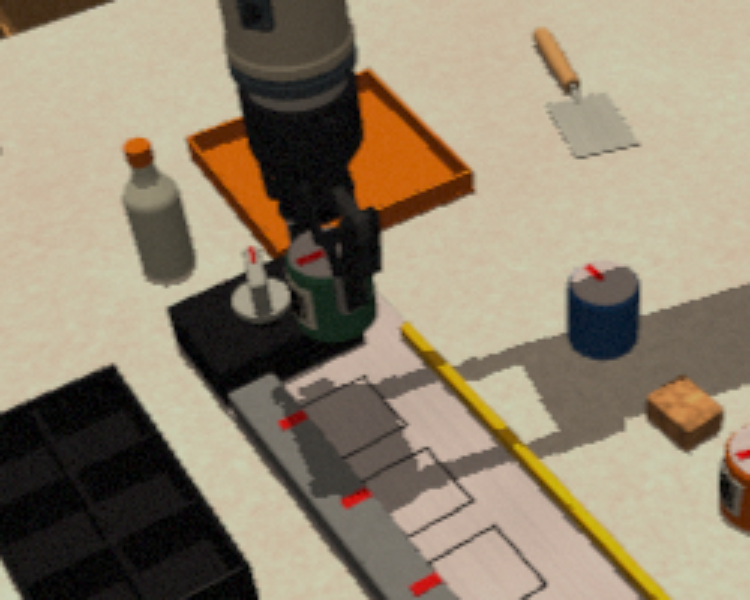

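Emit:
drive_tool:
  plan:
    - {"translation": [-0.9, -0.6, 41.2], "angular": [0, 0, 0]}
    - {"translation": [-0.9, -0.6, 41.2], "angular": [0, 0, 0]}
    - {"translation": [0, 0, 14.8], "angular": [0, 0, 0]}
    - {"translation": [0, 0, 13.8], "angular": [0, 0, 0]}
    - {"translation": [0, 0, 0], "angular": [0, 0, 0]}
    - {"translation": [0, 0, 0], "angular": [0, 0, 0]}

```text
t: 13.22
tcp_pos: [0.6428, -0.097, 0.0386]
tcp_rot: [[-1.0, -0.02, 0.003], [-0.02, 1.0, -0.001], [-0.003, -0.001, -1.0]]
wrist_force: [-0.9, 0.6, -1.9]
opening: 0.0588
```

Emit:
drive_tool:
  plan:
    - {"translation": [1.3, 0, 2.5], "angular": [0, 0, 0]}
    - {"translation": [0, 0, 0], "angular": [0, 0, 0]}
    - {"translation": [0, 0, 0], "angular": [0, 0, 0]}

```text
t: 13.6
tcp_pos: [0.6408, -0.0968, 0.0347]
tcp_rot: [[-1.0, -0.02, 0.001], [-0.02, 1.0, -0.0], [-0.001, -0.0, -1.0]]
wrist_force: [0.1, -0.2, -0.1]
opening: 0.0589
```

Emit:
drive_tool:
  plan:
    - {"translation": [0, 0, 0], "angular": [0, 0, 0]}
    - {"translation": [0, 0, 0], "angular": [0, 0, 0]}
    - {"translation": [0, 0, 0], "angular": [0, 0, 0]}
    - {"translation": [0, 0, -40], "angular": [0, 0, 0]}
    - {"translation": [0, 0, -60], "angular": [0, 0, 0]}
  grip: -0.7

```text
t: 14.22
tcp_pos: [0.6392, -0.0965, 0.1323]
tcp_rot: [[-1.0, -0.02, -0.006], [-0.02, 1.0, 0.001], [0.006, 0.001, -1.0]]
wrist_force: [1.1, 0.6, 0.1]
opening: 0.0728
```

Emit:
drive_tool:
  plan:
    - {"translation": [0, 0, 0], "angular": [0, 0, 0]}
    - {"translation": [0, 0, 0], "angular": [0, 0, 0]}
  grip: -1

```text
t: 14.48
tcp_pos: [0.6407, -0.0968, 0.1344]
tcp_rot: [[-1.0, -0.02, 0.001], [-0.02, 1.0, -0.0], [-0.001, -0.0, -1.0]]
wrist_force: [0.4, 0.1, -1.0]
opening: 0.0855
```

```bash
cat > look.py <<'E'
import sys
from mv import *
from tins import *
# usage look.py tag name:x,y,zt ...
tag=sys.argv[1]
for n in('top','scene'):
    im=read_camera(n)
    cv2.imwrite(f'pics/{tag}_{n}.png',im)
    for a in sys.argv[2:]:
        k,v=a.split(':'); x,y,z=map(float,v.split(','))
        if clean(n,im,k,z,(x,y)) is None: print(n,k,'unseen')
E
python3 look.py b tin_green:.6413,-.097,.068 tin_blue:.4175,-.065,.06
python3 -c "
from mv import *
plan((.4175,-.065,.13,88.5))"
```

```text
top tin_green 9 [ 0.6146 -0.1302] diam 15.8 tick None
top tin_blue unseen
scene tin_green 9 [ 0.6079 -0.0951] diam 35.9 tick None
scene tin_blue 9 [ 0.4045 -0.0811] diam 18.9 tick (np.float64(-8.2), np.float64(11.5))
t 14.57 now [ 0.6398 -0.0966  0.1321] a -178.9 tilt 0.18 q6 -1.79 open 0.0853 F [ 0.5 -0.2  0.3]
 wp (0.4175, -0.065, 0.13, 88.5) n 9 q6 end -7.0
[{"translation": [24.6, 4.0, 0.2], "angular": [0, 0, 10.29]}, {"translation": [24.9, -0.5, 0.2], "angular": [0, 0, 10.29]}, {"translation": [24.5, -4.9, 0.2], "angular": [0, 0, 10.29]}, {"translation": [23.2, -9.2, 0.2], "angular": [0, 0, 10.29]}, {"translation": [21.2, -13.2, 0.2], "angular": [0, 0, 10.29]}, {"translation": [18.5, -16.8, 0.2], "angular": [0, 0, 10.29]}, {"translation": [15.2, -19.8, 0.2], "angular": [0, 0, 10.29]}, {"translation": [11.4, -22.2, 0.2], "angular": [0, 0, 10.29]}]
[{"translation": [7.2, -23.9, 0.2], "angular": [0, 0, 10.29]}]
```

View pics/b_scene.png

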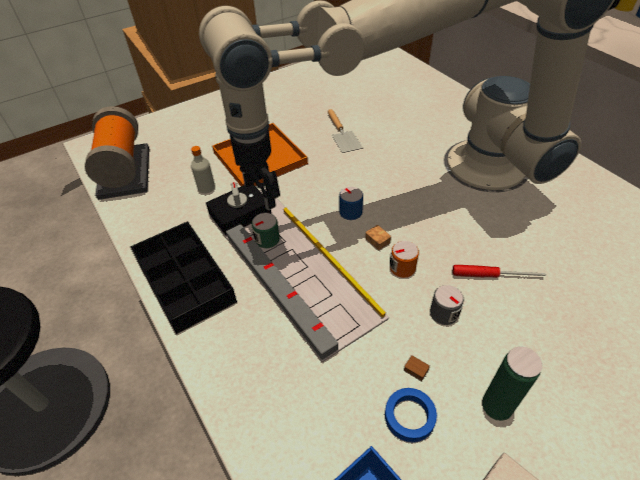

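Emit:
drive_tool:
  plan:
    - {"translation": [24.6, 4.0, 0.2], "angular": [0, 0, 10.3]}
    - {"translation": [24.9, -0.5, 0.2], "angular": [0, 0, 10.3]}
    - {"translation": [24.5, -4.9, 0.2], "angular": [0, 0, 10.3]}
    - {"translation": [23.2, -9.2, 0.2], "angular": [0, 0, 10.3]}
    - {"translation": [21.2, -13.2, 0.2], "angular": [0, 0, 10.3]}
    - {"translation": [18.5, -16.8, 0.2], "angular": [0, 0, 10.3]}
    - {"translation": [15.2, -19.8, 0.2], "angular": [0, 0, 10.3]}
    - {"translation": [11.4, -22.2, 0.2], "angular": [0, 0, 10.3]}

```text
t: 15.58
tcp_pos: [0.4413, -0.0682, 0.1306]
tcp_rot: [[-0.146, 0.989, -0.003], [0.989, 0.146, 0.001], [0.001, -0.003, -1.0]]
wrist_force: [0.4, -0.7, 0.4]
opening: 0.0855
```

Emit:
drive_tool:
  plan:
    - {"translation": [7.2, -23.9, 0.2], "angular": [0, 0, 10.3]}
    - {"translation": [0, 0, 0], "angular": [0, 0, 0]}
    - {"translation": [0, 0, 0], "angular": [0, 0, 0]}

```text
t: 15.95
tcp_pos: [0.4185, -0.0651, 0.1317]
tcp_rot: [[0.024, 1.0, -0.001], [1.0, -0.024, 0.0], [0.0, -0.001, -1.0]]
wrist_force: [0.2, 0.2, -0.7]
opening: 0.0855
```

```bash
python3 look.py c tin_green:.6413,-.097,.068 tin_blue:.4175,-.065,.06 tin_amber:.428,.149,.06 tin_grey:.436,.292,.06
python3 -c "
from mv import *
plan((.4175,-.065,.085,88.5),(.4175,-.065,.026,88.5,30))
im=cv2.imread('pics/c_top.png'); cv2.imwrite('pics/c1.png',cv2.resize(im[180:330,230:480],None,fx=3,fy=3))"
```

```text
top tin_green 9 [ 0.6395 -0.0959] diam 53.8 tick (np.float64(-0.3), np.float64(12.7))
top tin_blue unseen
top tin_amber 9 [0.4276 0.1503] diam 53.6 tick (np.float64(-25.3), np.float64(12.5))
top tin_grey 9 [0.436  0.2935] diam 55.6 tick (np.float64(96.8), np.float64(13.6))
scene tin_green 9 [ 0.6292 -0.0955] diam 74.5 tick (np.float64(-11.1), np.float64(23.2))
scene tin_blue unseen
scene tin_amber 9 [0.4277 0.1477] diam 54.1 tick (np.float64(-21.6), np.float64(12.5))
scene tin_grey 9 [0.4361 0.2912] diam 55.8 tick (np.float64(99.1), np.float64(12.6))
t 16.05 now [ 0.4186 -0.0651  0.1319] a 88.5 tilt 0.05 q6 -0.21 open 0.0856 F [ 0.   0.1 -0.1]
 wp (0.4175, -0.065, 0.085, 88.5) n 1 q6 end -7.0
 wp (0.4175, -0.065, 0.026, 88.5, 30) n 2 q6 end -7.0
[{"translation": [0.1, -1.1, 46.9], "angular": [0, 0, 0.05]}, {"translation": [0.0, 0.0, 29.5], "angular": [0, 0, -0.0]}, {"translation": [0.0, 0.0, 29.5], "angular": [0, 0, -0.0]}]
```

View pics/c1.png

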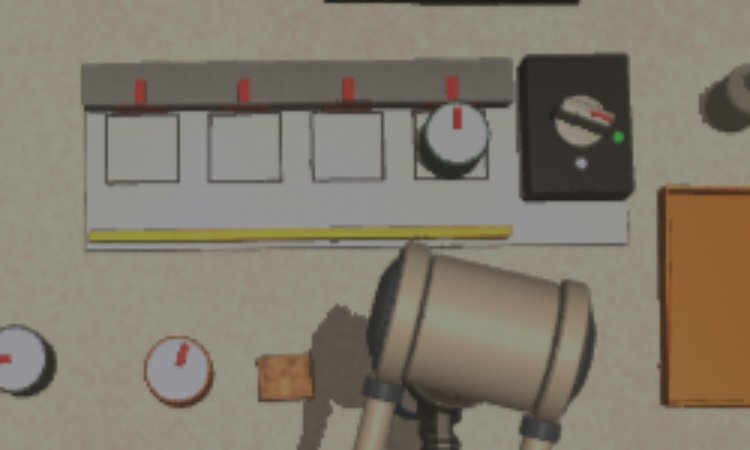

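Emit:
drive_tool:
  plan:
    - {"translation": [0, -1.1, 46.9], "angular": [0, 0, 0]}
    - {"translation": [0, 0, 29.5], "angular": [0, 0, 0]}
    - {"translation": [0, 0, 29.5], "angular": [0, 0, 0]}
    - {"translation": [0, 0, 0], "angular": [0, 0, 0]}

```text
t: 16.55
tcp_pos: [0.4156, -0.0646, 0.0238]
tcp_rot: [[0.026, 1.0, -0.006], [1.0, -0.026, 0.001], [0.001, -0.006, -1.0]]
wrist_force: [-0.3, 0.4, 0.6]
opening: 0.0851
```

Emit:
drive_tool:
  plan:
    - {"translation": [0, 0, 0], "angular": [0, 0, 0]}
    - {"translation": [0, 0, 0], "angular": [0, 0, 0]}
    - {"translation": [0, 0, 0], "angular": [0, 0, 0]}
    - {"translation": [0, 0, 0], "angular": [0, 0, 0]}
  grip: 1

```text
t: 17.05
tcp_pos: [0.4184, -0.0653, 0.0284]
tcp_rot: [[0.027, 1.0, 0.004], [1.0, -0.027, -0.001], [-0.001, 0.004, -1.0]]
wrist_force: [0.8, -0.2, 6.5]
opening: 0.0591
```

```bash
python3 -c "
from mv import *
plan((.418,-.065,.14,88.5),(.6397,-.0020,.14,181))
"
```

```text
t 17.05 now [ 0.4184 -0.0653  0.0284] a 88.4 tilt 0.21 q6 -0.21 open 0.0591 F [ 0.8 -0.2  6.5]
 wp (0.418, -0.065, 0.14, 88.5) n 2 q6 end -7.0
 wp (0.6397, -0.002, 0.14, 181) n 9 q6 end -91.0
[{"translation": [0.2, -0.2, -55.8], "angular": [0, 0, -0.03]}, {"translation": [0.2, -0.2, -55.8], "angular": [0, 0, -0.03]}, {"translation": [7.6, 24.4, 0.0], "angular": [0, 0, -10.28]}, {"translation": [3.2, 25.4, 0.0], "angular": [0, 0, -10.28]}, {"translation": [-1.4, 25.6, 0.0], "angular": [0, 0, -10.28]}, {"translation": [-6.0, 24.9, 0.0], "angular": [0, 0, -10.28]}, {"translation": [-10.3, 23.4, 0.0], "angular": [0, 0, -10.28]}, {"translation": [-14.3, 21.2, 0.0], "angular": [0, 0, -10.28]}]
[{"translation": [-17.9, 18.3, 0.0], "angular": [0, 0, -10.28]}, {"translation": [-20.9, 14.8, 0.0], "angular": [0, 0, -10.28]}, {"translation": [-23.2, 10.9, 0.0], "angular": [0, 0, -10.28]}]
```

Emit:
drive_tool:
  plan:
    - {"translation": [0.2, -0.2, -55.8], "angular": [0, 0, 0]}
    - {"translation": [0.2, -0.2, -55.8], "angular": [0, 0, 0]}
    - {"translation": [7.6, 24.4, 0.0], "angular": [0, 0, -10.3]}
    - {"translation": [3.2, 25.4, 0.0], "angular": [0, 0, -10.3]}
    - {"translation": [-1.4, 25.6, 0.0], "angular": [0, 0, -10.3]}
    - {"translation": [-6.0, 24.9, 0.0], "angular": [0, 0, -10.3]}
    - {"translation": [-10.3, 23.4, 0.0], "angular": [0, 0, -10.3]}
    - {"translation": [-14.3, 21.2, 0.0], "angular": [0, 0, -10.3]}

```text
t: 18.05
tcp_pos: [0.5649, -0.0224, 0.1374]
tcp_rot: [[-0.871, 0.491, -0.001], [0.491, 0.871, 0.0], [0.001, -0.001, -1.0]]
wrist_force: [-0.7, -1.3, -3.0]
opening: 0.0586
```

Emit:
drive_tool:
  plan:
    - {"translation": [-17.9, 18.3, 0.0], "angular": [0, 0, -10.3]}
    - {"translation": [-20.9, 14.8, 0.0], "angular": [0, 0, -10.3]}
    - {"translation": [-23.2, 10.9, 0.0], "angular": [0, 0, -10.3]}
    - {"translation": [0, 0, 20], "angular": [0, 0, 0]}
    - {"translation": [0, 0, 0], "angular": [0, 0, 0]}
    - {"translation": [0, 0, 0], "angular": [0, 0, 0]}

```text
t: 18.8
tcp_pos: [0.6374, -0.0019, 0.1176]
tcp_rot: [[-1.0, -0.018, -0.001], [-0.018, 1.0, -0.0], [0.001, -0.0, -1.0]]
wrist_force: [-0.3, -0.9, -1.7]
opening: 0.0589
```

```bash
python3 -c "
from mv import *
plan((.6402,-.0018,.06,181),(.6402,-.0018,.039,181,11))
"
```

```text
t 18.8 now [ 0.6374 -0.0019  0.1176] a -179.0 tilt 0.08 q6 -1.65 open 0.0589 F [-0.3 -0.9 -1.7]
 wp (0.6402, -0.0018, 0.06, 181) n 1 q6 end -91.0
 wp (0.6402, -0.0018, 0.039, 181, 11) n 2 q6 end -91.0
[{"translation": [-2.8, 0.0, 57.6], "angular": [0, 0, 0.04]}, {"translation": [0.0, 0.0, 10.5], "angular": [0, 0, -0.0]}, {"translation": [0.0, 0.0, 10.5], "angular": [0, 0, -0.0]}]
```

Emit:
drive_tool:
  plan:
    - {"translation": [-2.8, 0, 57.6], "angular": [0, 0, 0]}
    - {"translation": [0, 0, 10.5], "angular": [0, 0, 0]}
    - {"translation": [0, 0, 10.5], "angular": [0, 0, 0]}
    - {"translation": [0, 0, 0], "angular": [0, 0, 0]}
    - {"translation": [0, 0, 0], "angular": [0, 0, 0]}
    - {"translation": [0, 0, 0], "angular": [0, 0, 0]}

```text
t: 19.55
tcp_pos: [0.6419, -0.0016, 0.0411]
tcp_rot: [[-1.0, -0.02, 0.002], [-0.02, 1.0, -0.0], [-0.002, -0.0, -1.0]]
wrist_force: [-0.6, 0.8, -1.4]
opening: 0.0589
```

Emit:
drive_tool:
  plan:
    - {"translation": [1.5, 0, 4.3], "angular": [0, 0, 0]}
    - {"translation": [0, 0, 0], "angular": [0, 0, 0]}
    - {"translation": [0, 0, 0], "angular": [0, 0, 0]}

```text
t: 19.92
tcp_pos: [0.6404, -0.0019, 0.0364]
tcp_rot: [[-1.0, -0.02, 0.002], [-0.02, 1.0, -0.001], [-0.002, -0.001, -1.0]]
wrist_force: [1.2, -0.9, 3.8]
opening: 0.0591
```

Emit:
drive_tool:
  plan:
    - {"translation": [0, 0, 0], "angular": [0, 0, 0]}
    - {"translation": [0, 0, 0], "angular": [0, 0, 0]}
    - {"translation": [0, 0, 0], "angular": [0, 0, 0]}
    - {"translation": [0, 0, -40], "angular": [0, 0, 0]}
    - {"translation": [0, 0, -60], "angular": [0, 0, 0]}
    - {"translation": [0, 0, 0], "angular": [0, 0, 0]}
    - {"translation": [0, 0, 0], "angular": [0, 0, 0]}
  grip: -0.7

```text
t: 20.8
tcp_pos: [0.6396, -0.0015, 0.1351]
tcp_rot: [[-1.0, -0.02, 0.0], [-0.02, 1.0, 0.0], [-0.0, 0.0, -1.0]]
wrist_force: [-0.1, 0.2, -1.1]
opening: 0.0724
```

```bash
python3 -c "
from mv import *
plan((.4278,.1487,.13,158))"
```

```text
t 20.8 now [ 0.6396 -0.0015  0.1351] a -178.9 tilt 0.02 q6 -1.65 open 0.0724 F [-0.1  0.2 -1.1]
 wp (0.4278, 0.1487, 0.13, 158) n 5 q6 end -49.0
[{"translation": [41.8, 30.9, 1.0], "angular": [0, 0, 4.63]}, {"translation": [44.1, 27.4, 1.0], "angular": [0, 0, 4.63]}, {"translation": [46.2, 23.8, 1.0], "angular": [0, 0, 4.63]}, {"translation": [48.0, 20.0, 1.0], "angular": [0, 0, 4.63]}, {"translation": [49.4, 16.0, 1.0], "angular": [0, 0, 4.63]}]
```

Emit:
drive_tool:
  plan:
    - {"translation": [41.8, 30.9, 1], "angular": [0, 0, 4.6]}
    - {"translation": [44.1, 27.4, 1], "angular": [0, 0, 4.6]}
    - {"translation": [46.2, 23.8, 1], "angular": [0, 0, 4.6]}
    - {"translation": [48.0, 20.0, 1], "angular": [0, 0, 4.6]}
    - {"translation": [49.4, 16.0, 1], "angular": [0, 0, 4.6]}
    - {"translation": [0, 0, 0], "angular": [0, 0, 0]}
    - {"translation": [0, 0, 0], "angular": [0, 0, 0]}
    - {"translation": [0, 0, 0], "angular": [0, 0, 0]}
  grip: -1

```text
t: 21.8
tcp_pos: [0.4281, 0.1478, 0.1295]
tcp_rot: [[-0.928, 0.373, -0.001], [0.373, 0.928, -0.001], [0.001, -0.001, -1.0]]
wrist_force: [0.7, -0.3, -0.0]
opening: 0.0851
```

```bash
python3 look.py d tin_green:.6413,-.097,.068 tin_blue:.64,-.002,.068 tin_amber:.428,.149,.06 tin_grey:.436,.292,.06
python3 -c "
from mv import *
plan((.4277,.149,.085,158),(.4277,.149,.026,158,30))
im=cv2.imread('pics/d_scene.png'); cv2.imwrite('pics/d1.png',cv2.resize(im[150:350,200:470],None,fx=2.8,fy=2.8))"
```

```text
top tin_green 9 [ 0.6395 -0.0959] diam 53.8 tick (np.float64(-0.3), np.float64(12.7))
top tin_blue 9 [ 0.6424 -0.0021] diam 66.6 tick (np.float64(10.7), np.float64(10.6))
top tin_amber 9 [0.4031 0.1412] diam 2.9 tick None
top tin_grey 9 [0.4355 0.2948] diam 54.0 tick (np.float64(95.1), np.float64(12.1))
scene tin_green 9 [ 0.6292 -0.0955] diam 74.5 tick (np.float64(-11.1), np.float64(23.2))
scene tin_blue 9 [ 0.6292 -0.0076] diam 76.8 tick (np.float64(9.7), np.float64(21.8))
scene tin_amber 9 [0.4046 0.1343] diam 5.0 tick None
scene tin_grey 9 [0.4364 0.2912] diam 56.3 tick (np.float64(100.4), np.float64(12.6))
t 21.9 now [0.4281 0.1479 0.1297] a 158.1 tilt 0.06 q6 -0.93 open 0.0855 F [-0.6  0.5  0.3]
 wp (0.4277, 0.149, 0.085, 158) n 1 q6 end -49.0
 wp (0.4277, 0.149, 0.026, 158, 30) n 2 q6 end -49.0
[{"translation": [0.8, 0.9, 44.7], "angular": [0, 0, 0.06]}, {"translation": [0.0, 0.0, 29.5], "angular": [0, 0, -0.0]}, {"translation": [0.0, 0.0, 29.5], "angular": [0, 0, -0.0]}]
```

View pics/d1.png

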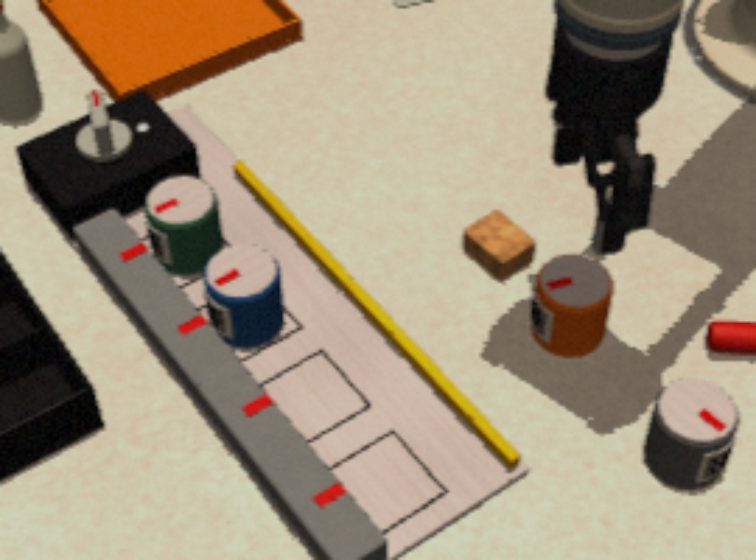

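Emit:
drive_tool:
  plan:
    - {"translation": [0.8, 0.9, 44.7], "angular": [0, 0, 0]}
    - {"translation": [0, 0, 29.5], "angular": [0, 0, 0]}
    - {"translation": [0, 0, 29.5], "angular": [0, 0, 0]}
    - {"translation": [0, 0, 0], "angular": [0, 0, 0]}

```text
t: 22.4
tcp_pos: [0.4257, 0.1487, 0.0238]
tcp_rot: [[-0.928, 0.373, -0.006], [0.373, 0.928, -0.002], [0.005, -0.004, -1.0]]
wrist_force: [-0.8, 0.1, 0.4]
opening: 0.0852
```

Emit:
drive_tool:
  plan:
    - {"translation": [0, 0, 0], "angular": [0, 0, 0]}
    - {"translation": [0, 0, 0], "angular": [0, 0, 0]}
    - {"translation": [0, 0, 0], "angular": [0, 0, 0]}
    - {"translation": [0, 0, 0], "angular": [0, 0, 0]}
  grip: 1

```text
t: 22.9
tcp_pos: [0.4286, 0.1498, 0.0285]
tcp_rot: [[-0.928, 0.373, 0.004], [0.373, 0.928, 0.001], [-0.003, 0.002, -1.0]]
wrist_force: [0.0, -0.0, 6.7]
opening: 0.059
```

```bash
python3 -c "
from mv import *
plan((.4277,.149,.13,158),(.6382,.093,.12,181))
"
```

```text
t 22.9 now [0.4286 0.1498 0.0285] a 158.1 tilt 0.22 q6 -0.93 open 0.059 F [ 0.  -0.   6.7]
 wp (0.4277, 0.149, 0.13, 158) n 2 q6 end -49.0
 wp (0.6382, 0.093, 0.12, 181) n 4 q6 end -83.0
[{"translation": [0.2, -0.5, -50.7], "angular": [0, 0, 0.06]}, {"translation": [0.2, -0.5, -50.7], "angular": [0, 0, 0.06]}, {"translation": [-54.0, 6.7, 2.5], "angular": [0, 0, -5.75]}, {"translation": [-54.4, 1.3, 2.5], "angular": [0, 0, -5.75]}, {"translation": [-54.3, -4.2, 2.5], "angular": [0, 0, -5.75]}, {"translation": [-53.6, -9.6, 2.5], "angular": [0, 0, -5.75]}]
```

Emit:
drive_tool:
  plan:
    - {"translation": [0.2, -0.5, -50.7], "angular": [0, 0, 0]}
    - {"translation": [0.2, -0.5, -50.7], "angular": [0, 0, 0]}
    - {"translation": [-54.0, 6.7, 2.5], "angular": [0, 0, -5.75]}
    - {"translation": [-54.4, 1.3, 2.5], "angular": [0, 0, -5.75]}
    - {"translation": [-54.3, -4.2, 2.5], "angular": [0, 0, -5.75]}
    - {"translation": [-53.6, -9.6, 2.5], "angular": [0, 0, -5.75]}
    - {"translation": [0, 0, 0], "angular": [0, 0, 0]}
    - {"translation": [0, 0, 0], "angular": [0, 0, 0]}

```text
t: 23.9
tcp_pos: [0.6365, 0.0935, 0.117]
tcp_rot: [[-1.0, -0.019, -0.002], [-0.019, 1.0, 0.0], [0.002, 0.0, -1.0]]
wrist_force: [-0.4, -0.6, -3.2]
opening: 0.0592
```

```bash
python3 -c "
from mv import *
plan((.6385,.093,.06,181),(.6385,.093,.041,181,10))
"
```

```text
t 23.9 now [0.6365 0.0935 0.117 ] a -178.9 tilt 0.12 q6 -1.5 open 0.0592 F [-0.4 -0.6 -3.2]
 wp (0.6385, 0.093, 0.06, 181) n 1 q6 end -83.0
 wp (0.6385, 0.093, 0.041, 181, 10) n 2 q6 end -83.0
[{"translation": [-2.0, -0.5, 57.0], "angular": [0, 0, 0.09]}, {"translation": [0.0, 0.0, 9.5], "angular": [0, 0, -0.0]}, {"translation": [0.0, 0.0, 9.5], "angular": [0, 0, -0.0]}]
```

Emit:
drive_tool:
  plan:
    - {"translation": [-2.0, -0.3, 57], "angular": [0, 0, 0]}
    - {"translation": [0, 0, 9.5], "angular": [0, 0, 0]}
    - {"translation": [0, 0, 9.5], "angular": [0, 0, 0]}
    - {"translation": [0, 0, 0], "angular": [0, 0, 0]}
    - {"translation": [0, 0, 0], "angular": [0, 0, 0]}
    - {"translation": [0, 0, 0], "angular": [0, 0, 0]}

```text
t: 24.65
tcp_pos: [0.6397, 0.0931, 0.0434]
tcp_rot: [[-1.0, -0.02, 0.002], [-0.02, 1.0, 0.0], [-0.002, 0.0, -1.0]]
wrist_force: [0.2, -0.5, -2.2]
opening: 0.0591
```

Emit:
drive_tool:
  plan:
    - {"translation": [0.6, 0, 6.5], "angular": [0, 0, 0]}
    - {"translation": [0, 0, 0], "angular": [0, 0, 0]}
    - {"translation": [0, 0, 0], "angular": [0, 0, 0]}

```text
t: 25.02
tcp_pos: [0.6391, 0.0931, 0.0361]
tcp_rot: [[-1.0, -0.02, 0.002], [-0.02, 1.0, 0.0], [-0.002, 0.0, -1.0]]
wrist_force: [1.6, 0.3, 2.2]
opening: 0.0588
```

Emit:
drive_tool:
  plan:
    - {"translation": [0, 0, 0], "angular": [0, 0, 0]}
    - {"translation": [0, 0, 0], "angular": [0, 0, 0]}
    - {"translation": [0, 0, 0], "angular": [0, 0, 0]}
    - {"translation": [0, 0, -40], "angular": [0, 0, 0]}
    - {"translation": [0, 0, -60], "angular": [0, 0, 0]}
    - {"translation": [0, 0, 0], "angular": [0, 0, 0]}
    - {"translation": [0, 0, 0], "angular": [0, 0, 0]}
  grip: -0.7

```text
t: 25.9
tcp_pos: [0.6384, 0.0931, 0.1354]
tcp_rot: [[-1.0, -0.02, 0.0], [-0.02, 1.0, 0.0], [-0.0, -0.0, -1.0]]
wrist_force: [0.1, -0.7, 0.4]
opening: 0.0726
```

```bash
python3 -c "
from mv import *
plan((.436,.2922,.13,97.5))"
```

```text
t 25.9 now [0.6384 0.0931 0.1354] a -178.9 tilt 0.02 q6 -1.5 open 0.0726 F [ 0.1 -0.7  0.4]
 wp (0.436, 0.2922, 0.13, 97.5) n 8 q6 end 26.0
[{"translation": [24.8, 25.4, 0.7], "angular": [0, 0, 10.45]}, {"translation": [29.0, 20.5, 0.7], "angular": [0, 0, 10.45]}, {"translation": [32.2, 14.9, 0.7], "angular": [0, 0, 10.45]}, {"translation": [34.4, 8.8, 0.7], "angular": [0, 0, 10.45]}, {"translation": [35.4, 2.4, 0.7], "angular": [0, 0, 10.45]}, {"translation": [35.3, -4.1, 0.7], "angular": [0, 0, 10.45]}, {"translation": [33.9, -10.4, 0.7], "angular": [0, 0, 10.45]}, {"translation": [31.5, -16.4, 0.7], "angular": [0, 0, 10.45]}]
```

Emit:
drive_tool:
  plan:
    - {"translation": [24.8, 25.4, 0.7], "angular": [0, 0, 10.45]}
    - {"translation": [29.0, 20.5, 0.7], "angular": [0, 0, 10.45]}
    - {"translation": [32.2, 14.9, 0.7], "angular": [0, 0, 10.45]}
    - {"translation": [34.4, 8.8, 0.7], "angular": [0, 0, 10.45]}
    - {"translation": [35.4, 2.4, 0.7], "angular": [0, 0, 10.45]}
    - {"translation": [35.3, -4.1, 0.7], "angular": [0, 0, 10.45]}
    - {"translation": [33.9, -10.4, 0.7], "angular": [0, 0, 10.45]}
    - {"translation": [31.5, -16.4, 0.7], "angular": [0, 0, 10.45]}
  grip: -1

```text
t: 26.9
tcp_pos: [0.4341, 0.2924, 0.1273]
tcp_rot: [[-0.125, 0.992, -0.003], [0.992, 0.125, -0.002], [-0.002, -0.004, -1.0]]
wrist_force: [0.6, -0.0, 0.9]
opening: 0.0854
```

Emit:
drive_tool:
  plan:
    - {"translation": [0, 0, 0], "angular": [0, 0, 0]}
    - {"translation": [0, 0, 0], "angular": [0, 0, 0]}
    - {"translation": [0, 0, 0], "angular": [0, 0, 0]}

```text
t: 27.28
tcp_pos: [0.4364, 0.2915, 0.129]
tcp_rot: [[-0.131, 0.991, -0.001], [0.991, 0.131, -0.001], [-0.001, -0.001, -1.0]]
wrist_force: [0.4, 0.1, -0.5]
opening: 0.0857
```

```bash
python3 look.py e tin_green:.6413,-.097,.068 tin_blue:.64,-.002,.068 tin_amber:.638,.093,.068 tin_grey:.436,.292,.06
python3 -c "
from mv import *
plan((.436,.2922,.085,97.3),(.436,.2922,.026,97.3,30))
im=cv2.imread('pics/e_scene.png'); cv2.imwrite('pics/e1.png',cv2.resize(im[170:370,200:470],None,fx=2.8,fy=2.8))"
```

```text
top tin_green 9 [ 0.6395 -0.096 ] diam 53.7 tick (np.float64(0.1), np.float64(12.8))
top tin_blue 9 [0.6367 0.0035] diam 75.8 tick (np.float64(-12.8), np.float64(16.6))
top tin_amber 9 [0.6382 0.0937] diam 53.1 tick (np.float64(0.9), np.float64(10.3))
top tin_grey 9 [0.4173 0.277 ] diam 6.6 tick None
scene tin_green 9 [ 0.629  -0.0961] diam 73.7 tick (np.float64(-9.4), np.float64(23.3))
scene tin_blue 9 [ 0.6289 -0.0068] diam 75.4 tick (np.float64(7.6), np.float64(22.1))
scene tin_amber 9 [0.6289 0.0892] diam 74.6 tick (np.float64(11.4), np.float64(21.1))
scene tin_grey 9 [0.418  0.2727] diam 8.4 tick None
t 27.38 now [0.4365 0.2916 0.1294] a 97.5 tilt 0.03 q6 0.39 open 0.0852 F [-0.6 -0.7 -0.6]
 wp (0.436, 0.2922, 0.085, 97.3) n 1 q6 end 27.0
 wp (0.436, 0.2922, 0.026, 97.3, 30) n 2 q6 end 27.0
[{"translation": [0.7, -0.4, 44.4], "angular": [0, 0, 0.2]}, {"translation": [0.0, 0.0, 29.5], "angular": [0, 0, -0.0]}, {"translation": [0.0, 0.0, 29.5], "angular": [0, 0, -0.0]}]
```

View pics/e1.png

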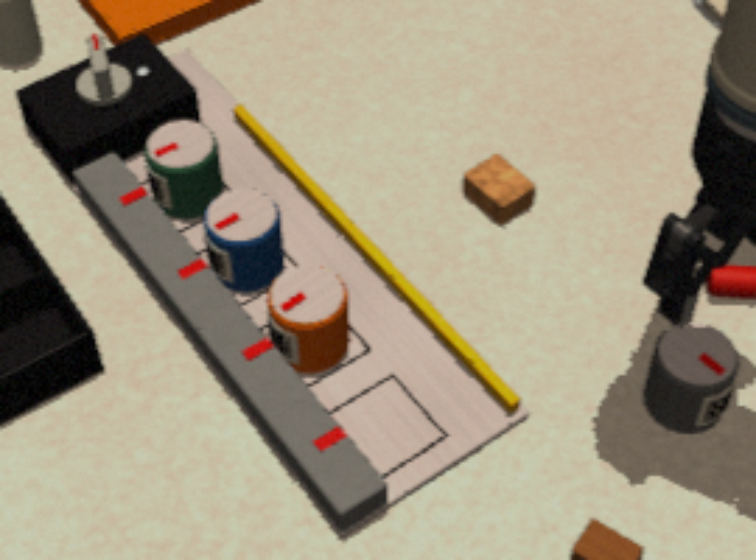

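Grey is unmoved; pick it.

Emit:
drive_tool:
  plan:
    - {"translation": [0.7, -0.4, 44.4], "angular": [0, 0, 0.2]}
    - {"translation": [0, 0, 29.5], "angular": [0, 0, 0]}
    - {"translation": [0, 0, 29.5], "angular": [0, 0, 0]}
    - {"translation": [0, 0, 0], "angular": [0, 0, 0]}

```text
t: 27.88
tcp_pos: [0.4341, 0.2915, 0.0236]
tcp_rot: [[-0.127, 0.992, -0.005], [0.992, 0.127, -0.003], [-0.002, -0.005, -1.0]]
wrist_force: [-0.5, 0.6, 0.4]
opening: 0.0855
```

Emit:
drive_tool:
  plan:
    - {"translation": [0, 0, 0], "angular": [0, 0, 0]}
    - {"translation": [0, 0, 0], "angular": [0, 0, 0]}
    - {"translation": [0, 0, 0], "angular": [0, 0, 0]}
    - {"translation": [0, 0, 0], "angular": [0, 0, 0]}
  grip: 1

```text
t: 28.38
tcp_pos: [0.4366, 0.2934, 0.0286]
tcp_rot: [[-0.128, 0.992, 0.003], [0.992, 0.128, 0.002], [0.001, 0.003, -1.0]]
wrist_force: [-0.9, -0.5, 5.8]
opening: 0.0591
```

```bash
python3 -c "
from mv import *
plan((.436,.292,.13,97.4),(.638,.188,.12,1))
"
```

```text
t 28.38 now [0.4366 0.2934 0.0286] a 97.3 tilt 0.2 q6 0.4 open 0.0591 F [-0.9 -0.5  5.8]
 wp (0.436, 0.292, 0.13, 97.4) n 2 q6 end 26.0
 wp (0.638, 0.188, 0.12, 1) n 10 q6 end 105.0
[{"translation": [-0.7, -0.4, -50.7], "angular": [0, 0, -0.04]}, {"translation": [-0.7, -0.4, -50.7], "angular": [0, 0, -0.04]}, {"translation": [-12.9, 18.7, 1.0], "angular": [0, 0, 9.64]}, {"translation": [-9.6, 20.6, 1.0], "angular": [0, 0, 9.64]}, {"translation": [-6.0, 21.9, 1.0], "angular": [0, 0, 9.64]}, {"translation": [-2.3, 22.6, 1.0], "angular": [0, 0, 9.64]}, {"translation": [1.6, 22.7, 1.0], "angular": [0, 0, 9.64]}, {"translation": [5.3, 22.1, 1.0], "angular": [0, 0, 9.64]}]
[{"translation": [8.9, 20.9, 1.0], "angular": [0, 0, 9.64]}, {"translation": [12.3, 19.1, 1.0], "angular": [0, 0, 9.64]}, {"translation": [15.3, 16.8, 1.0], "angular": [0, 0, 9.64]}, {"translation": [17.9, 14.0, 1.0], "angular": [0, 0, 9.64]}]
```

Emit:
drive_tool:
  plan:
    - {"translation": [-0.7, -0.4, -50.7], "angular": [0, 0, 0]}
    - {"translation": [-0.7, -0.4, -50.7], "angular": [0, 0, 0]}
    - {"translation": [-12.9, 18.7, 1.0], "angular": [0, 0, 9.65]}
    - {"translation": [-9.6, 20.6, 1.0], "angular": [0, 0, 9.65]}
    - {"translation": [-6.0, 21.9, 1.0], "angular": [0, 0, 9.65]}
    - {"translation": [-2.3, 22.6, 1.0], "angular": [0, 0, 9.65]}
    - {"translation": [1.6, 22.7, 1.0], "angular": [0, 0, 9.65]}
    - {"translation": [5.3, 22.1, 1.0], "angular": [0, 0, 9.65]}

```text
t: 29.38
tcp_pos: [0.5564, 0.2284, 0.1212]
tcp_rot: [[0.776, 0.631, -0.001], [0.631, -0.776, -0.0], [-0.001, -0.0, -1.0]]
wrist_force: [0.5, 0.8, -2.4]
opening: 0.0587
```

Emit:
drive_tool:
  plan:
    - {"translation": [8.9, 20.9, 1.0], "angular": [0, 0, 9.65]}
    - {"translation": [12.3, 19.1, 1.0], "angular": [0, 0, 9.65]}
    - {"translation": [15.3, 16.8, 1.0], "angular": [0, 0, 9.65]}
    - {"translation": [17.9, 14.0, 1.0], "angular": [0, 0, 9.65]}
    - {"translation": [0, 0, 0], "angular": [0, 0, 0]}
    - {"translation": [0, 0, 0], "angular": [0, 0, 0]}

```text
t: 30.12
tcp_pos: [0.6361, 0.1871, 0.1173]
tcp_rot: [[1.0, 0.017, -0.001], [0.017, -1.0, 0.0], [-0.001, -0.0, -1.0]]
wrist_force: [-0.8, 0.1, -3.1]
opening: 0.0588
```

```bash
python3 -c "
from mv import *
plan((.6375,.1878,.06,1),(.6375,.1878,.041,1,10))
"
```

```text
t 30.12 now [0.6361 0.1871 0.1173] a 0.9 tilt 0.07 q6 1.79 open 0.0588 F [-0.8  0.1 -3.1]
 wp (0.6375, 0.1878, 0.06, 1) n 1 q6 end 105.0
 wp (0.6375, 0.1878, 0.041, 1, 10) n 2 q6 end 105.0
[{"translation": [1.4, -0.7, 57.3], "angular": [0, 0, -0.05]}, {"translation": [0.0, 0.0, 9.5], "angular": [0, 0, -0.0]}, {"translation": [0.0, 0.0, 9.5], "angular": [0, 0, -0.0]}]
```

Emit:
drive_tool:
  plan:
    - {"translation": [1.4, -0.7, 57.3], "angular": [0, 0, 0]}
    - {"translation": [0, 0, 9.5], "angular": [0, 0, 0]}
    - {"translation": [0, 0, 9.5], "angular": [0, 0, 0]}
    - {"translation": [0, 0, 2], "angular": [0, 0, 0]}
    - {"translation": [0, 0, 0], "angular": [0, 0, 0]}
    - {"translation": [0, 0, 0], "angular": [0, 0, 0]}

```text
t: 30.88
tcp_pos: [0.6387, 0.1877, 0.0409]
tcp_rot: [[1.0, 0.015, 0.002], [0.015, -1.0, 0.001], [0.002, -0.0, -1.0]]
wrist_force: [0.0, 0.7, -3.5]
opening: 0.0589
```

Emit:
drive_tool:
  plan:
    - {"translation": [-0.7, 0, 4.3], "angular": [0, 0, 0]}
    - {"translation": [0, 0, 0], "angular": [0, 0, 0]}
    - {"translation": [0, 0, 0], "angular": [0, 0, 0]}

```text
t: 31.25
tcp_pos: [0.6383, 0.1877, 0.0367]
tcp_rot: [[1.0, 0.014, 0.003], [0.014, -1.0, 0.001], [0.003, -0.001, -1.0]]
wrist_force: [2.5, 0.4, 4.2]
opening: 0.0589
```

Emit:
drive_tool:
  plan:
    - {"translation": [0, 0, 0], "angular": [0, 0, 0]}
    - {"translation": [0, 0, 0], "angular": [0, 0, 0]}
    - {"translation": [0, 0, 0], "angular": [0, 0, 0]}
    - {"translation": [0, 0, -40], "angular": [0, 0, 0]}
    - {"translation": [0, 0, -60], "angular": [0, 0, 0]}
    - {"translation": [-60, 0, 0], "angular": [0, 0, 0]}
    - {"translation": [-60, 0, 0], "angular": [0, 0, 0]}
    - {"translation": [-40, 0, 0], "angular": [0, 0, 0]}
  grip: -0.7

```text
t: 32.25
tcp_pos: [0.4752, 0.1852, 0.1351]
tcp_rot: [[1.0, 0.015, -0.0], [0.015, -1.0, 0.0], [-0.0, -0.0, -1.0]]
wrist_force: [0.1, -0.3, 0.7]
opening: 0.0726
```

```bash
python3 look.py f tin_green:.6413,-.097,.068 tin_blue:.64,-.002,.068 tin_amber:.638,.093,.068 tin_grey:.637,.188,.068
python3 -c "
import cv2
im=cv2.imread('pics/f_scene.png'); cv2.imwrite('pics/f1.png',cv2.resize(im[180:360,210:400],None,fx=4,fy=3.3))
im=cv2.imread('pics/f_top.png'); cv2.imwrite('pics/f2.png',cv2.resize(im[190:270,250:450],None,fx=4,fy=4,interpolation=2))"
```

```text
top tin_green 9 [ 0.6395 -0.0959] diam 53.8 tick (np.float64(-0.3), np.float64(12.8))
top tin_blue 9 [0.6367 0.0039] diam 76.1 tick (np.float64(-13.9), np.float64(16.7))
top tin_amber 9 [0.6381 0.0937] diam 53.2 tick (np.float64(1.0), np.float64(10.4))
top tin_grey 9 [0.6401 0.1871] diam 55.5 tick (np.float64(8.3), np.float64(12.0))
scene tin_green 9 [ 0.6292 -0.0955] diam 74.5 tick (np.float64(-11.1), np.float64(23.2))
scene tin_blue 9 [ 0.6288 -0.0073] diam 76.2 tick (np.float64(8.8), np.float64(22.3))
scene tin_amber 9 [0.6289 0.0892] diam 74.6 tick (np.float64(13.3), np.float64(21.4))
scene tin_grey 9 [0.6314 0.1838] diam 74.4 tick (np.float64(4.4), np.float64(19.6))
```

View pics/f1.png

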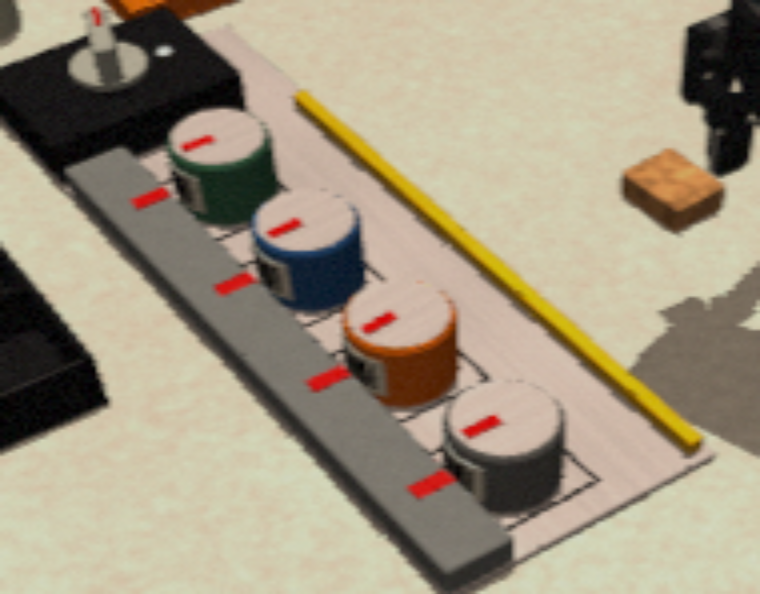

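View pics/f2.png

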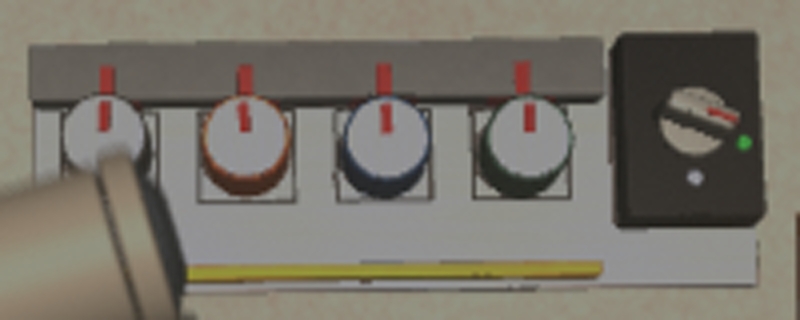

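```bash
cat > ticks.py <<'E'
from h import *
import sys
def ticks(tag,C,z):
    out={}
    for n in('top','scene'):
        im=cv2.imread(f'pics/{tag}_{n}.png').astype(int); b,g,r=im[...,0],im[...,1],im[...,2]
        for k,(x,y) in C.items():
            u,v=proj(n,[x,y,z])[0]; 
            yy,xx=np.mgrid[0:480,0:640]; ij=at_z(n,np.c_[xx.ravel()[:1],yy.ravel()[:1]],z)
            m=np.hypot(xx-u,yy-v)<13
            # tick inside lid radius 27mm in world
            ys,xs=np.nonzero(m&(r-g>40)&(r-b>30)); W=at_z(n,np.c_[xs,ys],z)[:,:2]
            d=np.hypot(W[:,0]-x,W[:,1]-y)<.027
            w=(r-g)[ys,xs][d].astype(float); P=W[d]
            if len(P)<4: continue
            c=np.average(P,axis=0,weights=w); Q=(P-c)*np.sqrt(w)[:,None]
            e=np.linalg.svd(Q)[2][0]; e=e*np.sign(e@(c-[x,y]))
            out[k,n]=c
            print(n,k,c.round(4),'off',((c-[x,y])*1e3).round(1),'axis',np.degrees(np.arctan2(e[1],e[0])).round(1),len(P))
    for k in C:
        if (k,'top') in out and (k,'scene') in out:
            c=(out[k,'top']+out[k,'scene'])/2-C[k]; print(k,'mean off',(c*1e3).round(1),np.degrees(np.arctan2(c[1],c[0])).round(1))
if __name__=='__main__':
    ticks(sys.argv[1],{'green':(.6408,-.0968),'blue':(.6404,-.0019),'amber':(.6391,.0931),'grey':(.6376,.1877)},.068)
E
python3 ticks.py f
```

```text
top green [ 0.6524 -0.0961] off [11.6  0.7] axis -0.8 21
top blue [ 0.6517 -0.    ] off [11.3  1.9] axis 1.1 21
top amber [0.6512 0.0953] off [12.1  2.2] axis 8.4 20
top grey [0.6518 0.1885] off [14.2  0.8] axis -1.6 19
scene green [ 0.6521 -0.1   ] off [11.3 -3.2] axis -4.3 31
scene blue [ 0.6507 -0.004 ] off [10.3 -2.1] axis 3.8 34
scene amber [0.6489 0.0972] off [9.8 4.1] axis -47.0 71
scene grey [0.6508 0.1855] off [13.2 -2.2] axis 0.2 46
green mean off [11.4 -1.3] -6.3
blue mean off [10.8 -0.1] -0.7
amber mean off [11.   3.1] 15.9
grey mean off [13.7 -0.7] -2.8
```

```bash
python3 - <<'E'
from h import *
C={'green':(.6408,-.0968),'blue':(.6404,-.0019),'amber':(.6391,.0931),'grey':(.6376,.1877)}
for n in('top','scene'):
    im=cv2.imread(f'pics/f_{n}.png')
    F=6; big=cv2.resize(im,None,fx=F,fy=F,interpolation=cv2.INTER_CUBIC).astype(int); b,g,r=big[...,0],big[...,1],big[...,2]
    m=((r-g>(60 if n=='top' else 100))&(abs(g-b)<30)).astype(np.uint8)
    k,l,st,ce=cv2.connectedComponentsWithStats(m)
    for i in range(1,k):
        if st[i,4]<200: continue
        ys,xs=np.nonzero(l==i); uv=np.c_[xs,ys]/F-.5+.5/F
        for z,lab in((.068,'lid'),(.036,'blk')):
            W=at_z(n,uv,z)[:,:2]; c=W.mean(0)
            ok=False
            for q,p in C.items():
                p=np.array(p); d=c-p
                if z>.05 and np.hypot(*(d-[.012,0]))<.008: ok=q
                if z<.05 and np.hypot(*(d-[.047,0]))<.007: ok=q
            if ok:
                e=np.linalg.svd(W-c,full_matrices=False); e2=e[2][0]*np.sign(e[2][0][0])
                print(n,lab,ok,c.round(4),((c-C[ok])*1e3).round(1),'axis',np.degrees(np.arctan2(e2[1],e2[0])).round(1),'ratio',(e[1][0]/e[1][1]).round(1),len(W))
E
```

```text
top blk green [ 0.6885 -0.095 ] [47.7  1.8] axis -1.1 ratio 2.4 811
top blk blue [0.6864 0.    ] [46.   1.9] axis 2.1 ratio 2.2 859
top blk amber [0.685  0.0951] [45.9  2. ] axis 3.3 ratio 2.4 719
top blk grey [0.6842 0.1904] [46.6  2.7] axis 2.3 ratio 2.3 632
top lid grey [0.6515 0.1888] [13.9  1.1] axis -0.2 ratio 3.4 492
top lid amber [0.6513 0.0953] [12.2  2.2] axis 4.7 ratio 3.4 489
top lid blue [ 6.515e-01 -2.000e-04] [11.1  1.7] axis 2.6 ratio 3.3 514
top lid green [ 0.6524 -0.096 ] [11.6  0.8] axis -0.7 ratio 3.1 504
scene lid green [ 0.6519 -0.1   ] [11.1 -3.2] axis -1.8 ratio 2.6 637
scene blk green [ 0.6884 -0.0985] [47.6 -1.7] axis 2.6 ratio 2.1 1059
scene lid blue [ 0.6507 -0.004 ] [10.3 -2.1] axis 4.3 ratio 2.9 743
scene blk blue [ 0.6864 -0.003 ] [46.  -1.1] axis 2.1 ratio 2.2 1229
scene lid amber [0.6508 0.0917] [11.7 -1.4] axis 6.1 ratio 2.9 872
scene blk amber [0.6843 0.0921] [45.2 -1. ] axis 0.7 ratio 2.2 1468
scene lid grey [0.6508 0.1855] [13.2 -2.2] axis 0.1 ratio 2.8 1047
scene blk grey [0.6827 0.1873] [45.1 -0.4] axis -0.9 ratio 2.2 1711
```

```bash
python3 -c "
from mv import *
plan((.6388,.0931,.12,5),(.6388,.0931,.0375,5,30))
"
```

```text
t 32.35 now [0.4743 0.1854 0.135 ] a 0.9 tilt 0.07 q6 1.86 open 0.0725 F [ 1.2 -0.4 -0.5]
 wp (0.6388, 0.0931, 0.12, 5) n 4 q6 end 93.0
 wp (0.6388, 0.0931, 0.0375, 5, 30) n 3 q6 end 93.0
[{"translation": [40.8, 23.7, 3.8], "angular": [0, 0, -1.02]}, {"translation": [40.3, 24.5, 3.8], "angular": [0, 0, -1.02]}, {"translation": [39.9, 25.2, 3.8], "angular": [0, 0, -1.02]}, {"translation": [39.4, 25.9, 3.8], "angular": [0, 0, -1.02]}, {"translation": [0.0, 0.0, 27.5], "angular": [0, 0, -0.0]}, {"translation": [0.0, 0.0, 27.5], "angular": [0, 0, -0.0]}, {"translation": [0.0, 0.0, 27.5], "angular": [0, 0, -0.0]}]
```

Emit:
drive_tool:
  plan:
    - {"translation": [40.8, 23.7, 3.8], "angular": [0, 0, -1]}
    - {"translation": [40.3, 24.5, 3.8], "angular": [0, 0, -1]}
    - {"translation": [39.9, 25.2, 3.8], "angular": [0, 0, -1]}
    - {"translation": [39.4, 25.9, 3.8], "angular": [0, 0, -1]}
    - {"translation": [0, 0, 0], "angular": [0, 0, 0]}
    - {"translation": [0, 0, 0], "angular": [0, 0, 0]}
    - {"translation": [0, 0, 0], "angular": [0, 0, 0]}
  grip: -0.9

```text
t: 33.22
tcp_pos: [0.6413, 0.0933, 0.1207]
tcp_rot: [[0.996, 0.085, 0.001], [0.085, -0.996, 0.0], [0.001, -0.0, -1.0]]
wrist_force: [-0.2, 0.2, -0.3]
opening: 0.081
```

Emit:
drive_tool:
  plan:
    - {"translation": [0, 0, 27], "angular": [0, 0, 0]}
    - {"translation": [0, 0, 27], "angular": [0, 0, 0]}
    - {"translation": [0, 0, 27], "angular": [0, 0, 0]}
    - {"translation": [0, 0, 0], "angular": [0, 0, 0]}
    - {"translation": [0, 0, 0], "angular": [0, 0, 0]}
    - {"translation": [0, 0, 0], "angular": [0, 0, 0]}

```text
t: 33.98
tcp_pos: [0.6426, 0.0928, 0.0413]
tcp_rot: [[0.996, 0.085, 0.003], [0.085, -0.996, 0.0], [0.003, -0.0, -1.0]]
wrist_force: [-0.1, -0.3, 0.1]
opening: 0.0808
```

Emit:
drive_tool:
  plan:
    - {"translation": [-3, 0, 4], "angular": [0, 0, 0]}
    - {"translation": [0, 0, 0], "angular": [0, 0, 0]}

```text
t: 34.22
tcp_pos: [0.6384, 0.0922, 0.0349]
tcp_rot: [[0.996, 0.084, -0.0], [0.084, -0.996, -0.0], [-0.0, -0.0, -1.0]]
wrist_force: [0.1, -0.5, -0.8]
opening: 0.0811
```

Emit:
drive_tool:
  plan:
    - {"translation": [0, 0, 0], "angular": [0, 0, 0]}
    - {"translation": [0, 0, 0], "angular": [0, 0, 0]}
    - {"translation": [0, 0, 0], "angular": [0, 0, 0]}
    - {"translation": [0, 0, -0.5], "angular": [0, 0, 0]}
    - {"translation": [0, 0, 0], "angular": [0, 0, 2.2]}
    - {"translation": [0, 0, 0], "angular": [0, 0, 2.2]}
    - {"translation": [0, 0, 0], "angular": [0, 0, 0]}
    - {"translation": [0, 0, 0], "angular": [0, 0, 0]}
  grip: 1
  grip_force: 25

```text
t: 35.22
tcp_pos: [0.6385, 0.0924, 0.0352]
tcp_rot: [[1.0, 0.008, -0.001], [0.008, -1.0, 0.0], [-0.001, -0.0, -1.0]]
wrist_force: [-0.3, 0.8, -0.1]
opening: 0.0595
```

Emit:
drive_tool:
  plan:
    - {"translation": [0, 0, 0.5], "angular": [0, 0, 0]}
    - {"translation": [0, 0, 0], "angular": [0, 0, 0]}

```text
t: 35.48
tcp_pos: [0.6386, 0.0923, 0.0352]
tcp_rot: [[1.0, 0.008, -0.0], [0.008, -1.0, 0.0], [-0.0, -0.0, -1.0]]
wrist_force: [-1.9, 0.7, 0.5]
opening: 0.0594
```

Emit:
drive_tool:
  plan:
    - {"translation": [0, 0, 0], "angular": [0, 0, 0]}
    - {"translation": [0, 0, 0], "angular": [0, 0, 0]}
    - {"translation": [0, 0, 0], "angular": [0, 0, 0]}
    - {"translation": [0, 0, -40], "angular": [0, 0, 0]}
    - {"translation": [0, 0, -60], "angular": [0, 0, 0]}
    - {"translation": [-60, 0, 0], "angular": [0, 0, 0]}
    - {"translation": [-60, 0, 0], "angular": [0, 0, 0]}
    - {"translation": [-40, 0, 0], "angular": [0, 0, 0]}
  grip: -0.7

```text
t: 36.48
tcp_pos: [0.4768, 0.091, 0.1351]
tcp_rot: [[1.0, 0.008, 0.0], [0.008, -1.0, 0.0], [0.0, -0.0, -1.0]]
wrist_force: [0.1, 0.3, 1.3]
opening: 0.073
```

```bash
cat > ax.py <<'E'
from h import *
import sys
tag=sys.argv[1]; z=.068
C={'green':(.6408,-.0968),'blue':(.6404,-.0019),'amber':(.6391,.0931),'grey':(.6376,.1877)}
for n in('top','scene'):
    im=read_camera(n); cv2.imwrite(f'pics/{tag}_{n}.png',im)
    F=6; big=cv2.resize(im,None,fx=F,fy=F,interpolation=cv2.INTER_CUBIC).astype(int); b,g,r=big[...,0],big[...,1],big[...,2]
    m=((r-g>(60 if n=='top' else 100))&(abs(g-b)<30)).astype(np.uint8)
    k,l,st,ce=cv2.connectedComponentsWithStats(m)
    for i in range(1,k):
        if st[i,4]<200: continue
        ys,xs=np.nonzero(l==i); W=at_z(n,np.c_[xs,ys]/F-.5+.5/F,z)[:,:2]; c=W.mean(0)
        for q,p in C.items():
            if np.hypot(*(c-p-[.012,0]))<.012:
                e=np.linalg.svd(W-c,full_matrices=False); e2=e[2][0]*np.sign(e[2][0][0])
                print(n,q,c.round(4),((c-p)*1e3).round(1),'axis',np.degrees(np.arctan2(e2[1],e2[0])).round(1))
E
python3 ax.py g; python3 -c "
from mv import *
plan((.653,-.2105,.135,70))"
```

```text
top grey [0.6515 0.1888] [13.9  1.1] axis -0.1
top amber [0.6514 0.0935] [12.3  0.4] axis -0.0
top blue [ 6.515e-01 -2.000e-04] [11.1  1.7] axis 2.5
top green [ 0.6523 -0.096 ] [11.5  0.8] axis -0.9
scene green [ 0.6519 -0.1   ] [11.1 -3.2] axis -1.9
scene blue [ 0.6508 -0.004 ] [10.4 -2.1] axis 4.3
scene amber [0.6512 0.09  ] [12.1 -3.1] axis 0.5
scene grey [0.6508 0.1855] [13.2 -2.2] axis 0.0
t 36.58 now [0.4759 0.0912 0.1351] a 0.5 tilt 0.02 q6 1.68 open 0.0727 F [-0.   0.3  0. ]
 wp (0.653, -0.2105, 0.135, 70) n 7 q6 end 2.0
[{"translation": [24.9, 43.3, 0.0], "angular": [0, 0, -9.93]}, {"translation": [17.1, 47.0, 0.0], "angular": [0, 0, -9.93]}, {"translation": [8.7, 49.2, 0.0], "angular": [0, 0, -9.93]}, {"translation": [0.1, 50.0, 0.0], "angular": [0, 0, -9.93]}, {"translation": [-8.5, 49.2, 0.0], "angular": [0, 0, -9.93]}, {"translation": [-16.9, 47.0, 0.0], "angular": [0, 0, -9.93]}, {"translation": [-24.7, 43.4, 0.0], "angular": [0, 0, -9.93]}]
```

All ticks are within about 3° of square. Lock the rail.

Emit:
drive_tool:
  plan:
    - {"translation": [24.9, 43.3, 0.0], "angular": [0, 0, -9.9]}
    - {"translation": [17.1, 47.0, 0.0], "angular": [0, 0, -9.9]}
    - {"translation": [8.7, 49.2, 0.0], "angular": [0, 0, -9.9]}
    - {"translation": [0.1, 50.0, 0.0], "angular": [0, 0, -9.9]}
    - {"translation": [-8.5, 49.2, 0.0], "angular": [0, 0, -9.9]}
    - {"translation": [-16.9, 47.0, 0.0], "angular": [0, 0, -9.9]}
    - {"translation": [-24.7, 43.4, 0.0], "angular": [0, 0, -9.9]}
    - {"translation": [0, 0, 0], "angular": [0, 0, 0]}

```text
t: 37.58
tcp_pos: [0.6558, -0.2148, 0.1321]
tcp_rot: [[0.348, 0.937, -0.002], [0.937, -0.348, -0.0], [-0.001, -0.002, -1.0]]
wrist_force: [0.8, 1.0, -0.1]
opening: 0.0726
```

Emit:
drive_tool:
  plan:
    - {"translation": [0, 0, 0], "angular": [0, 0, 0]}
    - {"translation": [0, 0, 0], "angular": [0, 0, 0]}

```text
t: 37.83
tcp_pos: [0.655, -0.2101, 0.1356]
tcp_rot: [[0.346, 0.938, 0.001], [0.938, -0.346, -0.0], [0.0, 0.001, -1.0]]
wrist_force: [0.2, 0.0, 0.2]
opening: 0.073
```

```bash
python3 -c "
from mv import *
plan((.6533,-.2107,.067,70,23))
"
```

```text
t 37.83 now [ 0.655  -0.2101  0.1356] a 69.8 tilt 0.05 q6 -0.01 open 0.073 F [0.2 0.  0.2]
 wp (0.6533, -0.2107, 0.067, 70, 23) n 3 q6 end 2.0
[{"translation": [-0.4, -0.5, 22.9], "angular": [0, 0, -0.08]}, {"translation": [-0.4, -0.5, 22.9], "angular": [0, 0, -0.08]}, {"translation": [-0.4, -0.5, 22.9], "angular": [0, 0, -0.08]}]
```

Emit:
drive_tool:
  plan:
    - {"translation": [-0.4, -0.5, 22.9], "angular": [0, 0, 0]}
    - {"translation": [-0.4, -0.5, 22.9], "angular": [0, 0, 0]}
    - {"translation": [-0.4, -0.5, 22.9], "angular": [0, 0, 0]}
    - {"translation": [0, 0, 0], "angular": [0, 0, 0]}
    - {"translation": [0, 0, 0], "angular": [0, 0, 0]}

```text
t: 38.45
tcp_pos: [0.6535, -0.2112, 0.068]
tcp_rot: [[0.346, 0.938, 0.002], [0.938, -0.346, -0.001], [-0.0, 0.002, -1.0]]
wrist_force: [0.0, -0.9, 0.9]
opening: 0.0726
```

Emit:
drive_tool:
  plan:
    - {"translation": [0, 0, 0], "angular": [0, 0, 0]}
    - {"translation": [0, 0, 0], "angular": [0, 0, 0]}
    - {"translation": [0, 0, 0], "angular": [0, 0, 0]}
    - {"translation": [0, 0, 0], "angular": [0, 0, 0]}
    - {"translation": [0, 0, 0], "angular": [0, 0, 0]}
    - {"translation": [0, 0, 0], "angular": [0, 0, 0]}
  grip: 1
  grip_force: 50

```text
t: 39.2
tcp_pos: [0.6533, -0.2118, 0.0668]
tcp_rot: [[0.346, 0.938, 0.001], [0.938, -0.346, -0.0], [-0.0, 0.001, -1.0]]
wrist_force: [1.0, -1.4, 3.1]
opening: 0.0132
```

Emit:
drive_tool:
  plan:
    - {"translation": [0, 0, -4], "angular": [0, 0, 0]}
    - {"translation": [0, 0, -4], "angular": [0, 0, 0]}
    - {"translation": [0, 0, -4], "angular": [0, 0, 0]}
    - {"translation": [0, 0, -2], "angular": [0, 0, 0]}
    - {"translation": [0, 0, 0], "angular": [0, 0, 0]}

```text
t: 39.83
tcp_pos: [0.6533, -0.2117, 0.0805]
tcp_rot: [[0.346, 0.938, 0.001], [0.938, -0.346, -0.0], [-0.0, 0.001, -1.0]]
wrist_force: [5.0, -2.9, -2.5]
opening: 0.0134
```

Emit:
drive_tool:
  plan:
    - {"translation": [0, 0, 0], "angular": [0, 0, 8.6]}
    - {"translation": [0, 0, 0], "angular": [0, 0, 8.6]}
    - {"translation": [0, 0, 0], "angular": [0, 0, 8.6]}
    - {"translation": [0, 0, 0], "angular": [0, 0, 8.6]}
    - {"translation": [0, 0, 0], "angular": [0, 0, 8.6]}
    - {"translation": [0, 0, 0], "angular": [0, 0, 8.6]}
    - {"translation": [0, 0, 0], "angular": [0, 0, 8.6]}
    - {"translation": [0, 0, 0], "angular": [0, 0, 8.6]}

```text
t: 40.83
tcp_pos: [0.6519, -0.2098, 0.0805]
tcp_rot: [[1.0, 0.012, -0.003], [0.012, -1.0, 0.003], [-0.003, -0.003, -1.0]]
wrist_force: [-2.0, 5.5, 1.5]
opening: 0.0131
```

Emit:
drive_tool:
  plan:
    - {"translation": [0, 0, 0], "angular": [0, 0, 0]}
    - {"translation": [0, 0, 0], "angular": [0, 0, 0]}

```text
t: 41.08
tcp_pos: [0.6519, -0.2098, 0.0805]
tcp_rot: [[1.0, 0.019, -0.003], [0.019, -1.0, 0.003], [-0.003, -0.003, -1.0]]
wrist_force: [-3.5, 5.3, 1.6]
opening: 0.0132
```

Emit:
drive_tool:
  plan:
    - {"translation": [0, 0, 4], "angular": [0, 0, 0]}
    - {"translation": [0, 0, 4], "angular": [0, 0, 0]}
    - {"translation": [0, 0, 4], "angular": [0, 0, 0]}
    - {"translation": [0, 0, 3], "angular": [0, 0, 0]}
    - {"translation": [0, 0, 1.5], "angular": [0, 0, 0]}
    - {"translation": [0, 0, 0], "angular": [0, 0, 0]}
    - {"translation": [0, 0, 0], "angular": [0, 0, 0]}

```text
t: 41.95
tcp_pos: [0.652, -0.2098, 0.0667]
tcp_rot: [[1.0, 0.019, -0.002], [0.019, -1.0, 0.003], [-0.002, -0.003, -1.0]]
wrist_force: [-7.9, 6.7, 12.4]
opening: 0.0138
```

```bash
python3 ax.py h; python3 -c "
import cv2
im=cv2.imread('pics/h_scene.png'); cv2.imwrite('pics/h1.png',cv2.resize(im[130:370,190:460],None,fx=2.8,fy=2.4))"
```

```text
top grey [0.6516 0.1888] [14.   1.1] axis -0.2
top amber [0.6514 0.0935] [12.3  0.4] axis -0.2
top blue [ 6.514e-01 -2.000e-04] [11.   1.7] axis 2.5
top green [ 0.6524 -0.096 ] [11.6  0.8] axis -1.0
scene green [ 0.6519 -0.1   ] [11.1 -3.2] axis -1.9
scene blue [ 0.6508 -0.004 ] [10.4 -2.1] axis 4.0
scene amber [0.6512 0.09  ] [12.1 -3.1] axis 0.6
scene grey [0.6508 0.1855] [13.2 -2.2] axis -0.0
```

View pics/h1.png

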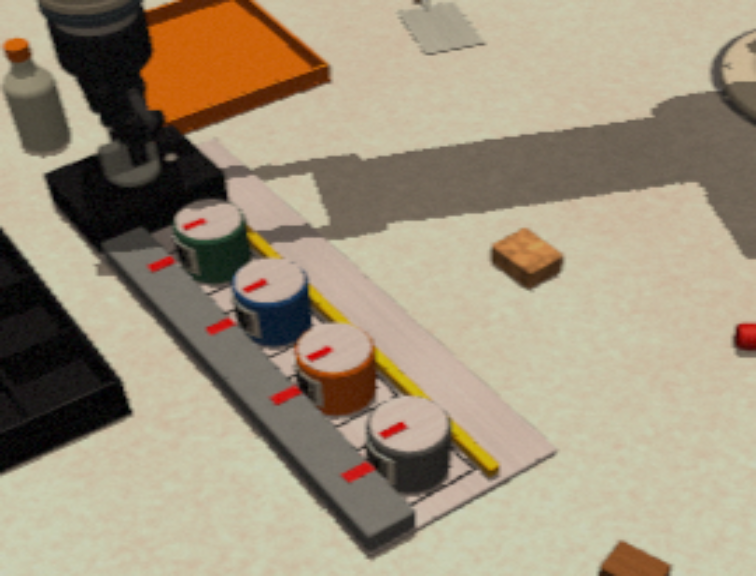

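Emit:
drive_tool:
  plan:
    - {"translation": [0, 0, -1], "angular": [0, 0, 0]}
    - {"translation": [0, 0, 0], "angular": [0, 0, 0]}
    - {"translation": [0, 0, 0], "angular": [0, 0, 0]}
    - {"translation": [0, 0, 0], "angular": [0, 0, 0]}
    - {"translation": [0, 0, 0], "angular": [0, 0, 0]}

```text
t: 42.68
tcp_pos: [0.652, -0.2097, 0.0667]
tcp_rot: [[1.0, 0.019, -0.002], [0.019, -1.0, 0.003], [-0.002, -0.003, -1.0]]
wrist_force: [-6.6, 6.2, 8.9]
opening: 0.013
```

Emit:
drive_tool:
  plan:
    - {"translation": [0, 0, -4], "angular": [0, 0, 0]}
    - {"translation": [0, 0, -4], "angular": [0, 0, 0]}
    - {"translation": [0, 0, -4], "angular": [0, 0, 0]}
    - {"translation": [0, 0, -3.5], "angular": [0, 0, 0]}
    - {"translation": [0, 0, 0], "angular": [0, 0, 0]}

```text
t: 43.3
tcp_pos: [0.6519, -0.2098, 0.0795]
tcp_rot: [[1.0, 0.019, -0.004], [0.019, -1.0, 0.003], [-0.004, -0.004, -1.0]]
wrist_force: [-1.6, 6.1, -1.2]
opening: 0.0133
```

Emit:
drive_tool:
  plan:
    - {"translation": [0, 0, -1], "angular": [0, 0, -8.6]}
    - {"translation": [0, 0, 0], "angular": [0, 0, -8.6]}
    - {"translation": [0, 0, 0], "angular": [0, 0, -8.6]}
    - {"translation": [0, 0, 0], "angular": [0, 0, -8.6]}
    - {"translation": [0, 0, 0], "angular": [0, 0, -8.6]}
    - {"translation": [0, 0, 0], "angular": [0, 0, -8.6]}
    - {"translation": [0, 0, 0], "angular": [0, 0, -8.6]}
    - {"translation": [0, 0, 0], "angular": [0, 0, -8.6]}

```text
t: 44.3
tcp_pos: [0.6533, -0.2118, 0.0808]
tcp_rot: [[0.341, 0.94, 0.0], [0.94, -0.341, -0.0], [-0.0, 0.0, -1.0]]
wrist_force: [3.5, -0.3, -3.1]
opening: 0.0134
```

Emit:
drive_tool:
  plan:
    - {"translation": [0, 0, 0], "angular": [0, 0, -0.3]}
    - {"translation": [0, 0, 4], "angular": [0, 0, 0]}
    - {"translation": [0, 0, 4], "angular": [0, 0, 0]}
    - {"translation": [0, 0, 4], "angular": [0, 0, 0]}
    - {"translation": [0, 0, 3.5], "angular": [0, 0, 0]}
    - {"translation": [0, 0, 1], "angular": [0, 0, 0]}
    - {"translation": [0, 0, 0], "angular": [0, 0, 0]}
    - {"translation": [0, 0, 0], "angular": [0, 0, 0]}

```text
t: 45.3
tcp_pos: [0.6534, -0.2118, 0.0667]
tcp_rot: [[0.342, 0.94, 0.002], [0.94, -0.342, -0.001], [-0.0, 0.002, -1.0]]
wrist_force: [-1.2, 0.2, 8.3]
opening: 0.0127
```

Emit:
drive_tool:
  plan:
    - {"translation": [0, 0, 0], "angular": [0, 0, 0]}
    - {"translation": [0, 0, 0], "angular": [0, 0, 0]}
    - {"translation": [0, 0, -20], "angular": [0, 0, 0]}
    - {"translation": [0, 0, -50], "angular": [0, 0, 0]}
    - {"translation": [0, 0, 0], "angular": [0, 0, 0]}
    - {"translation": [0, 0, 0], "angular": [0, 0, 0]}
  grip: -0.7

```text
t: 46.05
tcp_pos: [0.6533, -0.2118, 0.1359]
tcp_rot: [[0.342, 0.94, 0.001], [0.94, -0.342, -0.001], [-0.0, 0.001, -1.0]]
wrist_force: [-0.2, 0.1, 0.8]
opening: 0.073
```

```bash
python3 - <<'E'
from h import *
def z(im,x0,y0,w,h,f):
    o=cv2.resize(im[y0:y0+h,x0:x0+w],None,fx=f,fy=f,interpolation=cv2.INTER_CUBIC)
    for x in range((x0+9)//10*10,x0+w,10):
        cv2.putText(o,str(x),(int((x-x0+.5)*f),10),0,.35,(255,0,255),1); cv2.line(o,(int((x-x0+.5)*f),12),(int((x-x0+.5)*f),16),(255,0,255),1)
    for y in range((y0+9)//10*10,y0+h,10):
        cv2.putText(o,str(y),(0,int((y-y0+.5)*f)),0,.35,(255,0,255),1); cv2.line(o,(24,int((y-y0+.5)*f)),(30,int((y-y0+.5)*f)),(255,0,255),1)
    return o
cv2.imwrite('pics/tr1.png',z(cv2.imread('pics/top0.png'),440,232,96,94,6))
cv2.imwrite('pics/tr2.png',z(cv2.imread('pics/scene0.png'),205,118,110,75,7))
read_camera('scene')
cv2.imwrite('pics/i_scene.png',read_camera('scene')[100:360,180:500])
E
```

```text
(no output)
```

View pics/tr1.png

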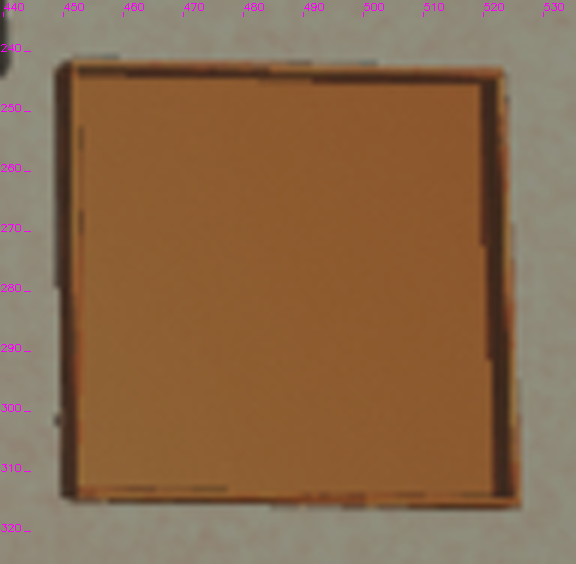

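View pics/tr2.png

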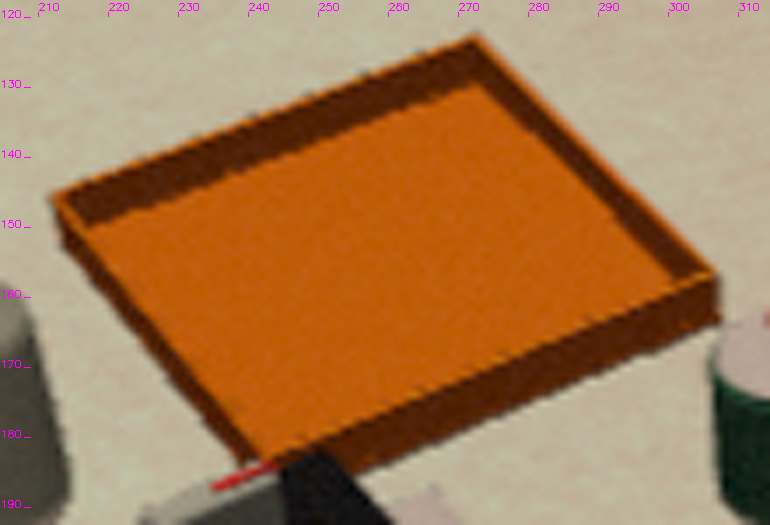

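View pics/i_scene.png

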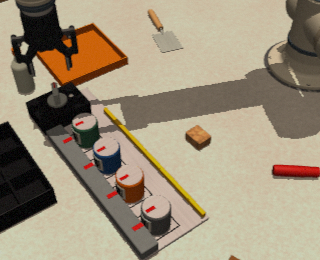

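```bash
python3 - <<'E'
from h import *
a=at_z('top',[(451.5,241.8),(523.2,243.2),(525.8,315.7),(452.5,314.3)],.025)[:,:2]; print(a.round(4),a.mean(0).round(4),np.linalg.norm(a-np.roll(a,1,0),axis=1).round(4))
b=at_z('scene',[(211.9,145.6),(272.8,122.5),(306.9,156.4)],.025)[:,:2]; print(b.round(4),((b[0]+b[2])/2).round(4),np.linalg.norm(np.diff(b,axis=0),axis=1))
for e in (a[0]-a[3],a[1]-a[2],b[0]-b[1]): print(np.degrees(np.arctan2(e[1],e[0])).round(2))
from mv import plan
plan((.640,-.0972,.13,1))
E
```

```text
[[ 0.6001 -0.2911]
 [ 0.5978 -0.4882]
 [ 0.3996 -0.4846]
 [ 0.4021 -0.2875]] [ 0.4999 -0.3879] [0.1981 0.1971 0.1982 0.1971]
[[ 0.5981 -0.49  ]
 [ 0.3991 -0.4882]
 [ 0.4035 -0.2903]] [ 0.5008 -0.3901] [0.19904735 0.19792983]
-1.04
-1.03
-0.51
t 46.15 now [ 0.6525 -0.2115  0.1335] a 70.0 tilt 0.13 q6 -0.01 open 0.0725 F [ 0.2  0.  -0.2]
 wp (0.64, -0.0972, 0.13, 1) n 7 q6 end 80.0
[{"translation": [14.7, -7.3, 0.5], "angular": [0, 0, 9.86]}, {"translation": [13.3, -9.7, 0.5], "angular": [0, 0, 9.86]}, {"translation": [11.4, -11.8, 0.5], "angular": [0, 0, 9.86]}, {"translation": [9.2, -13.6, 0.5], "angular": [0, 0, 9.86]}, {"translation": [6.8, -15.0, 0.5], "angular": [0, 0, 9.86]}, {"translation": [4.1, -15.9, 0.5], "angular": [0, 0, 9.86]}, {"translation": [1.3, -16.4, 0.5], "angular": [0, 0, 9.86]}]
```

Emit:
drive_tool:
  plan:
    - {"translation": [14.7, -7.3, 0.5], "angular": [0, 0, 9.85]}
    - {"translation": [13.3, -9.7, 0.5], "angular": [0, 0, 9.85]}
    - {"translation": [11.4, -11.8, 0.5], "angular": [0, 0, 9.85]}
    - {"translation": [9.2, -13.6, 0.5], "angular": [0, 0, 9.85]}
    - {"translation": [6.8, -15.0, 0.5], "angular": [0, 0, 9.85]}
    - {"translation": [4.1, -15.9, 0.5], "angular": [0, 0, 9.85]}
    - {"translation": [1.3, -16.4, 0.5], "angular": [0, 0, 9.85]}
    - {"translation": [0, 0, 0], "angular": [0, 0, 0]}
  grip: -0.9

```text
t: 47.15
tcp_pos: [0.6397, -0.0963, 0.1299]
tcp_rot: [[1.0, 0.022, -0.002], [0.022, -1.0, 0.001], [-0.002, -0.001, -1.0]]
wrist_force: [-0.4, -0.6, -0.3]
opening: 0.081
```

Emit:
drive_tool:
  plan:
    - {"translation": [0, 0, 0], "angular": [0, 0, 0]}
    - {"translation": [0, 0, 0], "angular": [0, 0, 0]}

```text
t: 47.4
tcp_pos: [0.6402, -0.0981, 0.1309]
tcp_rot: [[1.0, 0.02, -0.001], [0.02, -1.0, -0.0], [-0.001, 0.0, -1.0]]
wrist_force: [0.4, 0.2, 0.2]
opening: 0.0812
```

```bash
python3 ax.py j;  python3 -c "
from mv import *
plan((.640,-.0972,.037,1,32))
"
```

```text
top grey [0.6515 0.1888] [13.9  1.1] axis -0.3
top amber [0.6515 0.0935] [12.4  0.4] axis -0.2
top blue [6.515e-01 3.000e-04] [11.1  2.2] axis 2.2
scene green [ 0.6517 -0.1   ] [10.9 -3.2] axis -1.0
scene blue [ 0.651  -0.0036] [10.6 -1.7] axis 2.7
scene amber [0.6512 0.0901] [12.1 -3. ] axis 0.5
scene grey [0.6508 0.1855] [13.2 -2.2] axis 0.1
t 47.5 now [ 0.6403 -0.098   0.1311] a 1.1 tilt 0.01 q6 1.35 open 0.0814 F [ 0.3 -1.   0.4]
 wp (0.64, -0.0972, 0.037, 1, 32) n 3 q6 end 80.0
[{"translation": [-0.1, -0.3, 31.4], "angular": [0, 0, 0.03]}, {"translation": [-0.1, -0.3, 31.4], "angular": [0, 0, 0.03]}, {"translation": [-0.1, -0.3, 31.4], "angular": [0, 0, 0.03]}]
```

Emit:
drive_tool:
  plan:
    - {"translation": [-0.1, -0.3, 31.4], "angular": [0, 0, 0]}
    - {"translation": [-0.1, -0.3, 31.4], "angular": [0, 0, 0]}
    - {"translation": [-0.1, -0.3, 31.4], "angular": [0, 0, 0]}
    - {"translation": [0, 0, 0], "angular": [0, 0, 0]}
    - {"translation": [0, 0, 0], "angular": [0, 0, 0]}

```text
t: 48.12
tcp_pos: [0.6407, -0.0968, 0.0386]
tcp_rot: [[1.0, 0.019, 0.002], [0.019, -1.0, -0.0], [0.002, 0.0, -1.0]]
wrist_force: [0.8, 0.5, 0.7]
opening: 0.0811
```

Emit:
drive_tool:
  plan:
    - {"translation": [0, 0, 0], "angular": [0, 0, 0]}
    - {"translation": [0, 0, 0], "angular": [0, 0, 0]}
    - {"translation": [0, 0, 0], "angular": [0, 0, 0]}
    - {"translation": [0, 0, 0], "angular": [0, 0, 0]}
  grip: 1
  grip_force: 40

```text
t: 48.62
tcp_pos: [0.6413, -0.0968, 0.0396]
tcp_rot: [[1.0, 0.019, 0.004], [0.019, -1.0, -0.001], [0.004, 0.001, -1.0]]
wrist_force: [-0.6, -0.0, 6.0]
opening: 0.0587
```

```bash
 python3 -c "
from mv import *
plan((.640,-.0972,.15,1),(.5436,-.4337,.15,-1))
"
```

```text
t 48.62 now [ 0.6413 -0.0968  0.0396] a 1.1 tilt 0.23 q6 1.35 open 0.0587 F [-0.6 -0.   6. ]
 wp (0.64, -0.0972, 0.15, 1) n 2 q6 end 80.0
 wp (0.5436, -0.4337, 0.15, -1) n 6 q6 end 52.0
[{"translation": [-0.6, 0.2, -55.2], "angular": [0, 0, 0.04]}, {"translation": [-0.6, 0.2, -55.2], "angular": [0, 0, 0.04]}, {"translation": [-17.0, 55.8, 0.0], "angular": [0, 0, 0.33]}, {"translation": [-16.7, 55.9, 0.0], "angular": [0, 0, 0.33]}, {"translation": [-16.4, 56.0, 0.0], "angular": [0, 0, 0.33]}, {"translation": [-16.1, 56.1, 0.0], "angular": [0, 0, 0.33]}, {"translation": [-15.7, 56.2, 0.0], "angular": [0, 0, 0.33]}, {"translation": [-15.4, 56.3, 0.0], "angular": [0, 0, 0.33]}]
```

Emit:
drive_tool:
  plan:
    - {"translation": [-0.6, 0.2, -55.2], "angular": [0, 0, 0]}
    - {"translation": [-0.6, 0.2, -55.2], "angular": [0, 0, 0]}
    - {"translation": [-17.0, 55.8, 0.0], "angular": [0, 0, 0.35]}
    - {"translation": [-16.7, 55.9, 0.0], "angular": [0, 0, 0.35]}
    - {"translation": [-16.4, 56.0, 0.0], "angular": [0, 0, 0.35]}
    - {"translation": [-16.1, 56.1, 0.0], "angular": [0, 0, 0.35]}
    - {"translation": [-15.7, 56.2, 0.0], "angular": [0, 0, 0.35]}
    - {"translation": [-15.4, 56.3, 0.0], "angular": [0, 0, 0.35]}

```text
t: 49.62
tcp_pos: [0.5419, -0.435, 0.1471]
tcp_rot: [[1.0, -0.018, -0.0], [-0.018, -1.0, 0.001], [-0.0, -0.001, -1.0]]
wrist_force: [1.8, 0.3, -1.6]
opening: 0.0587
```

Emit:
drive_tool:
  plan:
    - {"translation": [0, 0, 30], "angular": [0, 0, 0]}
    - {"translation": [0, 0, 20], "angular": [0, 0, 0]}
    - {"translation": [0, 0, 0], "angular": [0, 0, 0]}
    - {"translation": [0, 0, 0], "angular": [0, 0, 0]}

```text
t: 50.12
tcp_pos: [0.5435, -0.4328, 0.0985]
tcp_rot: [[1.0, -0.016, 0.001], [-0.016, -1.0, -0.001], [0.001, 0.001, -1.0]]
wrist_force: [-0.1, 0.6, -1.5]
opening: 0.0586
```

```bash
 python3 -c "
from mv import *
plan((.5436,-.4337,.05,-1,25),(.5436,-.4337,.0365,-1,7))
"
```

```text
t 50.12 now [ 0.5435 -0.4328  0.0985] a -0.9 tilt 0.05 q6 0.87 open 0.0586 F [-0.1  0.6 -1.5]
 wp (0.5436, -0.4337, 0.05, -1, 25) n 2 q6 end 52.0
 wp (0.5436, -0.4337, 0.0365, -1, 7) n 2 q6 end 52.0
[{"translation": [0.1, 0.5, 24.2], "angular": [0, 0, 0.03]}, {"translation": [0.1, 0.5, 24.2], "angular": [0, 0, 0.03]}, {"translation": [0.0, 0.0, 6.8], "angular": [0, 0, -0.0]}, {"translation": [0.0, 0.0, 6.8], "angular": [0, 0, -0.0]}]
```

Emit:
drive_tool:
  plan:
    - {"translation": [0.1, 0.4, 24.2], "angular": [0, 0, 0]}
    - {"translation": [0.1, 0.4, 24.2], "angular": [0, 0, 0]}
    - {"translation": [0, 0, 7], "angular": [0, 0, 0]}
    - {"translation": [0, 0, 7], "angular": [0, 0, 0]}
    - {"translation": [0, 0, 1], "angular": [0, 0, 0]}
    - {"translation": [0, 0, 0], "angular": [0, 0, 0]}
    - {"translation": [0, 0, 0], "angular": [0, 0, 0]}

```text
t: 51.0
tcp_pos: [0.5435, -0.4346, 0.0356]
tcp_rot: [[1.0, -0.018, 0.002], [-0.018, -1.0, -0.001], [0.002, 0.001, -1.0]]
wrist_force: [0.5, 1.5, 4.1]
opening: 0.0586
```

Bearing on the tray floor; release.

Emit:
drive_tool:
  plan:
    - {"translation": [0, 0, 0], "angular": [0, 0, 0]}
    - {"translation": [0, 0, 0], "angular": [0, 0, 0]}
    - {"translation": [0, 0, 0], "angular": [0, 0, 0]}
    - {"translation": [0, 0, -40], "angular": [0, 0, 0]}
    - {"translation": [0, 0, -60], "angular": [0, 0, 0]}
    - {"translation": [0, 0, 0], "angular": [0, 0, 0]}
    - {"translation": [0, 0, 0], "angular": [0, 0, 0]}
  grip: -0.7

```text
t: 51.88
tcp_pos: [0.543, -0.4344, 0.1341]
tcp_rot: [[1.0, -0.018, 0.0], [-0.018, -1.0, -0.0], [0.0, 0.0, -1.0]]
wrist_force: [0.5, -1.0, -0.3]
opening: 0.0724
```

```bash
 python3 -c "
from mv import *
plan((.640,-.0018,.135,1))
im=read_camera('scene');cv2.imwrite('pics/l.png',im[90:370,150:500])
"
```

```text
t 51.88 now [ 0.543  -0.4344  0.1341] a -1.0 tilt 0.03 q6 0.86 open 0.0724 F [ 0.5 -1.  -0.3]
 wp (0.64, -0.0018, 0.135, 1) n 8 q6 end 89.0
[{"translation": [11.2, -54.3, -0.1], "angular": [0, 0, -0.25]}, {"translation": [11.4, -54.2, -0.1], "angular": [0, 0, -0.25]}, {"translation": [11.6, -54.2, -0.1], "angular": [0, 0, -0.25]}, {"translation": [11.9, -54.1, -0.1], "angular": [0, 0, -0.25]}, {"translation": [12.1, -54.1, -0.1], "angular": [0, 0, -0.25]}, {"translation": [12.4, -54.0, -0.1], "angular": [0, 0, -0.25]}, {"translation": [12.6, -54.0, -0.1], "angular": [0, 0, -0.25]}, {"translation": [12.8, -53.9, -0.1], "angular": [0, 0, -0.25]}]
```

View pics/l.png

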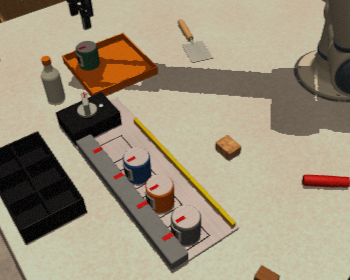

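Green stands in the tray; blue next.

Emit:
drive_tool:
  plan:
    - {"translation": [11.2, -54.3, -0.1], "angular": [0, 0, -0.25]}
    - {"translation": [11.4, -54.2, -0.1], "angular": [0, 0, -0.25]}
    - {"translation": [11.6, -54.2, -0.1], "angular": [0, 0, -0.25]}
    - {"translation": [11.9, -54.1, -0.1], "angular": [0, 0, -0.25]}
    - {"translation": [12.1, -54.1, -0.1], "angular": [0, 0, -0.25]}
    - {"translation": [12.4, -54.0, -0.1], "angular": [0, 0, -0.25]}
    - {"translation": [12.6, -54.0, -0.1], "angular": [0, 0, -0.25]}
    - {"translation": [12.8, -53.9, -0.1], "angular": [0, 0, -0.25]}
  grip: -0.9

```text
t: 52.92
tcp_pos: [0.6392, 0.0001, 0.1323]
tcp_rot: [[1.0, 0.017, -0.004], [0.017, -1.0, 0.0], [-0.004, -0.0, -1.0]]
wrist_force: [0.5, 0.7, -0.3]
opening: 0.0808
```

Emit:
drive_tool:
  plan:
    - {"translation": [0, 0, 30], "angular": [0, 0, 0]}
    - {"translation": [0, 0, 0], "angular": [0, 0, 0]}
    - {"translation": [0, 0, 0], "angular": [0, 0, 0]}

```text
t: 53.3
tcp_pos: [0.6395, -0.0024, 0.1042]
tcp_rot: [[1.0, 0.016, -0.002], [0.016, -1.0, -0.0], [-0.002, 0.0, -1.0]]
wrist_force: [0.3, 0.0, -0.4]
opening: 0.0809
```

```bash
python3 ax.py m;  python3 -c "
from mv import *
plan((.640,-.0018,.037,1,32))
"
```

```text
top grey [0.6516 0.1888] [14.   1.1] axis -0.1
top amber [0.6513 0.0939] [12.2  0.8] axis 0.1
scene blue [ 0.651  -0.0038] [10.6 -1.9] axis 2.5
scene amber [0.6511 0.0906] [12.  -2.5] axis 0.9
scene grey [0.6508 0.1855] [13.2 -2.2] axis 0.2
t 53.4 now [ 0.6403 -0.0026  0.1059] a 0.9 tilt 0.07 q6 1.5 open 0.0812 F [-0.   0.1  0.2]
 wp (0.64, -0.0018, 0.037, 1, 32) n 3 q6 end 89.0
[{"translation": [-0.1, -0.3, 23.0], "angular": [0, 0, -0.03]}, {"translation": [-0.1, -0.3, 23.0], "angular": [0, 0, -0.03]}, {"translation": [-0.1, -0.3, 23.0], "angular": [0, 0, -0.03]}]
```

Emit:
drive_tool:
  plan:
    - {"translation": [-0.1, -0.3, 23], "angular": [0, 0, 0]}
    - {"translation": [-0.1, -0.3, 23], "angular": [0, 0, 0]}
    - {"translation": [-0.1, -0.3, 23], "angular": [0, 0, 0]}
    - {"translation": [0, 0, 0], "angular": [0, 0, 0]}
    - {"translation": [0, 0, 0], "angular": [0, 0, 0]}

```text
t: 54.02
tcp_pos: [0.6405, -0.0013, 0.0377]
tcp_rot: [[1.0, 0.016, 0.002], [0.016, -1.0, -0.0], [0.002, 0.0, -1.0]]
wrist_force: [0.3, 0.4, 0.9]
opening: 0.0814
```

Emit:
drive_tool:
  plan:
    - {"translation": [0, 0, 0], "angular": [0, 0, 0]}
    - {"translation": [0, 0, 0], "angular": [0, 0, 0]}
    - {"translation": [0, 0, 0], "angular": [0, 0, 0]}
    - {"translation": [0, 0, 0], "angular": [0, 0, 0]}
  grip: 1

```text
t: 54.52
tcp_pos: [0.6408, -0.001, 0.038]
tcp_rot: [[1.0, 0.017, 0.003], [0.017, -1.0, -0.0], [0.003, 0.001, -1.0]]
wrist_force: [-1.0, -0.3, 5.6]
opening: 0.0591
```

```bash
 python3 -c "
from mv import *
plan((.640,-.0018,.15,1),(.4556,-.4323,.15,-1))
"
```

```text
t 54.52 now [ 0.6408 -0.001   0.038 ] a 1.0 tilt 0.19 q6 1.5 open 0.0591 F [-1.  -0.3  5.6]
 wp (0.64, -0.0018, 0.15, 1) n 2 q6 end 89.0
 wp (0.4556, -0.4323, 0.15, -1) n 8 q6 end 48.0
[{"translation": [-0.4, 0.4, -56.0], "angular": [0, 0, -0.01]}, {"translation": [-0.4, 0.4, -56.0], "angular": [0, 0, -0.01]}, {"translation": [-24.0, 53.4, 0.0], "angular": [0, 0, 0.25]}, {"translation": [-23.8, 53.5, 0.0], "angular": [0, 0, 0.25]}, {"translation": [-23.5, 53.6, 0.0], "angular": [0, 0, 0.25]}, {"translation": [-23.3, 53.7, 0.0], "angular": [0, 0, 0.25]}, {"translation": [-23.1, 53.8, 0.0], "angular": [0, 0, 0.25]}, {"translation": [-22.8, 53.9, 0.0], "angular": [0, 0, 0.25]}]
[{"translation": [-22.6, 54.0, 0.0], "angular": [0, 0, 0.25]}, {"translation": [-22.3, 54.1, 0.0], "angular": [0, 0, 0.25]}]
```

Emit:
drive_tool:
  plan:
    - {"translation": [-0.4, 0.4, -56], "angular": [0, 0, 0]}
    - {"translation": [-0.4, 0.4, -56], "angular": [0, 0, 0]}
    - {"translation": [-24.0, 53.4, 0.0], "angular": [0, 0, 0.25]}
    - {"translation": [-23.8, 53.5, 0.0], "angular": [0, 0, 0.25]}
    - {"translation": [-23.5, 53.6, 0.0], "angular": [0, 0, 0.25]}
    - {"translation": [-23.3, 53.7, 0.0], "angular": [0, 0, 0.25]}
    - {"translation": [-23.1, 53.8, 0.0], "angular": [0, 0, 0.25]}
    - {"translation": [-22.8, 53.9, 0.0], "angular": [0, 0, 0.25]}

```text
t: 55.52
tcp_pos: [0.4993, -0.3257, 0.1473]
tcp_rot: [[1.0, -0.009, -0.001], [-0.009, -1.0, 0.001], [-0.001, -0.001, -1.0]]
wrist_force: [1.6, -0.0, -2.4]
opening: 0.0587
```

Emit:
drive_tool:
  plan:
    - {"translation": [-22.6, 54.0, 0.0], "angular": [0, 0, 0.25]}
    - {"translation": [-22.3, 54.1, 0.0], "angular": [0, 0, 0.25]}
    - {"translation": [0, 0, 25], "angular": [0, 0, 0]}
    - {"translation": [0, 0, 25], "angular": [0, 0, 0]}
    - {"translation": [0, 0, 0], "angular": [0, 0, 0]}
    - {"translation": [0, 0, 0], "angular": [0, 0, 0]}

```text
t: 56.28
tcp_pos: [0.4546, -0.432, 0.0987]
tcp_rot: [[1.0, -0.017, 0.0], [-0.017, -1.0, -0.0], [0.0, 0.0, -1.0]]
wrist_force: [-0.1, 0.4, -1.8]
opening: 0.0588
```

```bash
 python3 -c "
from mv import *
plan((.4556,-.4323,.05,-1,25),(.4556,-.4323,.034,-1,8))
"
```

```text
t 56.27 now [ 0.4546 -0.432   0.0987] a -1.0 tilt 0.03 q6 0.77 open 0.0588 F [-0.1  0.4 -1.8]
 wp (0.4556, -0.4323, 0.05, -1, 25) n 2 q6 end 48.0
 wp (0.4556, -0.4323, 0.034, -1, 8) n 2 q6 end 48.0
[{"translation": [0.5, 0.1, 24.3], "angular": [0, 0, 0.0]}, {"translation": [0.5, 0.1, 24.3], "angular": [0, 0, 0.0]}, {"translation": [0.0, 0.0, 8.0], "angular": [0, 0, -0.0]}, {"translation": [0.0, 0.0, 8.0], "angular": [0, 0, -0.0]}]
```

Emit:
drive_tool:
  plan:
    - {"translation": [0.3, 0.1, 24.3], "angular": [0, 0, 0]}
    - {"translation": [0.3, 0.1, 24.3], "angular": [0, 0, 0]}
    - {"translation": [0, 0, 8], "angular": [0, 0, 0]}
    - {"translation": [0, 0, 8], "angular": [0, 0, 0]}
    - {"translation": [0, 0, 1], "angular": [0, 0, 0]}
    - {"translation": [0, 0, 0], "angular": [0, 0, 0]}
    - {"translation": [0, 0, 0], "angular": [0, 0, 0]}

```text
t: 57.15
tcp_pos: [0.4582, -0.4327, 0.0399]
tcp_rot: [[1.0, -0.016, 0.008], [-0.016, -1.0, -0.004], [0.008, 0.004, -1.0]]
wrist_force: [-1.2, 8.2, 22.9]
opening: 0.0552
```

```bash
 python3 -c "
from mv import *
T=read_camera('top');S=read_camera('scene')
cv2.imwrite('pics/n.png',np.hstack([cv2.resize(T[220:340,420:540],(390,390)),cv2.resize(S[90:210,190:310],(390,390))]))
"
```

```text
(no output)
```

View pics/n.png

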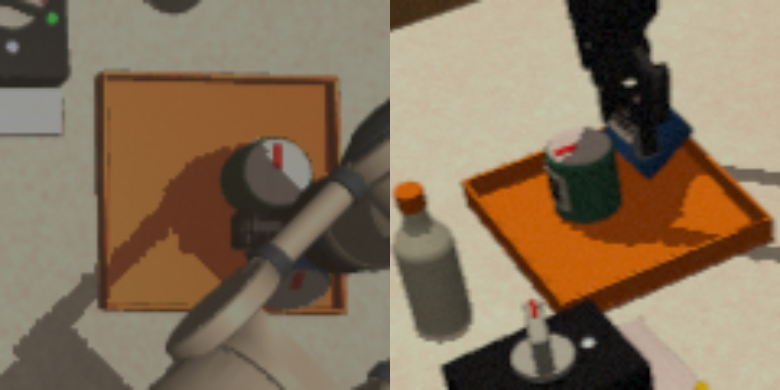

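Emit:
drive_tool:
  plan:
    - {"translation": [0, 0, -10], "angular": [0, 0, 0]}
    - {"translation": [0, 0, -40], "angular": [0, 0, 0]}
    - {"translation": [0, 0, -50], "angular": [0, 0, 0]}
    - {"translation": [0, 0, 0], "angular": [0, 0, 0]}
    - {"translation": [0, 0, 0], "angular": [0, 0, 0]}

```text
t: 57.88
tcp_pos: [0.4549, -0.432, 0.1314]
tcp_rot: [[1.0, -0.017, -0.001], [-0.017, -1.0, 0.001], [-0.001, -0.001, -1.0]]
wrist_force: [0.8, 0.8, -1.8]
opening: 0.0555
```

```bash
 python3 -c "
from mv import *
plan()
T=read_camera('top');S=read_camera('scene')
cv2.imwrite('pics/o_top.png',T);cv2.imwrite('pics/o_scene.png',S)
cv2.imwrite('pics/o.png',np.hstack([cv2.resize(T[220:340,420:540],(390,390)),cv2.resize(S[60:220,170:330],(390,390))]))
"
```

```text
t 57.88 now [ 0.4549 -0.432   0.1314] a -1.0 tilt 0.05 q6 0.77 open 0.0555 F [ 0.8  0.8 -1.8]
```

View pics/o.png

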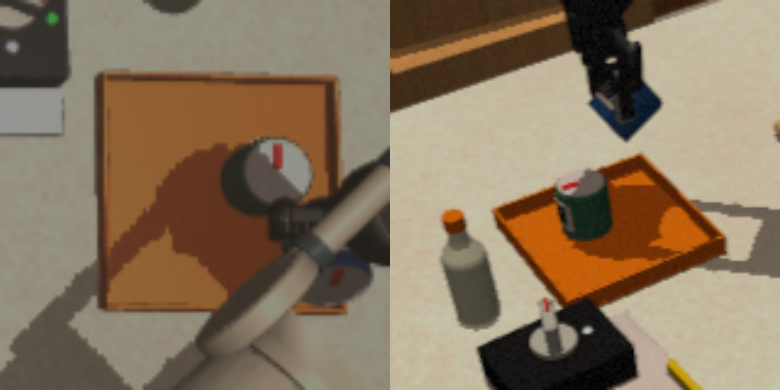

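```bash
 python3 -c "
from h import *
print(at_z('top',[(505.5,272.9)],.064)); 
print(at_z('scene',[(583/390*1, 0)],.064)[:0])
S=cv2.imread('pics/o_scene.png');T=cv2.imread('pics/o_top.png')
cv2.imwrite('pics/o2.png',np.hstack([cv2.resize(S[70:130,235:295],(400,400),interpolation=2),cv2.resize(T[290:330,490:550],(400,267),interpolation=2)[:,:] if 0 else cv2.resize(T[270:330,490:550],(400,400),interpolation=2)]))
for p in [(.4549,-.432,.1314),(.4549,-.432,.1),(.4549,-.432,.16)]: print(proj('scene',p),proj('top',p))
print(at_z('scene',[(170+583*160/390,60+183*160/390)],.064))
"
```

```text
[[ 0.50976741 -0.42258708  0.064     ]]
[]
[[261.14890897 105.49455954]] [[518.95060278 290.93885088]]
[[262.54222156 115.50490195]] [[514.70845619 292.20295051]]
[[259.8346872   96.05245009]] [[522.97849353 289.73859646]]
[[ 0.14896811 -0.16248215  0.064     ]]
```

View pics/o2.png

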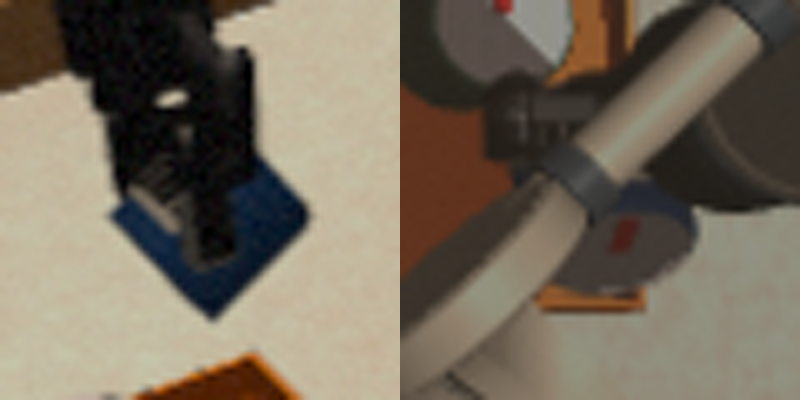

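```bash
cat > tilt.py <<'E'
from h import *
import sys
from scipy.optimize import minimize
def hullmask(n,c,ax,F=4,box=None):
    ax=ax/np.linalg.norm(ax); u=np.cross(ax,[0,1,.3]); u/=np.linalg.norm(u); v=np.cross(ax,u)
    t=np.linspace(0,2*np.pi,48); ring=.03*(np.cos(t)[:,None]*u+np.sin(t)[:,None]*v)
    P=proj(n,np.vstack([c+ring,c+.06*ax+ring]))
    return P
def fit(S,guess_g,phi0):
    b,g,r=[S[...,i].astype(int) for i in range(3)]
    uv=proj('scene',guess_g)[0]; yy,xx=np.mgrid[0:480,0:640]
    m=((b-r>25)&(b-g>5)&(np.hypot(xx-uv[0],yy-uv[1])<30)).astype(np.uint8)
    k,l,st,_=cv2.connectedComponentsWithStats(m); 
    m=np.isin(l,[i for i in range(1,k) if st[i,4]>15])
    ys,xs=np.nonzero(m); print('pix',len(xs),xs.min(),xs.max(),ys.min(),ys.max())
    H=cv2.convexHull(np.c_[xs,ys].astype(np.float32))[:,0]
    def cost(p):
        c=guess_g+np.array([p[0],p[2],p[1]])*1e-3; ph=np.radians(p[3]); ax=np.array([-np.sin(ph),0,np.cos(ph)])
        P=hullmask('scene',c-.03*ax,ax).astype(np.float32); Q=cv2.convexHull(P)
        d=np.array([cv2.pointPolygonTest(Q,(float(a),float(bb)),True) for a,bb in H])  # + inside
        A=cv2.contourArea(Q)
        return (np.minimum(d,0)**2).sum()+.002*max(0,A)+ .02*p[2]**2
    best=min((minimize(cost,[0,0,0,f],method='Nelder-Mead',options=dict(maxiter=1500,xatol=.05,fatol=1e-3)) for f in phi0),key=lambda s:s.fun)
    print(best.x.round(1),best.fun)
    c=guess_g+np.array([best.x[0],best.x[2],best.x[1]])*1e-3; print('tin centre',c.round(4))
    return best.x,c
if __name__=='__main__':
    S=cv2.imread('pics/o_scene.png')
    x,c=fit(S,np.array([.455,-.432,.1314+.019-.015]),[20,35,50,60])
    ph=np.radians(x[3]); ax=np.array([-np.sin(ph),0,np.cos(ph)])
    P=hullmask('scene',c-.03*ax,ax); F=8;o=cv2.resize(S[60:140,225:305],None,fx=F,fy=F,interpolation=2)
    cv2.polylines(o,[np.int32(cv2.convexHull(((P-[225,60]+.5)*F).astype(np.float32)))],True,(0,255,0),1)
    cv2.imwrite('pics/tf.png',o)
E
python3 tilt.py
```

```text
pix 174 252 279 95 115
[-6.3  1.8  8.6 43. ] 3.405149323692632
tin centre [ 0.4487 -0.4234  0.1372]
```

View pics/tf.png

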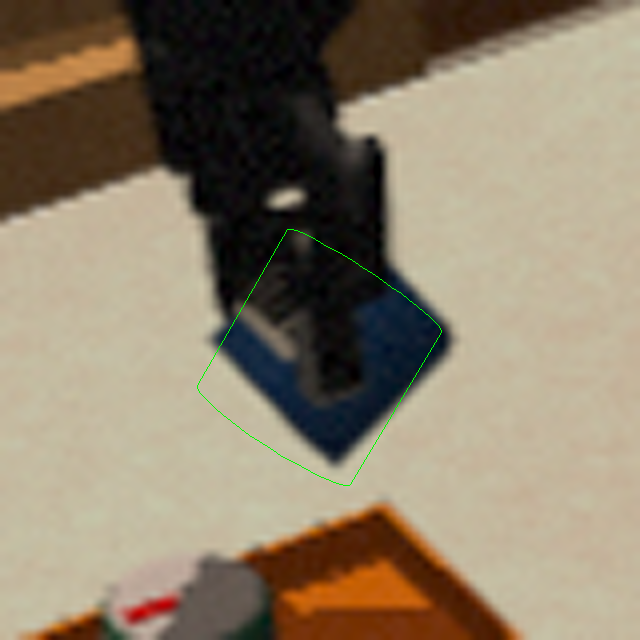

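```bash
python3 -c "
from h import *
T=cv2.imread('pics/o_top.png')
cv2.imwrite('pics/o3.png',cv2.resize(np.clip(T[280:325,490:545].astype(int)*1.6,0,255).astype(np.uint8),None,fx=12,fy=12,interpolation=2))
for n in('top','scene'):
  K,R,t=cam(n); print(n,-R.T@t)
"
```

```text
top [0.30490008 0.06750973 1.54344534]
scene [0.93209195 0.61524291 0.83317415]
```

View pics/o3.png

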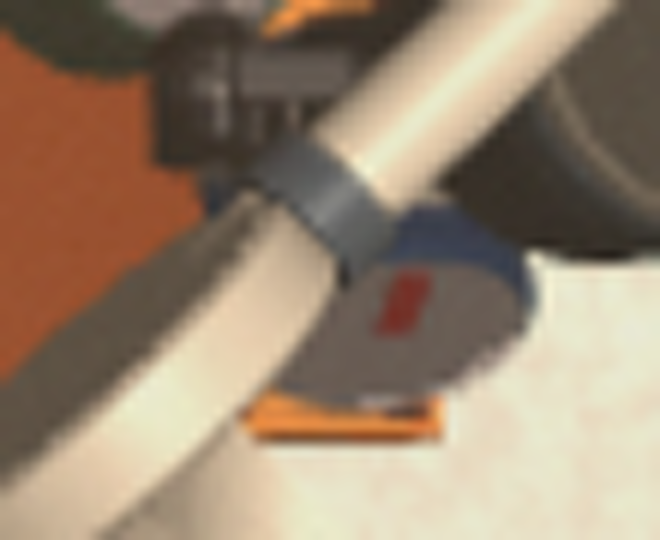

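```bash
cat > tilt2.py <<'E'
from h import *
from tilt import hullmask
from scipy.optimize import minimize
def run(tag,tcp,p0):
    S=cv2.imread(f'pics/{tag}_scene.png').astype(int);T=cv2.imread(f'pics/{tag}_top.png').astype(int)
    def cls(im):
        b,g,r=im[...,0],im[...,1],im[...,2]
        tin=(b-r>12)&(b-g>3)&(b>35)
        mx=im.max(2); dark=mx<75
        return tin,dark
    st,sd=cls(S); F=3
    sb=~st&~sd&(S.max(2)>110)
    # remove label region: near white inside -> handled by small weight
    def cost(p,full=False):
        c=np.array(p[:3])*1e-3; ph,ps=np.radians(p[3]),np.radians(p[4])
        ax=np.array([-np.sin(ph)*np.cos(ps),-np.sin(ph)*np.sin(ps),np.cos(ph)])
        P=hullmask('scene',c-.03*ax,ax); Q=cv2.convexHull(P.astype(np.float32))[:,0]
        x0,y0=235,80
        M=np.zeros((60*8,60*8),np.uint8); cv2.fillConvexPoly(M,np.int32(np.round((Q-[x0,y0]+.5)*8)),1)
        M=cv2.resize(M.astype(np.float32),(60,60),interpolation=cv2.INTER_AREA)
        tt=st[y0:y0+60,x0:x0+60]; bb=sb[y0:y0+60,x0:x0+60]
        e=(tt*(1-M)).sum()+(bb*M).sum()*.7
        # top: lid centre & ellipse
        u=np.cross(ax,[0,1,.3]);u/=np.linalg.norm(u);v=np.cross(ax,u);t=np.linspace(0,2*np.pi,60)
        E=proj('top',c+.03*ax+.03*(np.cos(t)[:,None]*u+np.sin(t)[:,None]*v))
        z=lambda a,b:np.array([490+a/12-.5,280+b/12-.5])
        obs=[z(530,300),z(505,355),z(440,390),z(370,405),z(310,400),z(470,268),z(400,268)]
        d=[abs(cv2.pointPolygonTest(E.astype(np.float32).reshape(-1,1,2),(float(o[0]),float(o[1])),True)) for o in obs]
        e+=8*np.sum(np.square(d))
        return (e,d) if full else e
    best=min((minimize(cost,[tcp[0]*1e3,tcp[1]*1e3,tcp[2]*1e3,f,0],method='Nelder-Mead',options=dict(maxiter=3000,maxfev=3000,initial_simplex=np.array([[tcp[0]*1e3,tcp[1]*1e3,tcp[2]*1e3,f,0]]+[[tcp[0]*1e3+10*(i==0),tcp[1]*1e3+10*(i==1),tcp[2]*1e3+10*(i==2),f+8*(i==3),8*(i==4)] for i in range(5)]))) for f in p0),key=lambda s:s.fun)
    print(best.x.round(1),best.fun,np.round(cost(best.x,True)[1],1)); return best.x
if __name__=='__main__':
    x=run('o',(.455,-.432,.14),[45,55,65])
    S=cv2.imread('pics/o_scene.png');T=cv2.imread('pics/o_top.png')
    ph,ps=np.radians(x[3:5]);ax=np.array([-np.sin(ph)*np.cos(ps),-np.sin(ph)*np.sin(ps),np.cos(ph)]);c=x[:3]*1e-3
    o=[]
    for im,n,x0,y0 in((S,'scene',225,65),(T,'top',485,270)):
        P=hullmask(n,c-.03*ax,ax);q=cv2.resize(im[y0:y0+60,x0:x0+60],(390,390),interpolation=2)
        cv2.polylines(q,[np.int32((P[:48]-[x0,y0]+.5)*6.5)],True,(0,255,255),1);cv2.polylines(q,[np.int32((P[48:]-[x0,y0]+.5)*6.5)],True,(0,255,0),1);o.append(q)
    cv2.imwrite('pics/tf2.png',np.hstack(o))
E
python3 tilt2.py
```

```text
[ 439.3 -429.5  138.8   64.9   -2.8] 26.936805441693895 [0.2 0.5 0.2 0.1 0.2 0.1 0.6]
```

View pics/tf2.png

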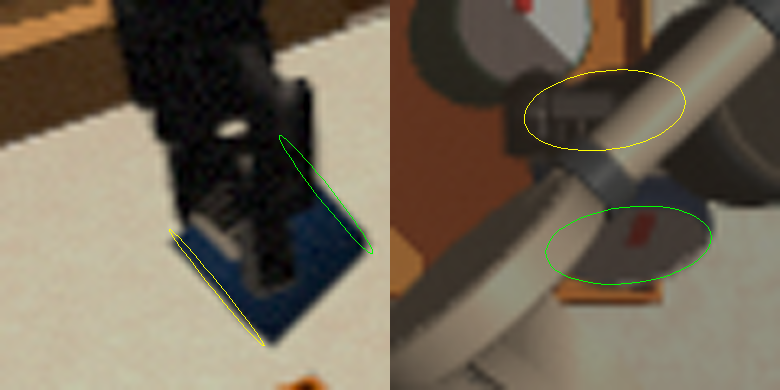

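```bash
 python3 -c "
from mv import *
plan((.46,-.085,.145,-10,30)); print(state()['qpos'].round(2))"
```

```text
t 57.98 now [ 0.4542 -0.4315  0.1297] a -1.0 tilt 0.23 q6 0.77 open 0.0554 F [ 0.8  0.6 -2.4]
 wp (0.46, -0.085, 0.145, -10, 30) n 12 q6 end 90.0
[{"translation": [-0.0, -28.9, -1.3], "angular": [0, 0, 0.75]}, {"translation": [-0.4, -28.9, -1.3], "angular": [0, 0, 0.75]}, {"translation": [-0.8, -28.9, -1.3], "angular": [0, 0, 0.75]}, {"translation": [-1.2, -28.9, -1.3], "angular": [0, 0, 0.75]}, {"translation": [-1.5, -28.8, -1.3], "angular": [0, 0, 0.75]}, {"translation": [-1.9, -28.8, -1.3], "angular": [0, 0, 0.75]}, {"translation": [-2.3, -28.8, -1.3], "angular": [0, 0, 0.75]}, {"translation": [-2.7, -28.8, -1.3], "angular": [0, 0, 0.75]}]
[{"translation": [-3.0, -28.7, -1.3], "angular": [0, 0, 0.75]}, {"translation": [-3.4, -28.7, -1.3], "angular": [0, 0, 0.75]}, {"translation": [-3.8, -28.6, -1.3], "angular": [0, 0, 0.75]}, {"translation": [-4.2, -28.6, -1.3], "angular": [0, 0, 0.75]}]
[-0.81  0.17  1.33 -0.    1.65  0.77]
```

Emit:
drive_tool:
  plan:
    - {"translation": [0, -28.9, -1.3], "angular": [0, 0, 0.75]}
    - {"translation": [-0.4, -28.9, -1.3], "angular": [0, 0, 0.75]}
    - {"translation": [-0.8, -28.9, -1.3], "angular": [0, 0, 0.75]}
    - {"translation": [-1.2, -28.9, -1.3], "angular": [0, 0, 0.75]}
    - {"translation": [-1.5, -28.8, -1.3], "angular": [0, 0, 0.75]}
    - {"translation": [-1.9, -28.8, -1.3], "angular": [0, 0, 0.75]}
    - {"translation": [-2.3, -28.8, -1.3], "angular": [0, 0, 0.75]}
    - {"translation": [-2.7, -28.8, -1.3], "angular": [0, 0, 0.75]}

```text
t: 58.98
tcp_pos: [0.458, -0.1998, 0.1406]
tcp_rot: [[0.992, -0.123, -0.003], [-0.123, -0.992, 0.002], [-0.003, -0.001, -1.0]]
wrist_force: [0.1, 0.1, -1.5]
opening: 0.0554
```

Emit:
drive_tool:
  plan:
    - {"translation": [-3.0, -28.7, -1.3], "angular": [0, 0, 0.75]}
    - {"translation": [-3.4, -28.7, -1.3], "angular": [0, 0, 0.75]}
    - {"translation": [-3.8, -28.6, -1.3], "angular": [0, 0, 0.75]}
    - {"translation": [-4.2, -28.6, -1.3], "angular": [0, 0, 0.75]}
    - {"translation": [0, 0, 0], "angular": [0, 0, 0]}

```text
t: 59.6
tcp_pos: [0.4602, -0.0839, 0.1462]
tcp_rot: [[0.985, -0.171, -0.003], [-0.171, -0.985, 0.001], [-0.003, -0.001, -1.0]]
wrist_force: [-0.7, -0.9, -1.7]
opening: 0.0553
```

Emit:
drive_tool:
  plan:
    - {"translation": [0, 0, 0], "angular": [0, -7, 0]}
    - {"translation": [0, 0, 0], "angular": [0, -7, 0]}
    - {"translation": [0, 0, 0], "angular": [0, -7, 0]}
    - {"translation": [0, 0, 0], "angular": [0, -7, 0]}
    - {"translation": [0, 0, 0], "angular": [0, -7, 0]}
    - {"translation": [0, 0, 0], "angular": [0, -7, 0]}
    - {"translation": [0, 0, 0], "angular": [0, 0, 0]}
    - {"translation": [0, 0, 0], "angular": [0, 0, 0]}

```text
t: 60.6
tcp_pos: [0.4608, -0.086, 0.1475]
tcp_rot: [[0.733, -0.174, -0.658], [-0.13, -0.985, 0.116], [-0.668, -0.0, -0.744]]
wrist_force: [0.4, 0.2, -2.6]
opening: 0.0548
```

```bash
 python3 -c "
from mv import *
s=state();print(s['qpos'].round(3))
T=read_camera('top');S=read_camera('scene')
cv2.imwrite('pics/p_top.png',T);cv2.imwrite('pics/p_scene.png',S)
p=proj('scene',s['tcp_pos'])[0].astype(int);q=proj('top',s['tcp_pos'])[0].astype(int);print(p,q)
cv2.imwrite('pics/p.png',np.hstack([cv2.resize(S[p[1]-45:p[1]+45,p[0]-45:p[0]+45],(400,400),interpolation=2),cv2.resize(T[q[1]-45:q[1]+45,q[0]-45:q[0]+45],(400,400),interpolation=2)]))
"
```

```text
[-0.23   0.379  1.201 -0.049  2.291  1.497]
[331 167] [382 286]
```

View pics/p.png

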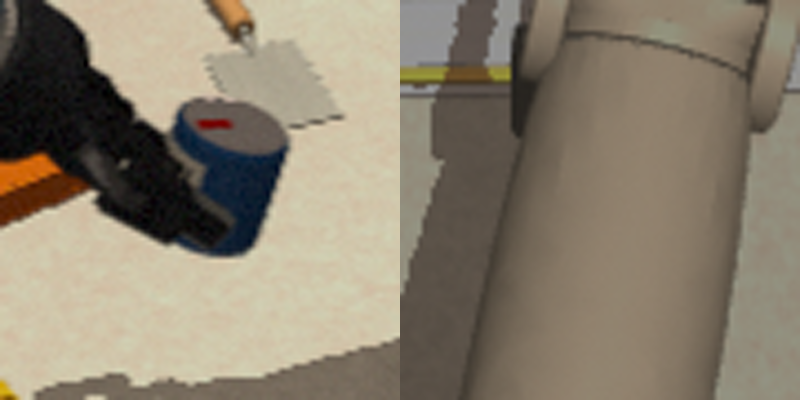

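Emit:
drive_tool:
  plan:
    - {"translation": [0, 0, 0], "angular": [0, -4, 0]}
    - {"translation": [0, 0, 0], "angular": [0, -4, 0]}
    - {"translation": [0, 0, 0], "angular": [0, 0, 0]}
    - {"translation": [0, 0, 0], "angular": [0, 0, 0]}

```text
t: 61.2
tcp_pos: [0.4608, -0.0856, 0.1488]
tcp_rot: [[0.636, -0.174, -0.752], [-0.112, -0.985, 0.133], [-0.764, 0.0, -0.646]]
wrist_force: [0.0, 0.1, -2.4]
opening: 0.0553
```

```bash
 cat > wv.py <<'E'
from mv import *
def wv(*d):
    R=np.array(state()['tcp_rot']); 
    for x in d: print(x,'->',(R.T@np.array(x,float)).round(1))
E
python3 -c "
from wv import *
plan(); wv((-10,0,-27),(0,0,-4),(0,0,-30),(0,0,30)); print(state()['qpos'].round(2))"
```

```text
t 61.2 now [ 0.4608 -0.0856  0.1488] a -10.0 tilt 49.8 q6 1.49 open 0.0553 F [ 0.   0.1 -2.4]
(-10, 0, -27) -> [14.3  1.7 25. ]
(0, 0, -4) -> [ 3.1 -0.   2.6]
(0, 0, -30) -> [22.9 -0.  19.4]
(0, 0, 30) -> [-22.9   0.  -19.4]
[-0.23  0.49  1.12 -0.06  2.4   1.49]
```

Emit:
drive_tool:
  plan:
    - {"translation": [14.3, 1.7, 25], "angular": [0, 0, 0]}
    - {"translation": [14.3, 1.7, 25], "angular": [0, 0, 0]}
    - {"translation": [14.3, 1.7, 25], "angular": [0, 0, 0]}
    - {"translation": [14.3, 1.7, 25], "angular": [0, 0, 0]}
    - {"translation": [0, 0, 0], "angular": [0, 0, 0]}
    - {"translation": [0, 0, 0], "angular": [0, 0, 0]}
    - {"translation": [0, 0, 0], "angular": [0, 0, 0]}

```text
t: 62.08
tcp_pos: [0.4215, -0.0856, 0.0413]
tcp_rot: [[0.636, -0.174, -0.752], [-0.112, -0.985, 0.133], [-0.764, 0.0, -0.646]]
wrist_force: [-0.5, -0.5, -2.2]
opening: 0.0557
```

```bash
 python3 -c "
from mv import *
s=state();print(s['qpos'].round(3))
S=read_camera('scene')
p=proj('scene',s['tcp_pos'])[0].astype(int);print(p)
cv2.imwrite('pics/q.png',cv2.resize(S[p[1]-55:p[1]+45,p[0]-60:p[0]+40],(600,600),interpolation=2))
"
```

```text
[-0.24   0.474  1.337 -0.062  2.197  1.493]
[344 195]
```

View pics/q.png

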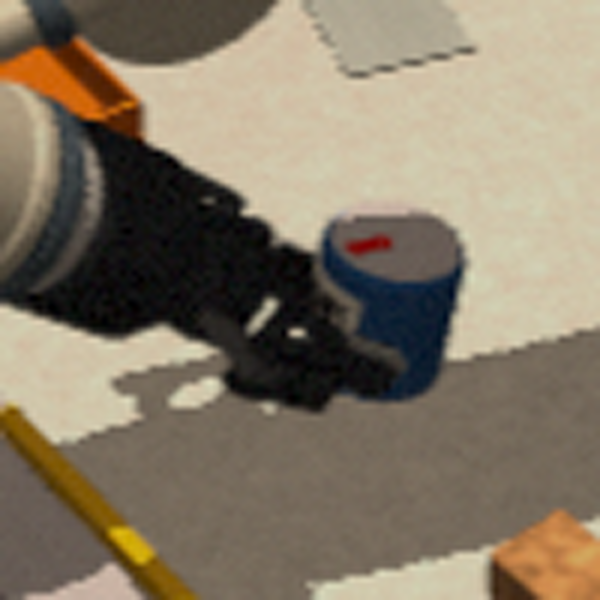

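Emit:
drive_tool:
  plan:
    - {"translation": [4.6, 0, 3.9], "angular": [0, 0, 0]}
    - {"translation": [4.6, 0, 3.9], "angular": [0, 0, 0]}
    - {"translation": [0, 0, 0], "angular": [0, 0, 0]}
    - {"translation": [0, 0, 0], "angular": [0, 0, 0]}

```text
t: 62.62
tcp_pos: [0.4202, -0.0854, 0.0276]
tcp_rot: [[0.633, -0.174, -0.755], [-0.112, -0.985, 0.133], [-0.766, 0.0, -0.642]]
wrist_force: [-0.0, -0.4, -2.0]
opening: 0.0553
```

Emit:
drive_tool:
  plan:
    - {"translation": [3.1, 0, 2.6], "angular": [0, 0, 0]}
    - {"translation": [0, 0, 0], "angular": [0, 0, 0]}
    - {"translation": [0, 0, 0], "angular": [0, 0, 0]}

```text
t: 63.0
tcp_pos: [0.4203, -0.0854, 0.0237]
tcp_rot: [[0.633, -0.174, -0.754], [-0.112, -0.985, 0.133], [-0.766, 0.0, -0.643]]
wrist_force: [1.1, 0.3, -1.5]
opening: 0.0552
```

Emit:
drive_tool:
  plan:
    - {"translation": [2.3, 0, 1.9], "angular": [0, 0, 0]}
    - {"translation": [0, 0, 0], "angular": [0, 0, 0]}
    - {"translation": [0, 0, 0], "angular": [0, 0, 0]}

```text
t: 63.38
tcp_pos: [0.4203, -0.0854, 0.0207]
tcp_rot: [[0.633, -0.174, -0.754], [-0.112, -0.985, 0.133], [-0.766, -0.0, -0.643]]
wrist_force: [0.1, -0.4, -2.4]
opening: 0.0551
```

Emit:
drive_tool:
  plan:
    - {"translation": [1.5, 0, 1.3], "angular": [0, 0, 0]}
    - {"translation": [0, 0, 0], "angular": [0, 0, 0]}
    - {"translation": [0, 0, 0], "angular": [0, 0, 0]}

```text
t: 63.75
tcp_pos: [0.4203, -0.0854, 0.0189]
tcp_rot: [[0.633, -0.174, -0.754], [-0.112, -0.985, 0.133], [-0.766, 0.0, -0.643]]
wrist_force: [0.6, 0.6, -0.7]
opening: 0.0551
```

Emit:
drive_tool:
  plan:
    - {"translation": [0.8, 0, 0.6], "angular": [0, 0, 0]}
    - {"translation": [0, 0, 0], "angular": [0, 0, 0]}
    - {"translation": [0, 0, 0], "angular": [0, 0, 0]}

```text
t: 64.12
tcp_pos: [0.4205, -0.0854, 0.018]
tcp_rot: [[0.633, -0.174, -0.754], [-0.112, -0.985, 0.133], [-0.766, 0.0, -0.643]]
wrist_force: [3.3, 0.2, 1.5]
opening: 0.0552
```

```bash
 python3 -c "
from mv import *
s=state()
S=read_camera('scene')
p=proj('scene',s['tcp_pos'])[0].astype(int)
cv2.imwrite('pics/r.png',cv2.resize(S[p[1]-55:p[1]+45,p[0]-60:p[0]+40],(500,500),interpolation=2))
"
```

```text
(no output)
```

View pics/r.png

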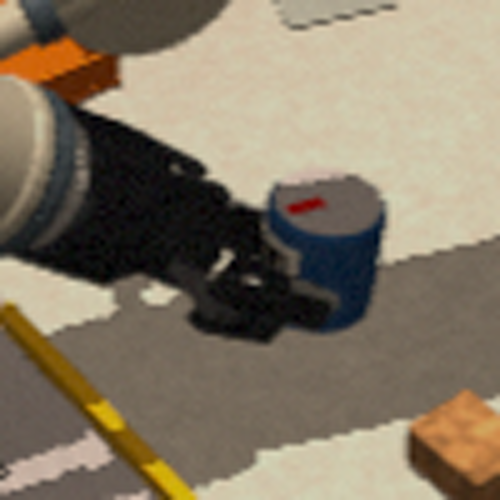

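Emit:
drive_tool:
  plan:
    - {"translation": [0, 0, 0], "angular": [0, 0, 0]}
    - {"translation": [0, 0, 0], "angular": [0, 0, 0]}
    - {"translation": [0, 0, 0], "angular": [0, 0, 0]}
    - {"translation": [0, 0, 0], "angular": [0, 0, 0]}
  grip: -0.9

```text
t: 64.68
tcp_pos: [0.4202, -0.0854, 0.0176]
tcp_rot: [[0.633, -0.174, -0.755], [-0.112, -0.985, 0.133], [-0.766, 0.0, -0.643]]
wrist_force: [-0.5, -0.1, 1.2]
opening: 0.0814
```

```bash
 python3 -c "
from mv import *
s=state()
S=read_camera('scene');cv2.imwrite('pics/s_scene.png',S);cv2.imwrite('pics/s_top.png',read_camera('top'))
p=proj('scene',s['tcp_pos'])[0].astype(int)
cv2.imwrite('pics/r2.png',cv2.resize(S[p[1]-55:p[1]+45,p[0]-60:p[0]+40],(500,500),interpolation=2))
"
```

```text
(no output)
```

View pics/r2.png

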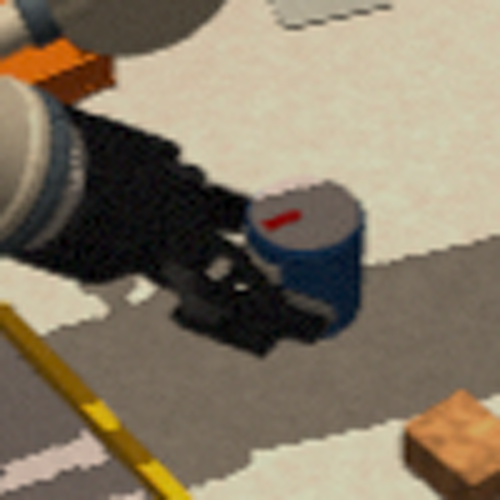

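Emit:
drive_tool:
  plan:
    - {"translation": [0, 0, -30], "angular": [0, 0, 0]}
    - {"translation": [0, 0, -45], "angular": [0, 0, 0]}
    - {"translation": [-30, 0, -25], "angular": [0, 0, 0]}
    - {"translation": [0, 0, 0], "angular": [0, 8.3, 0]}
    - {"translation": [0, 0, 0], "angular": [0, 8.3, 0]}
    - {"translation": [0, 0, 0], "angular": [0, 8.3, 0]}
    - {"translation": [0, 0, 0], "angular": [0, 8.3, 0]}
    - {"translation": [0, 0, 0], "angular": [0, 8.3, 0]}

```text
t: 65.78
tcp_pos: [0.4771, -0.0954, 0.1057]
tcp_rot: [[0.975, -0.174, -0.14], [-0.172, -0.985, 0.025], [-0.142, 0.0, -0.99]]
wrist_force: [0.1, 0.3, 0.3]
opening: 0.0811
```

Emit:
drive_tool:
  plan:
    - {"translation": [0, 0, 0], "angular": [0, 8.3, 0]}
    - {"translation": [0, 0, 0], "angular": [0, 0, 0]}
    - {"translation": [0, 0, 0], "angular": [0, 0, 0]}

```text
t: 66.15
tcp_pos: [0.477, -0.0955, 0.1054]
tcp_rot: [[0.985, -0.174, -0.005], [-0.174, -0.985, 0.001], [-0.005, 0.0, -1.0]]
wrist_force: [-0.1, -0.5, -0.2]
opening: 0.0808
```

```bash
 python3 -c "
from mv import *
plan()"
python3 look.py u tin_blue:.400,-.08,.06 tin_green:.510,-.4245,.064
```

```text
t 66.15 now [ 0.477  -0.0955  0.1054] a -10.0 tilt 0.27 q6 1.48 open 0.0808 F [-0.1 -0.5 -0.2]
top tin_blue 9 [ 0.4201 -0.0791] diam 46.5 tick (np.float64(-29.0), np.float64(12.2))
top tin_green 9 [ 0.5016 -0.4315] diam 10.0 tick None
scene tin_blue 9 [ 0.4203 -0.0811] diam 45.8 tick (np.float64(-38.0), np.float64(13.1))
scene tin_green 9 [ 0.5107 -0.4255] diam 54.6 tick (np.float64(-9.3), np.float64(11.4))
```

View pics/u_scene.png

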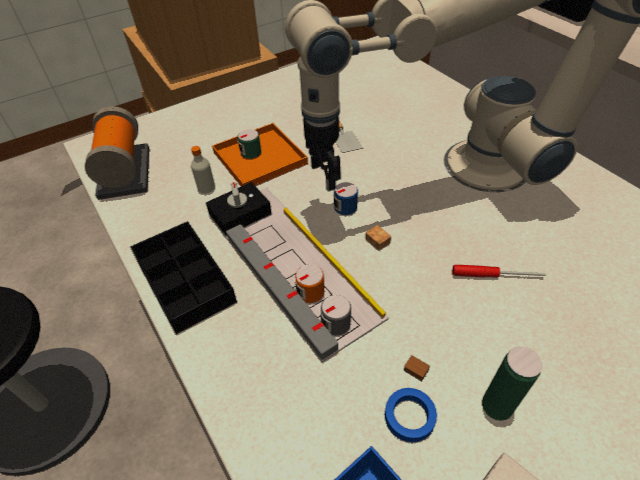

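View pics/u_top.png

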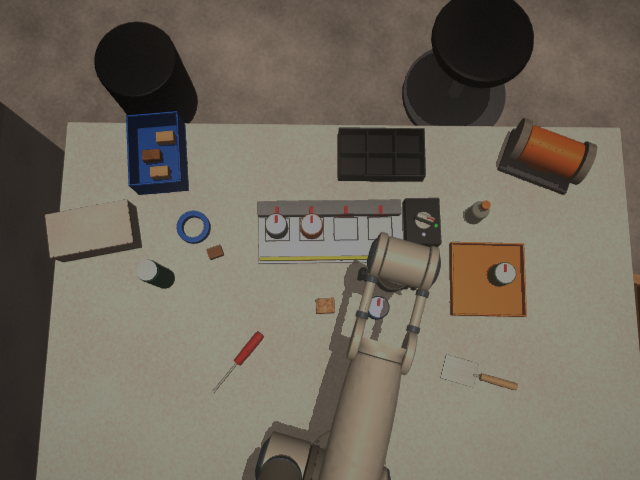

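```bash
 python3 -c "
from wv import *
S=cv2.imread('pics/u_scene.png');T=cv2.imread('pics/u_top.png')
cv2.imwrite('pics/v.png',np.hstack([cv2.resize(S[170:220,320:370],(400,400),interpolation=2),cv2.resize(T[280:330,355:405],(400,400),interpolation=2)]))
wv((1,0,0),(0,1,0))
"
```

```text
(1, 0, 0) -> [ 1.  -0.2 -0. ]
(0, 1, 0) -> [-0.2 -1.   0. ]
```

View pics/v.png

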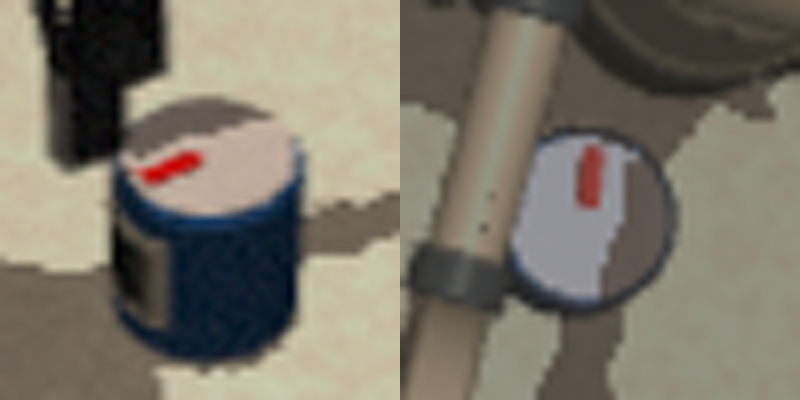

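```bash
 python3 -c "
from wv import *
print(at_z('top',(377.6,306.6),.06),at_z('scene',(345.75,189.5),.06))
plan((.477,-.0955,.135,-9),(.415,-.084,.13,-9),(.415,-.084,.033,-9,33))
"
```

```text
[[ 0.41868495 -0.08302658  0.06      ]] [[ 0.41884485 -0.08525213  0.06      ]]
t 66.25 now [ 0.4775 -0.0955  0.1049] a -10.0 tilt 0.31 q6 1.48 open 0.0813 F [ 0.3 -0.2 -0. ]
 wp (0.477, -0.0955, 0.135, -9) n 1 q6 end 88.0
 wp (0.415, -0.084, 0.13, -9) n 2 q6 end 88.0
 wp (0.415, -0.084, 0.033, -9, 33) n 3 q6 end 88.0
[{"translation": [-0.5, 0.1, -30.1], "angular": [0, 0, -1.01]}, {"translation": [-31.5, -0.8, 2.5], "angular": [0, 0, -0.0]}, {"translation": [-31.5, -0.8, 2.5], "angular": [0, 0, -0.0]}, {"translation": [0.0, 0.0, 32.3], "angular": [0, 0, -0.0]}, {"translation": [0.0, 0.0, 32.3], "angular": [0, 0, -0.0]}, {"translation": [0.0, 0.0, 32.3], "angular": [0, 0, -0.0]}]
```

Blue at (0.4188, -0.084). Centre over it and grip.

Emit:
drive_tool:
  plan:
    - {"translation": [0, 0, -30], "angular": [0, 0, 0]}
    - {"translation": [-29.5, -0.8, 2.5], "angular": [0, 0, -1]}
    - {"translation": [-29.5, -0.8, 2.5], "angular": [0, 0, 0]}
    - {"translation": [0, 0, 20], "angular": [0, 0, 0]}
    - {"translation": [0, 0, 0], "angular": [0, 0, 0]}
    - {"translation": [0, 0, 0], "angular": [0, 0, 0]}

```text
t: 67.0
tcp_pos: [0.4194, -0.0841, 0.1099]
tcp_rot: [[0.988, -0.157, -0.005], [-0.157, -0.988, 0.001], [-0.005, -0.0, -1.0]]
wrist_force: [0.3, -0.5, 1.0]
opening: 0.0808
```

```bash
 python3 -c "
from wv import *
plan((.4188,-.084,.031,-9,26))
"
```

```text
t 67.0 now [ 0.4194 -0.0841  0.1099] a -9.0 tilt 0.28 q6 1.45 open 0.0808 F [ 0.3 -0.5  1. ]
 wp (0.4188, -0.084, 0.031, -9, 26) n 4 q6 end 88.0
[{"translation": [-0.1, -0.0, 19.7], "angular": [0, 0, -0.0]}, {"translation": [-0.1, -0.0, 19.7], "angular": [0, 0, -0.0]}, {"translation": [-0.1, -0.0, 19.7], "angular": [0, 0, -0.0]}, {"translation": [-0.1, -0.0, 19.7], "angular": [0, 0, -0.0]}]
```

Emit:
drive_tool:
  plan:
    - {"translation": [0, 0, 19.7], "angular": [0, 0, 0]}
    - {"translation": [0, 0, 19.7], "angular": [0, 0, 0]}
    - {"translation": [0, 0, 19.7], "angular": [0, 0, 0]}
    - {"translation": [0, 0, 19.7], "angular": [0, 0, 0]}
    - {"translation": [0, 0, 0], "angular": [0, 0, 0]}
    - {"translation": [0, 0, 0], "angular": [0, 0, 0]}

```text
t: 67.75
tcp_pos: [0.4186, -0.084, 0.0314]
tcp_rot: [[0.988, -0.157, -0.004], [-0.157, -0.988, 0.001], [-0.004, -0.0, -1.0]]
wrist_force: [-0.1, 0.4, 0.7]
opening: 0.0809
```

Emit:
drive_tool:
  plan:
    - {"translation": [0, 0, 0], "angular": [0, 0, 0]}
    - {"translation": [0, 0, 0], "angular": [0, 0, 0]}
    - {"translation": [0, 0, 0], "angular": [0, 0, 0]}
    - {"translation": [0, 0, 0], "angular": [0, 0, 0]}
  grip: 1

```text
t: 68.25
tcp_pos: [0.4194, -0.0842, 0.0326]
tcp_rot: [[0.988, -0.157, -0.001], [-0.157, -0.988, -0.0], [-0.001, 0.0, -1.0]]
wrist_force: [0.2, -0.8, 5.0]
opening: 0.0588
```

```bash
 python3 -c "
from wv import *
plan((.419,-.084,.14,-9),(.452,-.340,.14,-1))
"; python3 look.py w tin_green:.510,-.4245,.064
```

```text
t 68.25 now [ 0.4194 -0.0842  0.0326] a -9.0 tilt 0.07 q6 1.45 open 0.0588 F [ 0.2 -0.8  5. ]
 wp (0.419, -0.084, 0.14, -9) n 2 q6 end 88.0
 wp (0.452, -0.34, 0.14, -1) n 5 q6 end 54.0
[{"translation": [-0.2, -0.1, -53.7], "angular": [0, 0, -0.01]}, {"translation": [-0.2, -0.1, -53.7], "angular": [0, 0, -0.01]}, {"translation": [14.5, 49.5, 0.0], "angular": [0, 0, -1.6]}, {"translation": [13.1, 49.9, 0.0], "angular": [0, 0, -1.6]}, {"translation": [11.7, 50.3, 0.0], "angular": [0, 0, -1.6]}, {"translation": [10.3, 50.6, 0.0], "angular": [0, 0, -1.6]}, {"translation": [8.9, 50.8, 0.0], "angular": [0, 0, -1.6]}]
top tin_green 9 [ 0.5042 -0.4316] diam 10.9 tick None
scene tin_green 9 [ 0.5104 -0.4254] diam 54.2 tick (np.float64(-9.4), np.float64(12.3))
```

Emit:
drive_tool:
  plan:
    - {"translation": [0, 0, -53.7], "angular": [0, 0, 0]}
    - {"translation": [0, 0, -53.7], "angular": [0, 0, 0]}
    - {"translation": [14.5, 49.5, 0.0], "angular": [0, 0, -1.6]}
    - {"translation": [13.1, 49.9, 0.0], "angular": [0, 0, -1.6]}
    - {"translation": [11.7, 50.3, 0.0], "angular": [0, 0, -1.6]}
    - {"translation": [10.3, 50.6, 0.0], "angular": [0, 0, -1.6]}
    - {"translation": [8.9, 50.8, 0.0], "angular": [0, 0, -1.6]}
    - {"translation": [0, 0, 0], "angular": [0, 0, 0]}

```text
t: 69.35
tcp_pos: [0.4507, -0.3425, 0.136]
tcp_rot: [[1.0, -0.021, -0.007], [-0.021, -1.0, 0.003], [-0.007, -0.002, -1.0]]
wrist_force: [-1.3, 0.5, -2.5]
opening: 0.0588
```

Emit:
drive_tool:
  plan:
    - {"translation": [0, 0, 35], "angular": [0, 0, 0]}
    - {"translation": [0, 0, 0], "angular": [0, 0, 0]}
    - {"translation": [0, 0, 0], "angular": [0, 0, 0]}

```text
t: 69.72
tcp_pos: [0.4518, -0.3392, 0.1041]
tcp_rot: [[1.0, -0.017, -0.003], [-0.017, -1.0, 0.001], [-0.003, -0.001, -1.0]]
wrist_force: [0.1, -1.5, -1.6]
opening: 0.0587
```

```bash
 python3 -c "
from wv import *
plan((.4525,-.341,.055,-1,25),(.4525,-.341,.0375,-1,9))
im=read_camera('scene');cv2.imwrite('pics/x.png',cv2.resize(im[80:200,180:340],None,fx=4,fy=4))
"
```

```text
t 69.72 now [ 0.4518 -0.3392  0.1041] a -1.0 tilt 0.2 q6 0.88 open 0.0587 F [ 0.1 -1.5 -1.6]
 wp (0.4525, -0.341, 0.055, -1, 25) n 2 q6 end 54.0
 wp (0.4525, -0.341, 0.0375, -1, 9) n 2 q6 end 54.0
[{"translation": [0.4, 0.9, 24.6], "angular": [0, 0, 0.01]}, {"translation": [0.4, 0.9, 24.6], "angular": [0, 0, 0.01]}, {"translation": [0.0, 0.0, 8.8], "angular": [0, 0, -0.0]}, {"translation": [0.0, 0.0, 8.8], "angular": [0, 0, -0.0]}]
```

View pics/x.png

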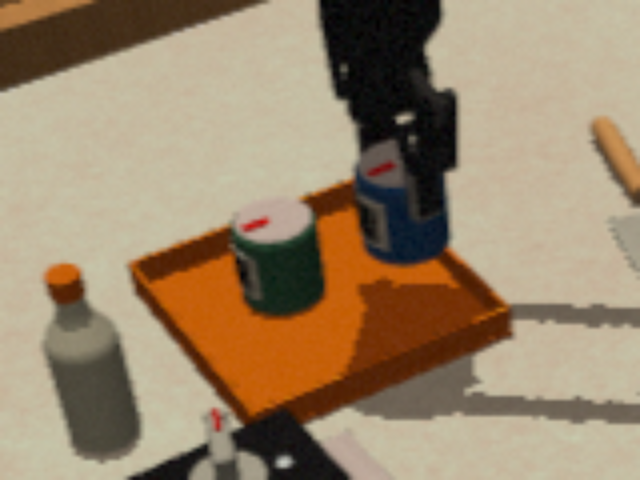

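Emit:
drive_tool:
  plan:
    - {"translation": [0.3, 0.7, 24.6], "angular": [0, 0, 0]}
    - {"translation": [0.3, 0.7, 24.6], "angular": [0, 0, 0]}
    - {"translation": [0, 0, 8], "angular": [0, 0, 0]}
    - {"translation": [0, 0, 6], "angular": [0, 0, 0]}
    - {"translation": [0, 0, 0], "angular": [0, 0, 0]}
    - {"translation": [0, 0, 0], "angular": [0, 0, 0]}

```text
t: 70.53
tcp_pos: [0.4525, -0.3417, 0.0415]
tcp_rot: [[1.0, -0.018, -0.002], [-0.018, -1.0, -0.001], [-0.002, 0.001, -1.0]]
wrist_force: [-0.3, 0.1, -2.1]
opening: 0.0588
```

Emit:
drive_tool:
  plan:
    - {"translation": [0, 0, 2], "angular": [0, 0, 0]}
    - {"translation": [0, 0, 0], "angular": [0, 0, 0]}
    - {"translation": [0, 0, 0], "angular": [0, 0, 0]}

```text
t: 70.9
tcp_pos: [0.452, -0.3413, 0.0383]
tcp_rot: [[1.0, -0.018, -0.003], [-0.018, -1.0, 0.001], [-0.003, -0.001, -1.0]]
wrist_force: [-1.0, 0.7, -3.1]
opening: 0.0586
```

Emit:
drive_tool:
  plan:
    - {"translation": [0, 0, 2], "angular": [0, 0, 0]}
    - {"translation": [0, 0, 0], "angular": [0, 0, 0]}
    - {"translation": [0, 0, 0], "angular": [0, 0, 0]}

```text
t: 71.28
tcp_pos: [0.4521, -0.3414, 0.0367]
tcp_rot: [[1.0, -0.018, -0.003], [-0.018, -1.0, 0.0], [-0.003, -0.0, -1.0]]
wrist_force: [-0.9, -0.6, 1.7]
opening: 0.0587
```

Emit:
drive_tool:
  plan:
    - {"translation": [0, 0, 0], "angular": [0, 0, 0]}
    - {"translation": [0, 0, 0], "angular": [0, 0, 0]}
    - {"translation": [0, 0, 0], "angular": [0, 0, 0]}
    - {"translation": [0, 0, -40], "angular": [0, 0, 0]}
    - {"translation": [0, 0, -50], "angular": [0, 0, 0]}
    - {"translation": [30, 42, 0], "angular": [0, 0, 0]}
    - {"translation": [30, 42, 0], "angular": [0, 0, 0]}
    - {"translation": [0, 0, 0], "angular": [0, 0, 0]}
  grip: -0.7

```text
t: 72.28
tcp_pos: [0.5111, -0.4283, 0.1221]
tcp_rot: [[1.0, -0.019, -0.007], [-0.019, -1.0, 0.004], [-0.007, -0.003, -1.0]]
wrist_force: [-0.7, 0.6, -0.8]
opening: 0.0728
```

Emit:
drive_tool:
  plan:
    - {"translation": [0, 0, 0], "angular": [0, 0, 0]}
    - {"translation": [0, 0, 0], "angular": [0, 0, 0]}
  grip: -0.9

```text
t: 72.53
tcp_pos: [0.5107, -0.4258, 0.1272]
tcp_rot: [[1.0, -0.017, -0.002], [-0.017, -1.0, -0.0], [-0.002, 0.0, -1.0]]
wrist_force: [-0.7, 0.0, 0.8]
opening: 0.0815
```

```bash
 python3 -c "
from wv import *
plan((.510,-.4243,.036,-1,25))
im=read_camera('scene');cv2.imwrite('pics/y.png',cv2.resize(im[80:200,180:340],None,fx=4,fy=4)); cv2.imwrite('pics/y_scene.png',im)
from tins import clean
clean('scene',im,'tin_green',.064,(.510,-.4243));clean('scene',im,'tin_blue',.064,(.452,-.3414))
"
```

```text
t 72.53 now [ 0.5107 -0.4258  0.1272] a -1.0 tilt 0.14 q6 0.84 open 0.0815 F [-0.7  0.   0.8]
 wp (0.51, -0.4243, 0.036, -1, 25) n 4 q6 end 51.0
[{"translation": [-0.2, -0.4, 22.8], "angular": [0, 0, 0.0]}, {"translation": [-0.2, -0.4, 22.8], "angular": [0, 0, 0.0]}, {"translation": [-0.2, -0.4, 22.8], "angular": [0, 0, 0.0]}, {"translation": [-0.2, -0.4, 22.8], "angular": [0, 0, 0.0]}]
scene tin_blue 9 [ 0.4508 -0.3445] diam 52.7 tick (np.float64(-4.7), np.float64(13.4))
```

View pics/y.png

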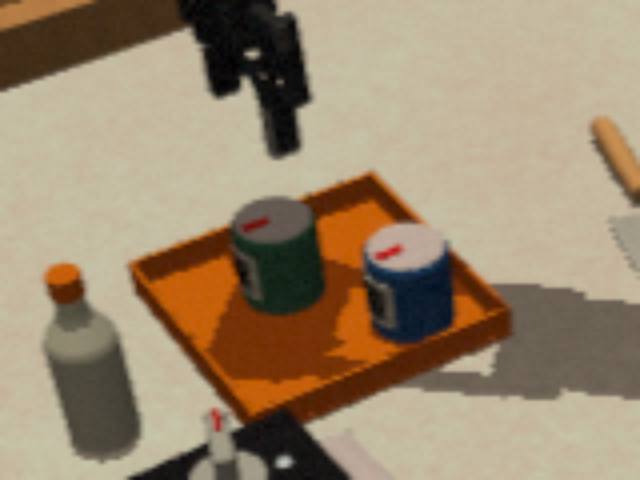

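Emit:
drive_tool:
  plan:
    - {"translation": [-0.2, -0.4, 22.8], "angular": [0, 0, 0]}
    - {"translation": [-0.2, -0.4, 22.8], "angular": [0, 0, 0]}
    - {"translation": [-0.2, -0.4, 22.8], "angular": [0, 0, 0]}
    - {"translation": [-0.2, -0.4, 22.8], "angular": [0, 0, 0]}
    - {"translation": [0, 0, 0], "angular": [0, 0, 0]}
    - {"translation": [0, 0, 0], "angular": [0, 0, 0]}

```text
t: 73.32
tcp_pos: [0.5101, -0.4249, 0.0368]
tcp_rot: [[1.0, -0.018, -0.002], [-0.018, -1.0, -0.001], [-0.002, 0.001, -1.0]]
wrist_force: [1.3, -0.6, 0.3]
opening: 0.0812
```

Emit:
drive_tool:
  plan:
    - {"translation": [0, 0, 0], "angular": [0, 0, 0]}
    - {"translation": [0, 0, 0], "angular": [0, 0, 0]}
    - {"translation": [0, 0, 0], "angular": [0, 0, 0]}
    - {"translation": [0, 0, 0], "angular": [0, 0, 0]}
  grip: 1

```text
t: 73.82
tcp_pos: [0.5105, -0.4253, 0.0371]
tcp_rot: [[1.0, -0.018, -0.001], [-0.018, -1.0, -0.001], [-0.001, 0.001, -1.0]]
wrist_force: [-0.3, 0.7, 6.0]
opening: 0.0586
```

Emit:
drive_tool:
  plan:
    - {"translation": [0, 0, -20], "angular": [0, 0, 0]}
    - {"translation": [18, 4.5, 0], "angular": [0, 0, 0]}
    - {"translation": [18, 4.5, 0], "angular": [0, 0, 0]}
    - {"translation": [0, 0, 0], "angular": [0, 0, 0]}
    - {"translation": [0, 0, 0], "angular": [0, 0, 0]}

```text
t: 74.45
tcp_pos: [0.5451, -0.4343, 0.0547]
tcp_rot: [[1.0, -0.018, -0.004], [-0.018, -1.0, 0.001], [-0.004, -0.001, -1.0]]
wrist_force: [-0.4, -0.4, -1.1]
opening: 0.0588
```

Emit:
drive_tool:
  plan:
    - {"translation": [0, 0, 8], "angular": [0, 0, 0]}
    - {"translation": [0, 0, 8], "angular": [0, 0, 0]}
    - {"translation": [0, 0, 2], "angular": [0, 0, 0]}
    - {"translation": [0, 0, 0], "angular": [0, 0, 0]}
    - {"translation": [0, 0, 0], "angular": [0, 0, 0]}

```text
t: 75.08
tcp_pos: [0.5455, -0.4343, 0.037]
tcp_rot: [[1.0, -0.018, -0.003], [-0.018, -1.0, 0.001], [-0.003, -0.001, -1.0]]
wrist_force: [-1.0, 2.0, 1.0]
opening: 0.0591
```

Down; release and head for amber.

Emit:
drive_tool:
  plan:
    - {"translation": [0, 0, 0], "angular": [0, 0, 0]}
    - {"translation": [0, 0, 0], "angular": [0, 0, 0]}
    - {"translation": [0, 0, 0], "angular": [0, 0, 0]}
    - {"translation": [0, 0, -40], "angular": [0, 0, 0]}
    - {"translation": [0, 0, -60], "angular": [0, 0, 0]}
    - {"translation": [0, 0, 0], "angular": [0, 0, 0]}
    - {"translation": [0, 0, 0], "angular": [0, 0, 0]}
  grip: -0.7

```text
t: 75.95
tcp_pos: [0.546, -0.4346, 0.1369]
tcp_rot: [[1.0, -0.018, -0.003], [-0.018, -1.0, 0.0], [-0.003, -0.0, -1.0]]
wrist_force: [-1.5, -0.4, -0.8]
opening: 0.0725
```

```bash
 python3 -c "
from wv import *
plan((.6388,.0926,.137,1))
"; python3 look.py aa tin_blue:.452,-.342,.064 tin_green:.545,-.4345,.064;  python3 ax.py ab
```

```text
t 75.95 now [ 0.546  -0.4346  0.1369] a -1.0 tilt 0.16 q6 0.87 open 0.0725 F [-1.5 -0.4 -0.8]
 wp (0.6388, 0.0926, 0.137, 1) n 9 q6 end 97.0
[{"translation": [9.3, -58.7, -0.0], "angular": [0, 0, -0.22]}, {"translation": [9.5, -58.7, -0.0], "angular": [0, 0, -0.22]}, {"translation": [9.7, -58.7, -0.0], "angular": [0, 0, -0.22]}, {"translation": [10.0, -58.6, -0.0], "angular": [0, 0, -0.22]}, {"translation": [10.2, -58.6, -0.0], "angular": [0, 0, -0.22]}, {"translation": [10.4, -58.6, -0.0], "angular": [0, 0, -0.22]}, {"translation": [10.6, -58.5, -0.0], "angular": [0, 0, -0.22]}, {"translation": [10.9, -58.5, -0.0], "angular": [0, 0, -0.22]}]
[{"translation": [11.1, -58.4, -0.0], "angular": [0, 0, -0.22]}]
top tin_blue 9 [ 0.4536 -0.3382] diam 50.9 tick (np.float64(-8.5), np.float64(10.9))
top tin_green unseen
scene tin_blue 9 [ 0.4522 -0.3434] diam 50.9 tick (np.float64(-11.4), np.float64(11.6))
scene tin_green unseen
top grey [0.6515 0.1888] [13.9  1.1] axis -0.1
top amber [0.6514 0.0935] [12.3  0.4] axis -0.1
scene amber [0.6512 0.09  ] [12.1 -3.1] axis 0.3
scene grey [0.6508 0.1855] [13.2 -2.2] axis 0.0
```

Emit:
drive_tool:
  plan:
    - {"translation": [9.3, -58.7, 0], "angular": [0, 0, -0.2]}
    - {"translation": [9.5, -58.7, 0], "angular": [0, 0, -0.2]}
    - {"translation": [9.7, -58.7, 0], "angular": [0, 0, -0.2]}
    - {"translation": [10.0, -58.6, 0], "angular": [0, 0, -0.2]}
    - {"translation": [10.2, -58.6, 0], "angular": [0, 0, -0.2]}
    - {"translation": [10.4, -58.6, 0], "angular": [0, 0, -0.2]}
    - {"translation": [10.6, -58.5, 0], "angular": [0, 0, -0.2]}
    - {"translation": [10.9, -58.5, 0], "angular": [0, 0, -0.2]}
  grip: -0.9

```text
t: 77.15
tcp_pos: [0.6287, 0.0359, 0.1355]
tcp_rot: [[1.0, 0.01, -0.005], [0.01, -1.0, 0.001], [-0.005, -0.001, -1.0]]
wrist_force: [0.4, -0.7, -0.0]
opening: 0.0815
```

Emit:
drive_tool:
  plan:
    - {"translation": [11.1, -58.4, 0], "angular": [0, 0, -0.2]}
    - {"translation": [0, 0, 30], "angular": [0, 0, 0]}
    - {"translation": [0, 0, 0], "angular": [0, 0, 0]}
    - {"translation": [0, 0, 0], "angular": [0, 0, 0]}

```text
t: 77.65
tcp_pos: [0.6393, 0.0918, 0.1067]
tcp_rot: [[1.0, 0.013, -0.004], [0.013, -1.0, 0.0], [-0.004, -0.0, -1.0]]
wrist_force: [1.2, 0.4, 0.5]
opening: 0.0813
```

```bash
 python3 -c "
from wv import *
plan((.6388,.0926,.038,1,25))
"; python3 look.py ac tin_blue:.452,-.342,.064 tin_green:.545,-.4345,.064;  python3 ax.py ad
```

```text
t 77.65 now [0.6393 0.0918 0.1067] a 0.7 tilt 0.24 q6 1.65 open 0.0813 F [1.2 0.4 0.5]
 wp (0.6388, 0.0926, 0.038, 1, 25) n 3 q6 end 97.0
[{"translation": [-0.2, -0.3, 22.9], "angular": [0, 0, -0.09]}, {"translation": [-0.2, -0.3, 22.9], "angular": [0, 0, -0.09]}, {"translation": [-0.2, -0.3, 22.9], "angular": [0, 0, -0.09]}]
top tin_blue 9 [ 0.4513 -0.3405] diam 54.7 tick (np.float64(3.0), np.float64(13.2))
top tin_green 9 [ 0.5366 -0.4572] diam 3.0 tick None
scene tin_blue unseen
scene tin_green 9 [ 0.5456 -0.4373] diam 52.4 tick (np.float64(-11.2), np.float64(12.5))
top grey [0.6514 0.1889] [13.8  1.2] axis 0.8
scene amber [0.6514 0.0901] [12.3 -3. ] axis 0.3
scene grey [0.6507 0.1857] [13.1 -2. ] axis 1.7
```

View pics/ac_scene.png

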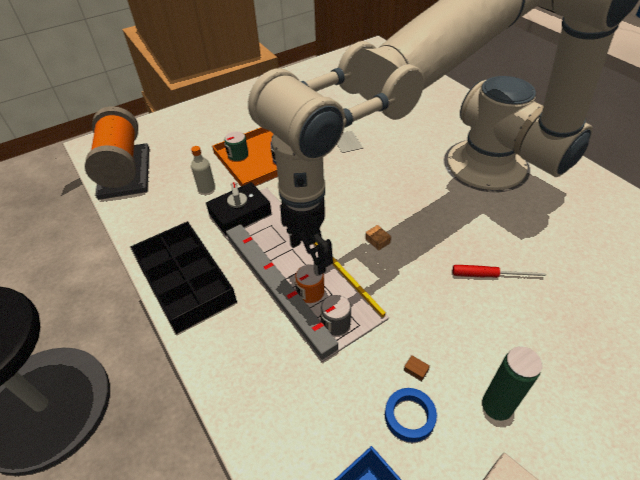

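Emit:
drive_tool:
  plan:
    - {"translation": [-0.2, -0.3, 22.9], "angular": [0, 0, 0]}
    - {"translation": [-0.2, -0.3, 22.9], "angular": [0, 0, 0]}
    - {"translation": [-0.2, -0.3, 22.9], "angular": [0, 0, 0]}
    - {"translation": [0, 0, 0], "angular": [0, 0, 0]}
    - {"translation": [0, 0, 0], "angular": [0, 0, 0]}

```text
t: 78.47
tcp_pos: [0.6393, 0.0932, 0.0396]
tcp_rot: [[1.0, 0.013, -0.002], [0.013, -1.0, 0.001], [-0.002, -0.001, -1.0]]
wrist_force: [0.1, 0.2, -0.8]
opening: 0.0808
```

Emit:
drive_tool:
  plan:
    - {"translation": [0, 0, 0], "angular": [0, 0, 0]}
    - {"translation": [0, 0, 0], "angular": [0, 0, 0]}
    - {"translation": [0, 0, 0], "angular": [0, 0, 0]}
    - {"translation": [0, 0, 0], "angular": [0, 0, 0]}
  grip: 1

```text
t: 78.97
tcp_pos: [0.6397, 0.0935, 0.0401]
tcp_rot: [[1.0, 0.014, -0.0], [0.014, -1.0, 0.001], [-0.0, -0.001, -1.0]]
wrist_force: [0.0, -0.3, 6.2]
opening: 0.0586
```

```bash
 python3 -c "
from wv import *
plan((.640,.0926,.15,1),(.547,-.3425,.15,-1))
"
```

```text
t 78.97 now [0.6397 0.0935 0.0401] a 0.8 tilt 0.05 q6 1.65 open 0.0586 F [ 0.  -0.3  6.2]
 wp (0.64, 0.0926, 0.15, 1) n 2 q6 end 97.0
 wp (0.547, -0.3425, 0.15, -1) n 8 q6 end 59.0
[{"translation": [0.2, 0.5, -55.0], "angular": [0, 0, -0.11]}, {"translation": [0.2, 0.5, -55.0], "angular": [0, 0, -0.11]}, {"translation": [-12.6, 54.2, 0.0], "angular": [0, 0, 0.25]}, {"translation": [-12.3, 54.2, 0.0], "angular": [0, 0, 0.25]}, {"translation": [-12.1, 54.3, 0.0], "angular": [0, 0, 0.25]}, {"translation": [-11.9, 54.3, 0.0], "angular": [0, 0, 0.25]}, {"translation": [-11.6, 54.4, 0.0], "angular": [0, 0, 0.25]}, {"translation": [-11.4, 54.4, 0.0], "angular": [0, 0, 0.25]}]
[{"translation": [-11.1, 54.5, 0.0], "angular": [0, 0, 0.25]}, {"translation": [-10.9, 54.5, 0.0], "angular": [0, 0, 0.25]}]
```

Emit:
drive_tool:
  plan:
    - {"translation": [0.2, 0.5, -55], "angular": [0, 0, 0]}
    - {"translation": [0.2, 0.5, -55], "angular": [0, 0, 0]}
    - {"translation": [-12.6, 54.2, 0], "angular": [0, 0, 0.2]}
    - {"translation": [-12.3, 54.2, 0], "angular": [0, 0, 0.2]}
    - {"translation": [-12.1, 54.3, 0], "angular": [0, 0, 0.2]}
    - {"translation": [-11.9, 54.3, 0], "angular": [0, 0, 0.2]}
    - {"translation": [-11.6, 54.4, 0], "angular": [0, 0, 0.2]}
    - {"translation": [-11.4, 54.4, 0], "angular": [0, 0, 0.2]}

```text
t: 79.97
tcp_pos: [0.5683, -0.2352, 0.1475]
tcp_rot: [[1.0, -0.007, -0.004], [-0.007, -1.0, 0.001], [-0.004, -0.001, -1.0]]
wrist_force: [0.1, 0.4, -2.5]
opening: 0.0587
```

Emit:
drive_tool:
  plan:
    - {"translation": [-11.1, 54.5, 0], "angular": [0, 0, 0.2]}
    - {"translation": [-10.9, 54.5, 0], "angular": [0, 0, 0.2]}
    - {"translation": [0, 0, 20], "angular": [0, 0, 0]}
    - {"translation": [0, 0, 20], "angular": [0, 0, 0]}
    - {"translation": [0, 0, 0], "angular": [0, 0, 0]}
    - {"translation": [0, 0, 0], "angular": [0, 0, 0]}

```text
t: 80.72
tcp_pos: [0.5465, -0.3413, 0.1082]
tcp_rot: [[1.0, -0.012, -0.003], [-0.012, -1.0, 0.001], [-0.003, -0.001, -1.0]]
wrist_force: [0.1, -0.1, -2.1]
opening: 0.0587
```

```bash
 python3 -c "
from wv import *
plan((.547,-.3425,.055,-1,25),(.547,-.3425,.037,-1,9))
im=read_camera('scene');cv2.imwrite('pics/ae.png',cv2.resize(im[80:200,180:340],None,fx=4,fy=4))
"
```

```text
t 80.72 now [ 0.5465 -0.3413  0.1082] a -0.7 tilt 0.2 q6 0.97 open 0.0587 F [ 0.1 -0.1 -2.1]
 wp (0.547, -0.3425, 0.055, -1, 25) n 3 q6 end 59.0
 wp (0.547, -0.3425, 0.037, -1, 9) n 3 q6 end 59.0
[{"translation": [0.2, 0.4, 17.7], "angular": [0, 0, 0.1]}, {"translation": [0.2, 0.4, 17.7], "angular": [0, 0, 0.1]}, {"translation": [0.2, 0.4, 17.7], "angular": [0, 0, 0.1]}, {"translation": [0.0, 0.0, 6.0], "angular": [0, 0, -0.0]}, {"translation": [0.0, 0.0, 6.0], "angular": [0, 0, -0.0]}, {"translation": [0.0, 0.0, 6.0], "angular": [0, 0, -0.0]}]
```

View pics/ae.png

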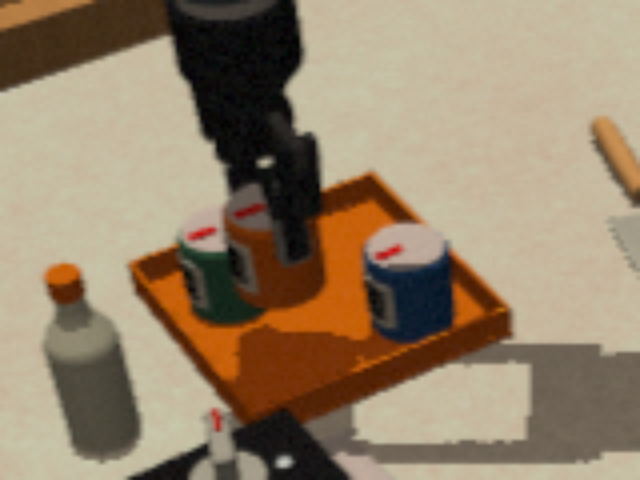

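Slot is free (green and blue where left). Lower.

Emit:
drive_tool:
  plan:
    - {"translation": [0.2, 0.3, 17.7], "angular": [0, 0, 0]}
    - {"translation": [0.2, 0.3, 17.7], "angular": [0, 0, 0]}
    - {"translation": [0.2, 0.3, 17.7], "angular": [0, 0, 0]}
    - {"translation": [0, 0, 6], "angular": [0, 0, 0]}
    - {"translation": [0, 0, 5], "angular": [0, 0, 0]}
    - {"translation": [0, 0, 4], "angular": [0, 0, 0]}
    - {"translation": [0, 0, 0], "angular": [0, 0, 0]}
    - {"translation": [0, 0, 0], "angular": [0, 0, 0]}

```text
t: 81.78
tcp_pos: [0.5466, -0.3436, 0.0406]
tcp_rot: [[1.0, -0.014, -0.003], [-0.014, -1.0, 0.0], [-0.003, -0.0, -1.0]]
wrist_force: [-0.8, -0.8, -2.4]
opening: 0.0589
```

Emit:
drive_tool:
  plan:
    - {"translation": [0, 0, 3], "angular": [0, 0, 0]}
    - {"translation": [0, 0, 0], "angular": [0, 0, 0]}
    - {"translation": [0, 0, 0], "angular": [0, 0, 0]}

```text
t: 82.15
tcp_pos: [0.5463, -0.3434, 0.0369]
tcp_rot: [[1.0, -0.014, -0.004], [-0.014, -1.0, 0.001], [-0.004, -0.001, -1.0]]
wrist_force: [0.6, 0.0, -1.8]
opening: 0.0588
```

Emit:
drive_tool:
  plan:
    - {"translation": [0, 0, 1.2], "angular": [0, 0, 0]}
    - {"translation": [0, 0, 0], "angular": [0, 0, 0]}
    - {"translation": [0, 0, 0], "angular": [0, 0, 0]}

```text
t: 82.52
tcp_pos: [0.5464, -0.3435, 0.0362]
tcp_rot: [[1.0, -0.014, -0.003], [-0.014, -1.0, 0.0], [-0.003, -0.0, -1.0]]
wrist_force: [-1.2, 0.1, 1.1]
opening: 0.0588
```

Emit:
drive_tool:
  plan:
    - {"translation": [0, 0, 0], "angular": [0, 0, 0]}
    - {"translation": [0, 0, 0], "angular": [0, 0, 0]}
    - {"translation": [0, 0, 0], "angular": [0, 0, 0]}
    - {"translation": [0, 0, -40], "angular": [0, 0, 0]}
    - {"translation": [0, 0, -60], "angular": [0, 0, 0]}
    - {"translation": [0, 0, 0], "angular": [0, 0, 0]}
    - {"translation": [0, 0, 0], "angular": [0, 0, 0]}
  grip: -0.7

```text
t: 83.4
tcp_pos: [0.5468, -0.3435, 0.1359]
tcp_rot: [[1.0, -0.014, -0.003], [-0.014, -1.0, 0.0], [-0.003, -0.0, -1.0]]
wrist_force: [-0.2, -0.2, -1.1]
opening: 0.0726
```

```bash
 python3 -c "
from wv import *
plan((.6372,.1876,.137,1))
"; python3 ax.py af
```

```text
t 83.4 now [ 0.5468 -0.3435  0.1359] a -0.8 tilt 0.16 q6 0.97 open 0.0726 F [-0.2 -0.2 -1.1]
 wp (0.6372, 0.1876, 0.137, 1) n 9 q6 end 105.0
[{"translation": [9.2, -59.1, -0.1], "angular": [0, 0, -0.2]}, {"translation": [9.4, -59.1, -0.1], "angular": [0, 0, -0.2]}, {"translation": [9.6, -59.1, -0.1], "angular": [0, 0, -0.2]}, {"translation": [9.8, -59.0, -0.1], "angular": [0, 0, -0.2]}, {"translation": [10.0, -59.0, -0.1], "angular": [0, 0, -0.2]}, {"translation": [10.2, -59.0, -0.1], "angular": [0, 0, -0.2]}, {"translation": [10.5, -58.9, -0.1], "angular": [0, 0, -0.2]}, {"translation": [10.7, -58.9, -0.1], "angular": [0, 0, -0.2]}]
[{"translation": [10.9, -58.9, -0.1], "angular": [0, 0, -0.2]}]
top grey [0.6516 0.1888] [14.   1.1] axis -0.2
scene grey [0.6508 0.1855] [13.2 -2.2] axis -0.2
```

Emit:
drive_tool:
  plan:
    - {"translation": [9.2, -59.1, 0], "angular": [0, 0, -0.2]}
    - {"translation": [9.4, -59.1, 0], "angular": [0, 0, -0.2]}
    - {"translation": [9.6, -59.1, 0], "angular": [0, 0, -0.2]}
    - {"translation": [9.8, -59.0, 0], "angular": [0, 0, -0.2]}
    - {"translation": [10.0, -59.0, 0], "angular": [0, 0, -0.2]}
    - {"translation": [10.2, -59.0, 0], "angular": [0, 0, -0.2]}
    - {"translation": [10.5, -58.9, 0], "angular": [0, 0, -0.2]}
    - {"translation": [10.7, -58.9, 0], "angular": [0, 0, -0.2]}
  grip: -0.9

```text
t: 84.5
tcp_pos: [0.6263, 0.1303, 0.1337]
tcp_rot: [[1.0, 0.014, -0.006], [0.014, -1.0, 0.0], [-0.006, -0.0, -1.0]]
wrist_force: [0.4, -0.9, -0.1]
opening: 0.081
```

Emit:
drive_tool:
  plan:
    - {"translation": [10.9, -58.9, 0], "angular": [0, 0, -0.2]}
    - {"translation": [0, 0, 30], "angular": [0, 0, 0]}
    - {"translation": [0, 0, 0], "angular": [0, 0, 0]}
    - {"translation": [0, 0, 0], "angular": [0, 0, 0]}

```text
t: 85.0
tcp_pos: [0.6368, 0.1868, 0.1054]
tcp_rot: [[1.0, 0.016, -0.005], [0.016, -1.0, 0.0], [-0.005, -0.0, -1.0]]
wrist_force: [-0.1, 0.7, -0.1]
opening: 0.0814
```

```bash
 python3 -c "
from wv import *
plan((.6375,.1876,.038,1,25))
im=read_camera('scene');cv2.imwrite('pics/ag.png',cv2.resize(im[110:350,180:420],None,fx=2.4,fy=2.4)); 
"
```

```text
t 85.0 now [0.6368 0.1868 0.1054] a 0.9 tilt 0.28 q6 1.79 open 0.0814 F [-0.1  0.7 -0.1]
 wp (0.6375, 0.1876, 0.038, 1, 25) n 3 q6 end 105.0
[{"translation": [0.2, -0.3, 22.5], "angular": [0, 0, -0.02]}, {"translation": [0.2, -0.3, 22.5], "angular": [0, 0, -0.02]}, {"translation": [0.2, -0.3, 22.5], "angular": [0, 0, -0.02]}]
```

View pics/ag.png

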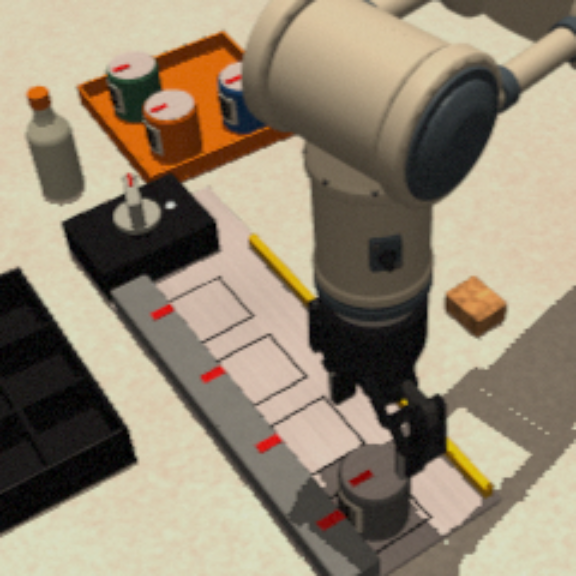

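Emit:
drive_tool:
  plan:
    - {"translation": [0.2, -0.3, 22.5], "angular": [0, 0, 0]}
    - {"translation": [0.2, -0.3, 22.5], "angular": [0, 0, 0]}
    - {"translation": [0.2, -0.3, 22.5], "angular": [0, 0, 0]}
    - {"translation": [0, 0, 0], "angular": [0, 0, 0]}
    - {"translation": [0, 0, 0], "angular": [0, 0, 0]}

```text
t: 85.68
tcp_pos: [0.6383, 0.1881, 0.0403]
tcp_rot: [[1.0, 0.016, -0.001], [0.016, -1.0, 0.001], [-0.001, -0.001, -1.0]]
wrist_force: [0.2, -1.3, 0.1]
opening: 0.0813
```

Emit:
drive_tool:
  plan:
    - {"translation": [0, 0, 0], "angular": [0, 0, 0]}
    - {"translation": [0, 0, 0], "angular": [0, 0, 0]}
    - {"translation": [0, 0, 0], "angular": [0, 0, 0]}
    - {"translation": [0, 0, 0], "angular": [0, 0, 0]}
  grip: 1

```text
t: 86.18
tcp_pos: [0.6385, 0.1886, 0.0405]
tcp_rot: [[1.0, 0.017, -0.0], [0.017, -1.0, 0.001], [-0.0, -0.001, -1.0]]
wrist_force: [-0.2, -1.6, 6.2]
opening: 0.0588
```

```bash
 python3 -c "
from wv import *
plan((.638,.1876,.15,1),(.4525,-.4345,.15,-1))
"
```

```text
t 86.17 now [0.6385 0.1886 0.0405] a 1.0 tilt 0.06 q6 1.79 open 0.0588 F [-0.2 -1.6  6.2]
 wp (0.638, 0.1876, 0.15, 1) n 2 q6 end 105.0
 wp (0.4525, -0.4345, 0.15, -1) n 11 q6 end 47.0
[{"translation": [-0.2, 0.5, -54.7], "angular": [0, 0, -0.01]}, {"translation": [-0.2, 0.5, -54.7], "angular": [0, 0, -0.01]}, {"translation": [-17.8, 56.3, 0.0], "angular": [0, 0, 0.18]}, {"translation": [-17.7, 56.3, 0.0], "angular": [0, 0, 0.18]}, {"translation": [-17.5, 56.4, 0.0], "angular": [0, 0, 0.18]}, {"translation": [-17.3, 56.4, 0.0], "angular": [0, 0, 0.18]}, {"translation": [-17.1, 56.5, 0.0], "angular": [0, 0, 0.18]}, {"translation": [-17.0, 56.5, 0.0], "angular": [0, 0, 0.18]}]
[{"translation": [-16.8, 56.6, 0.0], "angular": [0, 0, 0.18]}, {"translation": [-16.6, 56.6, 0.0], "angular": [0, 0, 0.18]}, {"translation": [-16.4, 56.7, 0.0], "angular": [0, 0, 0.18]}, {"translation": [-16.2, 56.7, 0.0], "angular": [0, 0, 0.18]}, {"translation": [-16.1, 56.8, 0.0], "angular": [0, 0, 0.18]}]
```

Emit:
drive_tool:
  plan:
    - {"translation": [-0.2, 0.5, -54.7], "angular": [0, 0, 0]}
    - {"translation": [-0.2, 0.5, -54.7], "angular": [0, 0, 0]}
    - {"translation": [-17.8, 56.3, 0], "angular": [0, 0, 0.2]}
    - {"translation": [-17.7, 56.3, 0], "angular": [0, 0, 0.2]}
    - {"translation": [-17.5, 56.4, 0], "angular": [0, 0, 0.2]}
    - {"translation": [-17.3, 56.4, 0], "angular": [0, 0, 0.2]}
    - {"translation": [-17.1, 56.5, 0], "angular": [0, 0, 0.2]}
    - {"translation": [-17.0, 56.5, 0], "angular": [0, 0, 0.2]}

```text
t: 87.18
tcp_pos: [0.5348, -0.1533, 0.1472]
tcp_rot: [[1.0, -0.004, -0.004], [-0.004, -1.0, 0.001], [-0.004, -0.001, -1.0]]
wrist_force: [0.3, 0.2, -2.3]
opening: 0.0587
```

Emit:
drive_tool:
  plan:
    - {"translation": [-16.8, 56.6, 0], "angular": [0, 0, 0.2]}
    - {"translation": [-16.6, 56.6, 0], "angular": [0, 0, 0.2]}
    - {"translation": [-16.4, 56.7, 0], "angular": [0, 0, 0.2]}
    - {"translation": [-16.2, 56.7, 0], "angular": [0, 0, 0.2]}
    - {"translation": [-16.1, 56.8, 0], "angular": [0, 0, 0.2]}
    - {"translation": [0, 0, 25], "angular": [0, 0, 0]}
    - {"translation": [0, 0, 0], "angular": [0, 0, 0]}
    - {"translation": [0, 0, 0], "angular": [0, 0, 0]}

```text
t: 88.18
tcp_pos: [0.4509, -0.4337, 0.1232]
tcp_rot: [[1.0, -0.02, -0.004], [-0.02, -1.0, 0.001], [-0.004, -0.001, -1.0]]
wrist_force: [1.0, -0.4, -3.0]
opening: 0.0587
```

```bash
 python3 -c "
from wv import *
plan((.4525,-.4345,.055,-1,25),(.4525,-.4345,.038,-1,9))
im=read_camera('scene');cv2.imwrite('pics/ah.png',cv2.resize(im[80:200,180:340],None,fx=4,fy=4))
"
```

```text
t 88.17 now [ 0.4509 -0.4337  0.1232] a -1.2 tilt 0.22 q6 0.77 open 0.0587 F [ 1.  -0.4 -3. ]
 wp (0.4525, -0.4345, 0.055, -1, 25) n 3 q6 end 47.0
 wp (0.4525, -0.4345, 0.038, -1, 9) n 2 q6 end 47.0
[{"translation": [0.5, 0.3, 22.7], "angular": [0, 0, -0.06]}, {"translation": [0.5, 0.3, 22.7], "angular": [0, 0, -0.06]}, {"translation": [0.5, 0.3, 22.7], "angular": [0, 0, -0.06]}, {"translation": [0.0, 0.0, 8.5], "angular": [0, 0, -0.0]}, {"translation": [0.0, 0.0, 8.5], "angular": [0, 0, -0.0]}]
```

View pics/ah.png

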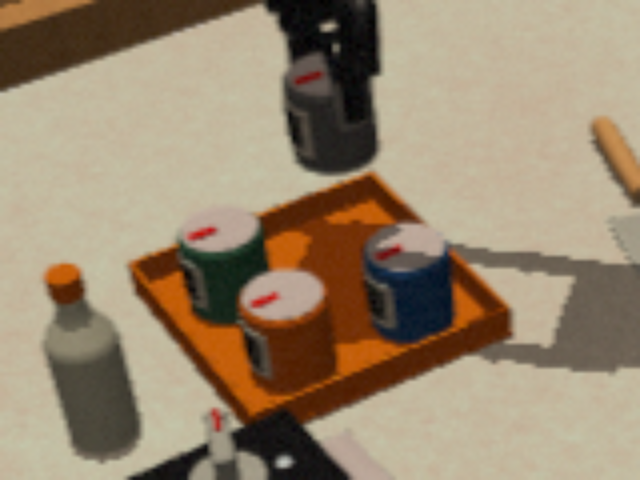

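Three stand properly, last slot is free.

Emit:
drive_tool:
  plan:
    - {"translation": [0.4, 0.2, 22.7], "angular": [0, 0, 0]}
    - {"translation": [0.4, 0.2, 22.7], "angular": [0, 0, 0]}
    - {"translation": [0.4, 0.2, 22.7], "angular": [0, 0, 0]}
    - {"translation": [0, 0, 7], "angular": [0, 0, 0]}
    - {"translation": [0, 0, 6], "angular": [0, 0, 0]}
    - {"translation": [0, 0, 0], "angular": [0, 0, 0]}
    - {"translation": [0, 0, 0], "angular": [0, 0, 0]}

```text
t: 89.1
tcp_pos: [0.4519, -0.4353, 0.043]
tcp_rot: [[1.0, -0.021, -0.002], [-0.021, -1.0, -0.001], [-0.002, 0.001, -1.0]]
wrist_force: [-0.2, -0.1, -2.7]
opening: 0.0589
```

Emit:
drive_tool:
  plan:
    - {"translation": [0, 0, 3], "angular": [0, 0, 0]}
    - {"translation": [0, 0, 0], "angular": [0, 0, 0]}
    - {"translation": [0, 0, 0], "angular": [0, 0, 0]}

```text
t: 89.48
tcp_pos: [0.4515, -0.4349, 0.0389]
tcp_rot: [[1.0, -0.021, -0.003], [-0.021, -1.0, 0.001], [-0.003, -0.001, -1.0]]
wrist_force: [-0.1, 0.2, -2.6]
opening: 0.0587
```

Emit:
drive_tool:
  plan:
    - {"translation": [0, 0, 2.7], "angular": [0, 0, 0]}
    - {"translation": [0, 0, 0], "angular": [0, 0, 0]}
    - {"translation": [0, 0, 0], "angular": [0, 0, 0]}

```text
t: 89.85
tcp_pos: [0.4516, -0.4351, 0.0365]
tcp_rot: [[1.0, -0.021, -0.003], [-0.021, -1.0, 0.0], [-0.003, 0.0, -1.0]]
wrist_force: [-0.6, 0.4, 0.3]
opening: 0.0584
```

Emit:
drive_tool:
  plan:
    - {"translation": [0, 0, 0], "angular": [0, 0, 0]}
    - {"translation": [0, 0, 0], "angular": [0, 0, 0]}
    - {"translation": [0, 0, 0], "angular": [0, 0, 0]}
    - {"translation": [0, 0, -40], "angular": [0, 0, 0]}
    - {"translation": [0, 0, -60], "angular": [0, 0, 0]}
    - {"translation": [-20, -60, -10], "angular": [0, 0, 0]}
    - {"translation": [0, -60, 0], "angular": [0, 0, 0]}
    - {"translation": [0, -60, 0], "angular": [0, 0, 0]}
  grip: -0.7

```text
t: 90.85
tcp_pos: [0.436, -0.2546, 0.1465]
tcp_rot: [[1.0, -0.022, -0.002], [-0.022, -1.0, 0.0], [-0.002, -0.0, -1.0]]
wrist_force: [0.7, 0.4, 1.1]
opening: 0.073
```

Emit:
drive_tool:
  plan:
    - {"translation": [0, -60, 0], "angular": [0, 0, 0]}
    - {"translation": [0, -60, 0], "angular": [0, 0, 0]}
    - {"translation": [0, -60, 0], "angular": [0, 0, 0]}
    - {"translation": [0, 0, 0], "angular": [0, 0, 0]}
    - {"translation": [0, 0, 0], "angular": [0, 0, 0]}

```text
t: 91.48
tcp_pos: [0.4401, -0.0763, 0.1463]
tcp_rot: [[1.0, -0.02, -0.003], [-0.02, -1.0, -0.0], [-0.003, 0.0, -1.0]]
wrist_force: [0.3, -0.3, -0.4]
opening: 0.0724
```

```bash
 python3 look.py ai tin_blue:.452,-.342,.064 tin_green:.545,-.4345,.064 tin_amber:.5464,-.3435,.064 tin_grey:.452,-.435,.064
```

```text
top tin_blue 9 [ 0.4513 -0.3405] diam 54.7 tick (np.float64(3.1), np.float64(13.1))
top tin_green 9 [ 0.5446 -0.4576] diam 3.0 tick None
top tin_amber 9 [ 0.5438 -0.3428] diam 50.9 tick (np.float64(-2.8), np.float64(9.8))
top tin_grey 9 [ 0.4444 -0.4204] diam 17.4 tick None
scene tin_blue 9 [ 0.4505 -0.3443] diam 53.3 tick (np.float64(-3.8), np.float64(12.9))
scene tin_green 9 [ 0.5456 -0.4373] diam 52.4 tick (np.float64(-11.0), np.float64(12.4))
scene tin_amber 9 [ 0.5453 -0.3459] diam 53.1 tick (np.float64(-2.9), np.float64(11.8))
scene tin_grey 9 [ 0.4507 -0.4383] diam 54.7 tick (np.float64(-9.7), np.float64(12.5))
```

View pics/ai_scene.png

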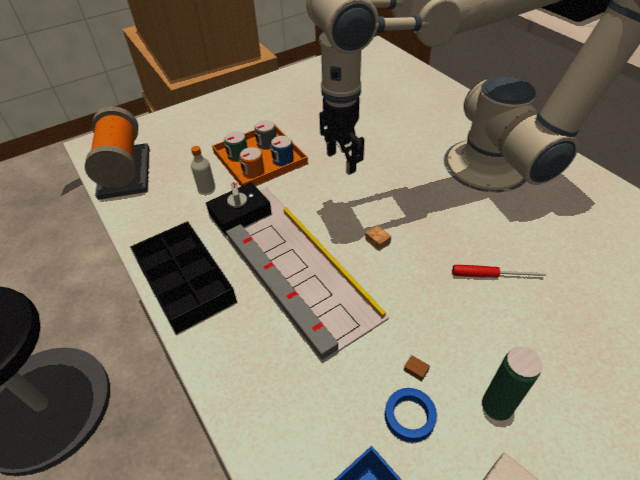

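View pics/ai_top.png

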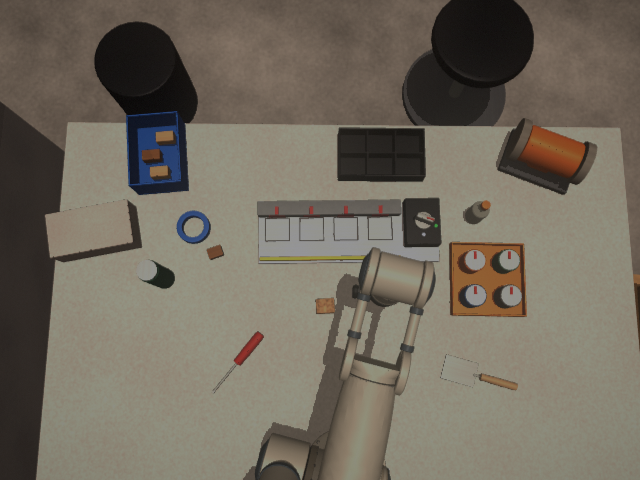

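```bash
 python3 -c "
from plant import *
print(finish_job())"
```

```text
the job is handed in; nothing more can be done
None
```

The job is handed in at about 91.6 s of robot time. All four tins were read in and now stand upright in the orange stock tray, with the rail left open. I have no verdict back.

- **Reading:** I opened the rail with the knob and put each tin in its own bay. Amber stood about 4° off, so I turned it straight. At locking, the tick marks showed labels within about 3° of square and positions within about 2 mm of the bay centres. The knob went home at the white dot. I then reopened it and pushed it home at the green dot. The knob height matched fully home each time.
- **Incident:** After I set green down in the tray, it got knocked a few centimetres aside, so blue came down on its edge and tilted in the grip. The wrist force peaked at about 23 N in the readings. I stood blue upright again on the free bench, put it in the tray and moved green back to its corner.
- **Last checks:** The pictures show all four tins upright in the tray. The gaps between tins are about 30 mm, and the knob is at the green dot. The cork, tape, offcut, spray can and glue bottle are where they started, and the arm is clear.
- **Disagreement:** The two cameras differ by about 3 mm in y. I used their mean, and where the gripper closed on the knob agreed with it. The top camera could not measure the green and grey lids in the final check; I relied on the scene camera and the top picture for those.

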